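Return the service kit to its foam tray

ROBOT

A 7-joint arm with a two-finger parallel gripper is mounted at the origin on the work surface; the furniture and walls round the work are solid. World frame = base frame: x ahead of the robot, y to its left, z up, the work surface at z = 0. Lengths are in m, angles in rad, forces in N, time in s.
With the tool pointing down it reaches from about 0.425 to 0.875 m from the base axis. Payload 4.7 kg.
Tool frame: the origin (TCP) lies at the very end of the fingers, on their centre line; the grasp point (between the pads) lies 19 mm behind it; z points along the fingers, y is the line along which they close (so a half turn about z gives the same grasp; the last joint's range is limited). The gripper opens to 87 mm and grips with 3 to 60 N. Pads are 19 mm wide; open, the fingers measure 117 mm over their backs; the gripper's body (75 mm by 190 mm) begins 51 mm behind the grasp point.
Start: joints at [-1.322, 0.321, -0.07, 1.45, 0.023, 1.371, -0.057], TCP at [0.151, 0.632, 0.223] pointing down, gripper open.
Joint ranges: [-2.86, 2.86], [-0.3, 2.09], [-1.38, 1.24], [0.06, 2.45], [-1.56, 4.7], [0.09, 2.05], [-2.69, 2.69]. Speed limits (rad/s): [2.57, 2.57, 3.14, 3.14, 3.14, 3.14, 3.14].

INTERFACE

Orientations are given as a rotation vector (axis times angle).
In Python, from bench import ctrl, vision gives the robot as it stands.
- The arm moves only by the tool jog_arm, never from a script. Its argument "increments" is a list of rows, each an object of numbers: "tx", "ty", "tz": the shift along the tool's x, y, z in mm; "wx", "wy", "wz": the turn, a rotation vector about the tool's x, y, z in rad; "gripper": the opening, from 0 (shut) to 1 (fully open). In form: [{"tx": .., "ty": .., "tz": .., "wx": .., "wy": .., "wz": .., "gripper": ..}, ...]. A call has exactly 5 rows; each row is the pose to reach, as a shift and turn from the pose commanded when the call began, along the tool's axes at that moment; what a row does not reach only later rows make up. A row lasts 1/12 s, in which the tool goes at most 41.7 mm and 7.16 degrees, less where a joint would pass 70% of its speed; a pose out of reach is approached as far as the arm can. A call with a gripper value outside its range is refused whole. The fingers move at their own pace and stop on an object; "grip_force" is the grip in N (left out, the last holds). Time passes only in rows, so rows that repeat a pose let the fingers close, or fill a call up. It gives the time, the measured TCP pose, the force, the opening and the grip force at its end, in the units of the state.
- ctrl.get_state(): the state, without advancing time (a new reading comes with each control period).
- vision.get_image(name): name is "scene" or "side" or "wrist"; returns a dict with "color" (420x560x3 uint8, blue, green, red), "fx", "fy", "cx", "cy" (pixels), "extrinsics" (4x4, takes a point from world to camera coordinates). Camera axes: x right, y down, z forward; pixel columns grow to the right and rows downward; lengths in m; the calibration is good to about 2 mm. A picture is of the moment at which its call begins. There is no depth.
- ctrl.close_job(): hands the job in; it is judged then, once.
Trained networks look in the newest picture that a camera, given by its name, has taken for a name from the list of things; names that differ only in an ending like _2 or _b are one class to them, and where a whole thing is asked for, a point or a joint stands for the part that bears it (a point fixed in the world has none). Each returns a list of dicts, best first, with "conf" (0 to 1); they miss things now and then, are a little off and sometimes report something else, mostly with a low value. They report only what shows in the picture. A call takes as long as a camera call. They do not tell look-alikes from the thing itself.
- vision.spot_in(camera, thing): "bbox" ([left, top, right, bottom] in pixels, round what is visible of it).
The state is a dict: "time": time; "joint_positions": joint angles; "qd": joint speeds; "joint_torque": joint torques, N m; "position": TCP position; "tool_rot": TCP orientation; "ft_force": force on the tool from outside, world axes, zero at the start; "torque": the same for the moment, N m; "grip_width": opening from 0.0 (shut) to 1.0 (fully open); "grip_force": force on a finger pad.
Only numpy, scipy, OpenCV 4.12 (cv2) and the standard library are available. Lean on these libraries where they do the work, as an engineer would, in place of code of your own. Each camera call takes 0.05 s, during which the arm holds its last target. There are 200 camera calls.

TASK

The service kit goes back into its foam tray. Take the metal tag that lies across the foam and hang it by its eye on the peg of the stand, and press every kit item that is out on the worktop (pliers, scraper, long bolt; not all of them are always there) fully home in the cut-out of its own shape. Leave the black marker pen where it lies.

Things in the scene. Friction and masses are not known exactly. Their poses are not given: they have to be found in the camera images.
- foam_tray: Fixed tray 192 x 190 x 24 mm, black foam in an aluminium rim, pocket floors grey. Origin: centre of underside, z up. Cut-outs side by side along x (pliers -59, scraper +16, bolt +71 mm), all parallel to y, 1.5 to 2.5 mm bigger than the tool all round. A tool fits only with its x and y axes along the tray's, same sense. Two springy lips grip it: it rests 3 to 6 mm too high until pressed (5 to 10 N).
- pocket_pliers (a point): where the pliers' origin lies when fully home, 12.8 mm above the worktop. Cut-out 10 mm deep: the seated handles stand 3 mm, the jaws 2 mm out of the foam; a foam island 14 mm wide fills the gap between the handles. The lips grip the handles' outer flanks 33 mm from here along tray +y: press both handles there.
- pocket_scraper (a point): where the scraper's origin lies when fully home, 15 mm above the worktop. Cut-out 9 mm deep (6.5 mm under the blade): the seated scraper stands 1 mm out of the foam. The lips grip its flanks at this point's y: press on the handle near here.
- pocket_bolt (a point): where the middle of the bolt's axis (point bolt_mid) lies when fully home, 20.2 mm above the worktop. Cut-out 12 mm deep: the seated head and nut stand 4.5 mm, the shank 1 mm out of the foam. The lips grip the shank 8 mm from here along tray +y: press head and nut, or the shank there.
- peg_stand: Fixed dark steel stand: base 90 x 76 x 12 mm, upright 34 mm wide and 245 mm high whose front face (towards the robot) is at x = +14 mm. Origin: centre of the base's underside; its -x looks roughly at the robot, z up.
- hang_peg: Bare steel peg 8 mm thick, 75 mm long, on the front face of the upright. Origin: its root, on the axis, 190 mm above the worktop. Its z axis runs from root to tip: towards the robot, rising 40 degrees above level. A tag put over the tip and let go slides down or stays, and hangs.
- peg_tip (a point): centre of the peg's free end, 238 mm above the worktop
- tray_tag: Loose aluminium tag, a flat plate 140 mm long (its x), 40 mm wide (44 mm at the eye) and 5 mm thick, 70 g, lying flat across the foam at the start. Origin: underside, 70 mm from either end; +x points to the end with the eye.
- tag_eye (a point): centre of the tag's eye, a hole 22 mm across, 48 mm from the tag's origin along +x, at half thickness
- pliers: Pliers lying flat (rigid), 159 mm long (y), 50 wide, 13 thick, 0.2 kg. Origin: centre of length and width, underside. Handles towards +y (y = 5 to 80 mm, each 16 mm wide, inner edges 9 and outer edges 20 to 25 mm off the middle), jaws towards -y (24 mm wide at y = -40, narrowing to the tip). Best taken across both handles at y = 20. None if absent.
- scraper: Flat orange scraper 110 mm long (y), 55 wide, 10 thick, 80 g. Origin: centre of length and width, underside. Thin blade (2 mm thick, 4 mm up) at y = -55 to -29; handle tapers from 55 mm wide at y = -25 to 40 mm at the +y end, 49 mm at y = 0. Best taken across the handle at y = 5. None if absent.
- coach_bolt: Bolt with nut, lying, 86 mm long (y), 60 g. Head at y = 37 to 43, nut at y = -27 to -21 mm, both 19 mm wide, 16.5 high; shank 9.4 mm thick, y = -43 to 37, its axis 8.2 mm above the underside. Origin: mid length, underside; +y towards the head. Best taken by the shank at y = 8. It may lie on another flat, so x and z may be turned about y. None if absent.
- bolt_mid (a point): point on the bolt's axis at half its length
- marker_black: bystander: white and black marker pen, 136 mm long, 15 mm thick; do not disturb
Things that resemble listed ones, but are neither listed nor needed, are in the scene too. There is more than one size of the scraper; the job needs the larger.

How it is judged:
At the end, for the whole second after the job is handed in: The tag hangs still on the peg by its eye (the peg passes through the eye, eye end upwards within 0.6 rad); every kit item that was there lies at rest in its own cut-out within 5 mm, pressed down to within 2.2 mm of the floor, lying flat (0.05 rad) and in line with the tray (0.07 rad) (z of tag_eye in the frame of hang_peg between -0.008 and 0.073 m and x of tag_eye in the frame of hang_peg between -0.016 and 0.016 m and y of tag_eye in the frame of hang_peg between -0.016 and 0.016 m and angle between tray_tag's own x axis and vertical below 0.6 rad and linear speed of tray_tag below 0.05 m/s and horizontal distance between pliers and pocket_pliers below 0.005 m and z of pliers in the frame of pocket_pliers between -0.004 and 0.0022 m and angle between the y axis of each of pliers, scraper, coach_bolt and the y axis of foam_tray, either way round below 0.07 rad and linear speed of each of pliers, scraper, coach_bolt below 0.02 m/s and angle between each of pliers, scraper's own z axis and vertical below 0.05 rad and horizontal distance between scraper and pocket_scraper below 0.005 m and z of scraper in the frame of pocket_scraper between -0.004 and 0.0022 m and horizontal distance between bolt_mid and pocket_bolt below 0.005 m and z of bolt_mid in the frame of pocket_bolt between -0.004 and 0.0022 m); the robot touches nothing.
It fails at once if the black marker is knocked more than 5 cm from its place (distance of marker_black from where it was at the start of the episode above 0.05 m).
Of pliers, scraper, coach_bolt only 2 to 3 are there at a start; the rules pass over those that are not, and their reading is None.
At some moment in a run one of pliers, scraper, coach_bolt may be knocked a few centimetres aside while the robot is not near it.
It also fails if it takes over 210 s, if anything falls off the work surface, if the arm or the gripper's body presses on something with over 40 N, if the wrist force passes 120 N, or if a joint passes its speed limit or range.

## Working session

There is one attempt and no reset: what is moved stays moved. The work goes in short steps, Python scripts to look and compute and a tool call to move; the robot and the scene stay as the last step left them, time stands still between calls to the robot, and variables do not carry over. Pictures are saved under pics/ and viewed, at most 14 in all, crops included, and the job is handed in when it is done.

Besides the shell and the picture viewer there is one more tool, called after "Request:" by a JSON object that holds its "op" and its "data". jog_arm: Moves the arm, as the interface text tells. Its arguments: {"type":"object","properties":{"increments":{"type":"array"},"grip_force":{"type":"number"}},"required":["increments"]}

```bash
ls; mkdir -p pics; cat > h.py <<'E'
import numpy as np, cv2
from scipy.spatial.transform import Rotation as R
from bench import ctrl, vision
def ray(im,u,v):
    E=np.array(im["extrinsics"]);Rm=E[:3,:3];t=E[:3,3]
    c=-Rm.T@t; d=Rm.T@np.array([(u-im["cx"])/im["fx"],(v-im["cy"])/im["fy"],1.]); return c,d
def onz(im,u,v,z):
    c,d=ray(im,u,v); return c+d*(z-c[2])/d[2]
def proj(im,p):
    E=np.array(im["extrinsics"]); q=E[:3,:3]@np.array(p)+E[:3,3]
    return im["fx"]*q[0]/q[2]+im["cx"], im["fy"]*q[1]/q[2]+im["cy"]
E
python3 - <<'E'
from h import *
np.set_printoptions(precision=3,suppress=True)
s=ctrl.get_state(); print(s["time"],s["position"],s["tool_rot"],s["ft_force"],s["grip_width"])
for n in ["scene","side"]:
    im=vision.get_image(n); cv2.imwrite(f"pics/{n}0.png",im["color"])
    c,d=ray(im,280,210); print(n,c,d,im["fx"])
    for th in ["foam_tray","peg_stand","tray_tag","pliers","scraper","coach_bolt","marker_black","hang_peg","peg_tip","tag_eye"]:
        print(th,[(np.round(x["bbox"]).astype(int).tolist(),round(x["conf"],2)) for x in vision.spot_in(n,th)])
E
```

```text
pics
0.0 [0.151 0.632 0.221] [-0.368 -3.12   0.003] [0.362 0.884 0.573] 1.0042568467231894
scene [0.999 0.053 1.134] [-0.465 -0.029 -0.885] 411.1892717358531
foam_tray [([142, 226, 217, 285], 0.83)]
peg_stand [([401, 188, 460, 244], 0.71)]
tray_tag [([177, 235, 201, 279], 0.94)]
pliers [([218, 195, 235, 238], 0.58)]
scraper [([171, 179, 194, 208], 0.97), ([254, 200, 283, 216], 0.62)]
coach_bolt []
marker_black [([143, 197, 148, 236], 0.6)]
hang_peg []
peg_tip []
tag_eye [([175, 232, 198, 282], 0.93)]
side [1.537 1.126 1.077] [-0.593 -0.629 -0.504] 515.6365287444619
foam_tray [([181, 210, 249, 253], 0.87)]
peg_stand [([362, 241, 395, 317], 0.82)]
tray_tag [([203, 218, 230, 239], 0.76)]
pliers [([242, 224, 277, 236], 0.66), ([181, 207, 252, 253], 0.4)]
scraper [([285, 234, 301, 245], 0.46), ([206, 219, 229, 238], 0.27)]
coach_bolt []
marker_black []
hang_peg [([243, 202, 265, 214], 0.56), ([376, 239, 388, 257], 0.37)]
peg_tip [([178, 209, 248, 251], 0.31)]
tag_eye [([203, 219, 228, 237], 0.55)]
```

```bash
python3 - <<'E'
import cv2
a=cv2.imread("pics/scene0.png")[165:315,120:320]; cv2.imwrite("pics/scene0c.png",cv2.resize(a,None,fx=4,fy=4,interpolation=cv2.INTER_CUBIC))
E
```

```text
(no output)
```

View pics/scene0.png

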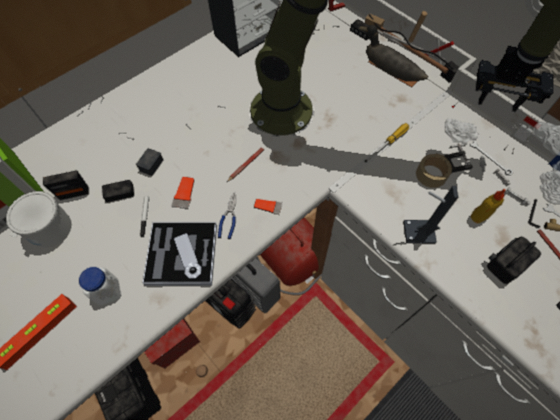

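View pics/scene0c.png

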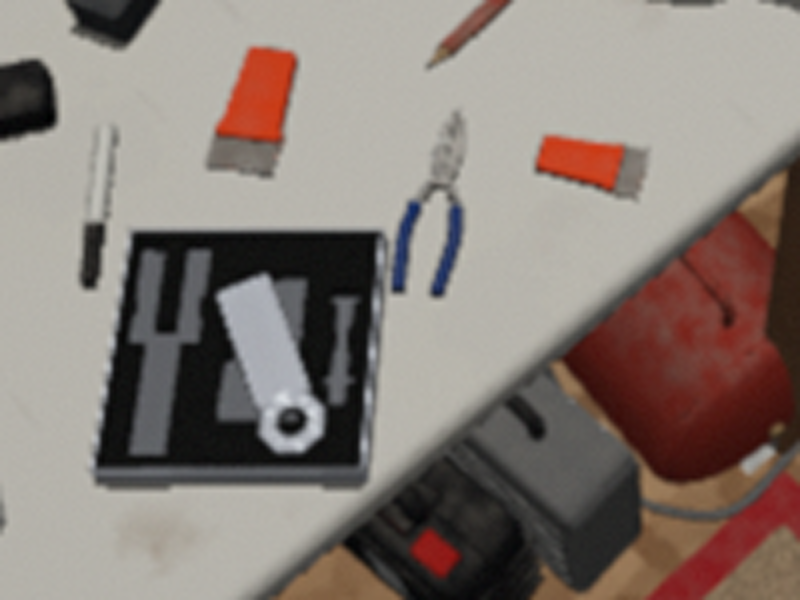

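```bash
cat >> h.py <<'E'
np.set_printoptions(precision=4,suppress=True)
def spot(n,th):
    return [(np.round(x["bbox"],1).tolist(),round(x["conf"],2)) for x in vision.spot_in(n,th)]
E
python3 - <<'E'
from h import *
s=ctrl.get_state(); print(R.from_rotvec(s["tool_rot"]).as_matrix())
im=vision.get_image("scene")
# crop coords -> px
P=lambda x,y,z:onz(im,120+(x+.5)/4-.5,165+(y+.5)/4-.5,z)
for n,x,y,z in [("trayTL",132,233,.024),("trayTR",383,233,.024),("trayBR",365,470,.024),("trayBL",97,468,.024),
 ("eye",292,420,.028),("tagfar",245,283,.028),("pl tip",457,115,.01),("pl hL",397,290,.013),("pl hR",438,294,.013),
 ("sc TL",252,47,.01),("sc TR",296,53,.01),("sc BL",208,165,.004),("sc BR",270,175,.004),("mk1",105,127,.008),("mk2",90,283,.008)]:
    print(n,P(x,y,z))
for n,u,v,z in [("stand base corners",405,220,.012),("",436,222,.012),("",437,243,.012),("",404,243,.012),("stand top",453,190,.245)]: print(n,onz(im,u,v,z))
w=vision.get_image("wrist"); E=np.array(w["extrinsics"])
T=np.eye(4);T[:3,:3]=R.from_rotvec(s["tool_rot"]).as_matrix();T[:3,3]=s["position"]
print("cam in tool",E@T, w["fx"],w["cx"],w["cy"])
a=cv2.imread("pics/scene0.png")[170:260,385:485]; cv2.imwrite("pics/stand0.png",cv2.resize(a,None,fx=4,fy=4,interpolation=cv2.INTER_CUBIC))
b=cv2.imread("pics/side0.png")[190:330,170:410]; cv2.imwrite("pics/side0c.png",cv2.resize(b,None,fx=3.3,fy=3.3,interpolation=cv2.INTER_CUBIC))
E
```

```text
[[-0.9726  0.2326  0.0001]
 [ 0.2326  0.9726  0.0001]
 [-0.0001  0.0001 -1.    ]]
trayTL [ 0.4743 -0.3635  0.024 ]
trayTR [ 0.467  -0.1754  0.024 ]
trayBR [ 0.6508 -0.1665  0.024 ]
trayBL [ 0.6567 -0.3538  0.024 ]
eye [ 0.6177 -0.2217  0.028 ]
tagfar [ 0.5136 -0.2713  0.028 ]
pl tip [ 0.355  -0.1321  0.01  ]
pl hL [ 0.5083 -0.1618  0.013 ]
pl hR [ 0.5104 -0.131   0.013 ]
sc TL [ 0.2983 -0.3033  0.01  ]
sc TR [ 0.3026 -0.267   0.01  ]
sc BL [ 0.404  -0.3228  0.004 ]
sc BR [ 0.4109 -0.2732  0.004 ]
mk1 [ 0.3755 -0.408   0.008 ]
mk2 [ 0.5094 -0.3931  0.008 ]
stand base corners [0.429  0.3979 0.012 ]
 [0.4322 0.4914 0.012 ]
 [0.5016 0.4853 0.012 ]
 [0.5055 0.3876 0.012 ]
stand top [0.4583 0.4546 0.245 ]
cam in tool [[ 0.0005  1.      0.0008  0.0002]
 [-0.9628  0.0007 -0.2703  0.0266]
 [-0.2703 -0.0006  0.9628  0.1744]
 [ 0.      0.      0.      1.    ]] 297.8683012098164 277.8765292893988 209.3788275405802
```

View pics/stand0.png

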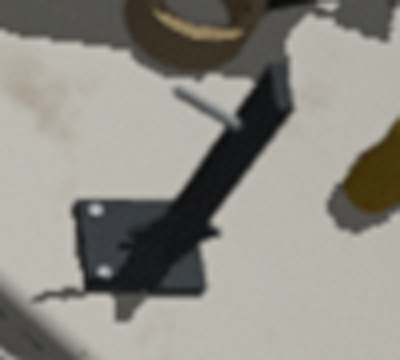

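View pics/side0c.png

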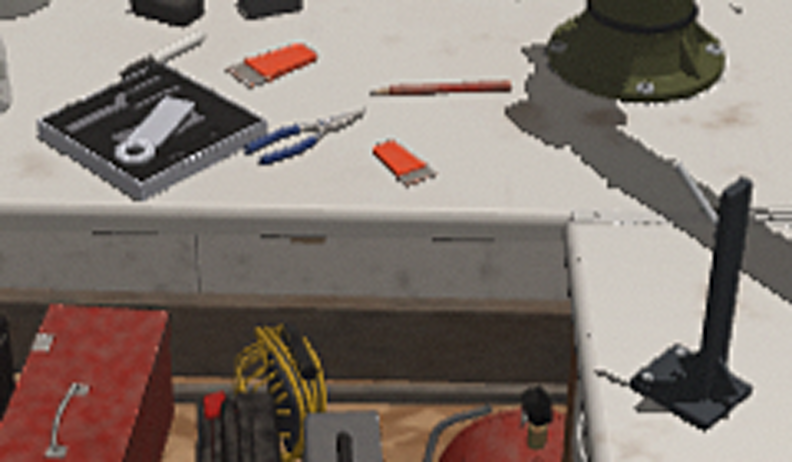

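Request:
{"op": "jog_arm", "data": {"increments": [{"tz": -40}, {"tz": -80}, {"tz": -120}, {"tz": -160}, {"tz": -190}]}}

```text
validation failed for argument at $.in...
```

Request:
{"op": "jog_arm", "data": {"increments": [{"tx": -35, "ty": -18}, {"tx": -70, "ty": -36}, {"tx": -105, "ty": -54}, {"tx": -140, "ty": -72}, {"tx": -175, "ty": -90}]}}

```text
validation failed for argument at $.in...
```

Request:
{"op": "jog_arm", "data": {"increments": [{"tx": -35, "ty": -18}, {"tx": -70, "ty": -36}, {"tx": -105, "ty": -54}, {"tx": -140, "ty": -73}, {"tx": -140, "ty": -73}]}}

```text
validation failed for argument at $.in...
```

```bash
python3 - <<'E'
from h import *
s=ctrl.get_state(); print(s["time"],s["position"],s["joint_positions"],s["ft_force"])
w=vision.get_image("wrist"); cv2.imwrite("pics/w1.png",w["color"])
for t in ["hang_peg","peg_tip","peg_stand"]: print(t,spot("wrist",t))
sc=vision.get_image("scene"); si=vision.get_image("side")
def tri(obs):
    A=np.zeros((3,3));b=np.zeros(3)
    for im,u,v in obs:
        c,d=ray(im,u,v);d/=np.linalg.norm(d);M=np.eye(3)-np.outer(d,d);A+=M;b+=M@c
    return np.linalg.solve(A,b)
tip=tri([(sc,429.3,192.6),(si,375.4,239.8)]);root=tri([(sc,445,201.5),(si,385.5,255)])
print("tip",tip,"root",root)
print("tip z-forced", onz(sc,429.3,192.6,.238),onz(si,375.4,239.8,.238)); print("root",onz(sc,445,201.5,.19),onz(si,385.5,255,.19))
E
```

```text
1.2 [0.1512 0.6322 0.2226] [-1.3219  0.321  -0.0701  1.4505  0.0226  1.3708 -0.0569] [-0.0378  0.1293  0.4926]
hang_peg []
peg_tip []
peg_stand []
tip [0.4641 0.397  0.2377] root [0.4735 0.4439 0.2119]
tip z-forced [0.4641 0.397  0.238 ] [0.4646 0.3972 0.238 ]
root [0.4609 0.4532 0.19  ] [0.4467 0.4267 0.19  ]
```

View pics/w1.png

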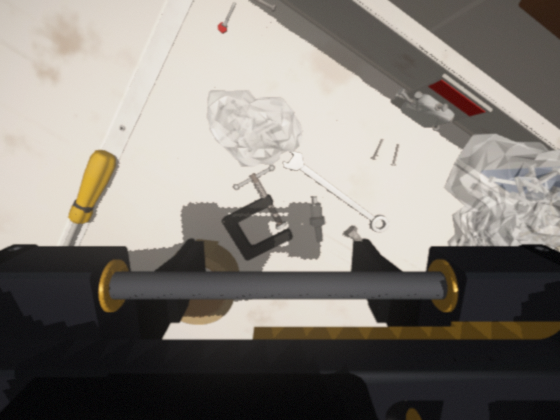

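Request:
{"op": "jog_arm", "data": {"increments": [{"tx": 0, "ty": 0, "tz": -40, "wx": 0, "wy": 0, "wz": 0, "gripper": 1}, {"tx": 0, "ty": 0, "tz": -80, "wx": 0, "wy": 0, "wz": 0, "gripper": 1}, {"tx": 0, "ty": 0, "tz": -120, "wx": 0, "wy": 0, "wz": 0, "gripper": 1}, {"tx": 0, "ty": 0, "tz": -160, "wx": 0, "wy": 0, "wz": 0, "gripper": 1}, {"tx": 0, "ty": 0, "tz": -200, "wx": 0, "wy": 0, "wz": 0, "gripper": 1}]}}

```text
time: 1.92
position: [0.1512, 0.6317, 0.4248]
tool_rot: [0.368, 3.12, 0.001]
ft_force: [0.3, 2.5, -0.2]
grip_width: 1.0
grip_force: 0.0
```

```bash
python3 - <<'E'
from h import *
s=ctrl.get_state(); print(s["time"],s["position"],s["joint_positions"],s["ft_force"])
w=vision.get_image("wrist"); cv2.imwrite("pics/w1b.png",w["color"])
for n in ["scene","side","wrist"]:
  if n!="wrist": vision.get_image(n)
  print(n,spot(n,"coach_bolt"),spot(n,"bolt_mid"))
for u,v in [(317,195),(317,232)]: pass
E
```

```text
1.9167 [0.1512 0.6317 0.4248] [-1.3342  0.3177 -0.0618  1.0578  0.0198  1.766  -0.0532] [ 0.3293  2.52   -0.1597]
scene [([427.9, 192.7, 444.3, 206.9], 0.7)] []
side [] [([179.9, 214.2, 249.9, 248.5], 0.53)]
wrist [] []
```

View pics/w1b.png

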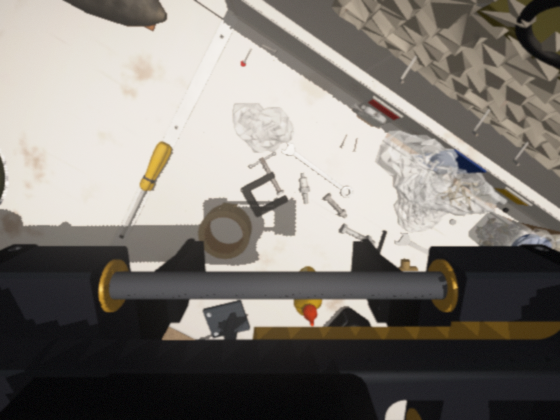

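Request:
{"op": "jog_arm", "data": {"increments": [{"tx": -30, "ty": -26, "tz": 0, "wx": 0, "wy": 0, "wz": 0, "gripper": 1}, {"tx": -60, "ty": -52, "tz": 0, "wx": 0, "wy": 0, "wz": 0, "gripper": 1}, {"tx": -90, "ty": -78, "tz": 0, "wx": 0, "wy": 0, "wz": 0, "gripper": 1}, {"tx": -120, "ty": -104, "tz": 0, "wx": 0, "wy": 0, "wz": 0, "gripper": 1}, {"tx": -150, "ty": -130, "tz": 0, "wx": 0, "wy": 0, "wz": 0, "gripper": 1}]}}

```text
time: 2.78
position: [0.2676, 0.4688, 0.4216]
tool_rot: [-0.368, -3.119, 0.002]
ft_force: [1.0, 0.0, 0.5]
grip_width: 1.001
grip_force: 0.0
```

Request:
{"op": "jog_arm", "data": {"increments": [{"tx": -30, "ty": -26, "tz": 0, "wx": 0, "wy": 0, "wz": 0, "gripper": 1}, {"tx": -60, "ty": -52, "tz": 0, "wx": 0, "wy": 0, "wz": 0, "gripper": 1}, {"tx": -90, "ty": -78, "tz": 0, "wx": 0, "wy": 0, "wz": 0, "gripper": 1}, {"tx": -120, "ty": -104, "tz": 0, "wx": 0, "wy": 0, "wz": 0, "gripper": 1}, {"tx": -150, "ty": -130, "tz": 0, "wx": 0, "wy": 0, "wz": 0, "gripper": 1}]}}

```text
time: 3.2
position: [0.383, 0.3074, 0.4218]
tool_rot: [-0.368, -3.119, 0.001]
ft_force: [0.3, 0.8, -0.3]
grip_width: 0.997
grip_force: 0.0
```

```bash
python3 - <<'E'
from h import *
s=ctrl.get_state(); print(s["time"],s["position"],s["joint_positions"],s["tool_rot"])
w=vision.get_image("wrist"); cv2.imwrite("pics/w2.png",w["color"])
print(proj(w,[.464,.397,.238]),proj(w,[.464,.4545,.19]),spot("wrist","hang_peg"),spot("wrist","peg_tip"))
E
```

```text
3.2 [0.383  0.3074 0.4218] [-0.9465 -0.0447  0.207   1.4702  0.0091  1.7161  0.5977] [-0.3678 -3.1192  0.001 ]
(np.float64(364.2647265332734), np.float64(236.0458515763661)) (np.float64(396.02971379438225), np.float64(214.52439750356194)) [([359.8, 208.5, 394.0, 236.1], 0.77)] [([359.4, 208.2, 395.0, 240.1], 0.76)]
```

```bash
python3 - <<'E'
import cv2,numpy as np
from h import *
a=cv2.imread("pics/w1b.png")[140:260,230:430]; cv2.imwrite("pics/w1bc.png",cv2.resize(a,None,fx=4,fy=4,interpolation=cv2.INTER_CUBIC))
C=np.array([[.0005,1,.0008,.0002],[-.9628,.0007,-.2703,.0266],[-.2703,-.0006,.9628,.1744],[0,0,0,1.]])
T=np.eye(4);T[:3,:3]=R.from_rotvec([.368,3.12,.001]).as_matrix();T[:3,3]=[.1512,.6317,.4248]
im=dict(fx=297.87,fy=297.87,cx=277.88,cy=209.38,extrinsics=C@np.linalg.inv(T))
for u,v in [(305,173),(306,203),(322,195),(346,216),(340,228),(375,243)]: print(onz(im,u,v,.008))
E
```

```text
[0.1787 0.6791 0.008 ]
[0.2382 0.6685 0.008 ]
[0.2295 0.7028 0.008 ]
[0.2836 0.7417 0.008 ]
[0.3061 0.7253 0.008 ]
[0.3555 0.7903 0.008 ]
```

View pics/w1bc.png

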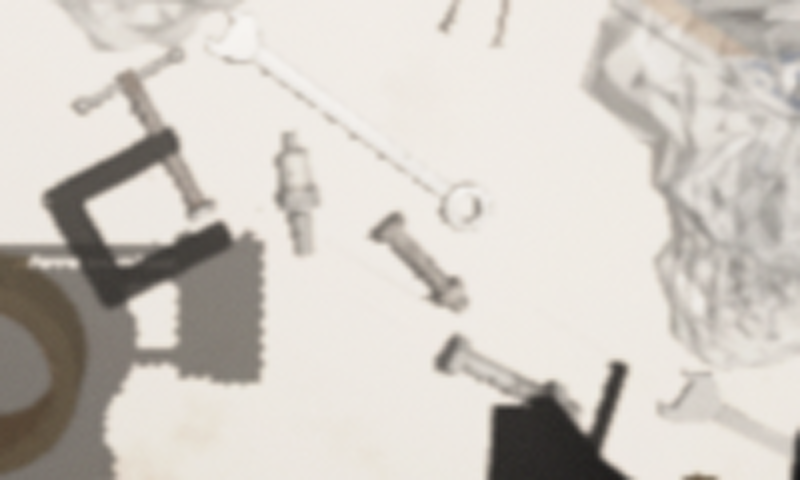

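View pics/w2.png

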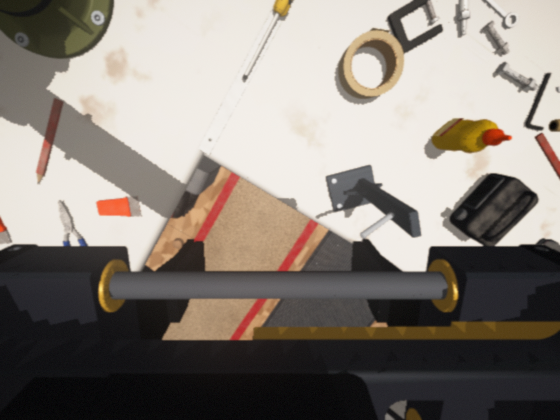

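```bash
python3 - <<'E'
from h import *
print(spot("wrist","coach_bolt"),spot("wrist","bolt_mid"),spot("wrist","scraper"))
w=vision.get_image("wrist"); print(spot("wrist","coach_bolt"))
g=cv2.cvtColor(w["color"],cv2.COLOR_BGR2GRAY).astype(int)
for (u0,u1,v0,v1) in [(488,545,58,95),(478,516,16,58)]:
    m=g[v0:v1,u0:u1]<185
    n,l,st,c=cv2.connectedComponentsWithStats(m.astype(np.uint8))
    for i in range(1,n):
        if st[i,4]>40:
            v,u=np.nonzero(l==i); P=np.array([onz(w,a+u0,b+v0,.008)[:2] for a,b in zip(u,v)])
            mu=P.mean(0); d=np.linalg.svd(P-mu,full_matrices=False)[2]; q=(P-mu)@d.T
            print(st[i],mu,d[0],q.min(0),q.max(0))
            h,e=np.histogram(q[:,0],12); print([round(np.ptp(q[(q[:,0]>=e[k])&(q[:,0]<=e[k+1]),1])*1e3) if h[k] else 0 for k in range(12)])
            if i: print(np.array2string(g[v0:v1:2,u0:u1:2]//10,max_line_width=200)) if u0==488 and False else None
E
```

```text
[] [] [([98.0, 197.0, 140.7, 216.5], 0.77), ([0.0, 222.9, 10.0, 241.5], 0.73)]
[([57.9, 200.3, 83.1, 246.9], 0.46)]
[  3   6  54  31 623] [0.3354 0.7624] [0.52   0.8542] [-0.052 -0.024] [0.0494 0.0179]
[26, 23, 13, 13, 14, 20, 25, 25, 24, 12, 33, 26]
[16  0 16 16 89] [0.2351 0.7361] [0.8916 0.4528] [-0.0187 -0.0057] [0.0156 0.0061]
[3, 5, 5, 3, 5, 8, 8, 7, 7, 7, 6, 5]
[30  1  7 10 49] [0.2343 0.7518] [0.9795 0.2017] [-0.0072 -0.0042] [0.007  0.0052]
[3, 7, 3, 8, 5, 5, 8, 7, 9, 3, 7, 5]
[  0   7  28  35 432] [0.2583 0.7199] [0.8668 0.4987] [-0.0297 -0.0134] [0.033  0.0128]
[26, 24, 15, 16, 18, 16, 17, 17, 20, 25, 18, 14]
```

Request:
{"op": "jog_arm", "data": {"increments": [{"tx": -14, "ty": -25, "tz": 6, "wx": 0, "wy": 0, "wz": 0.123, "gripper": 1}, {"tx": -27, "ty": -51, "tz": 12, "wx": 0, "wy": 0, "wz": 0.246, "gripper": 1}, {"tx": -41, "ty": -76, "tz": 18, "wx": 0, "wy": 0, "wz": 0.369, "gripper": 1}, {"tx": -55, "ty": -101, "tz": 24, "wx": 0, "wy": 0, "wz": 0.492, "gripper": 1}, {"tx": -68, "ty": -126, "tz": 30, "wx": 0, "wy": 0, "wz": 0.615, "gripper": 1}]}}

```text
time: 4.02
position: [0.4191, 0.1711, 0.3921]
tool_rot: [1.3, 2.86, -0.0]
ft_force: [-0.2, 0.4, -0.5]
grip_width: 0.997
grip_force: 0.0
```

Request:
{"op": "jog_arm", "data": {"increments": [{"tx": -26, "ty": -13, "tz": 6, "wx": 0, "wy": 0, "wz": 0.123, "gripper": 1}, {"tx": -52, "ty": -26, "tz": 12, "wx": 0, "wy": 0, "wz": 0.246, "gripper": 1}, {"tx": -77, "ty": -38, "tz": 18, "wx": 0, "wy": 0, "wz": 0.369, "gripper": 1}, {"tx": -103, "ty": -51, "tz": 24, "wx": 0, "wy": 0, "wz": 0.492, "gripper": 1}, {"tx": -129, "ty": -64, "tz": 30, "wx": 0, "wy": 0, "wz": 0.615, "gripper": 1}]}}

```text
time: 4.43
position: [0.4565, 0.0321, 0.3622]
tool_rot: [2.104, 2.333, 0.0]
ft_force: [1.3, -0.0, 0.1]
grip_width: 0.998
grip_force: 0.0
```

Request:
{"op": "jog_arm", "data": {"increments": [{"tx": -28, "ty": 4, "tz": 6, "wx": 0, "wy": 0, "wz": 0.123, "gripper": 1}, {"tx": -57, "ty": 9, "tz": 12, "wx": 0, "wy": 0, "wz": 0.246, "gripper": 1}, {"tx": -85, "ty": 13, "tz": 18, "wx": 0, "wy": 0, "wz": 0.369, "gripper": 1}, {"tx": -114, "ty": 18, "tz": 24, "wx": 0, "wy": 0, "wz": 0.492, "gripper": 1}, {"tx": -142, "ty": 22, "tz": 30, "wx": 0, "wy": 0, "wz": 0.615, "gripper": 1}]}}

```text
time: 4.85
position: [0.4939, -0.1069, 0.3322]
tool_rot: [2.712, 1.586, 0.0]
ft_force: [0.3, -0.3, 0.0]
grip_width: 0.996
grip_force: 0.0
```

Request:
{"op": "jog_arm", "data": {"increments": [{"tx": -21, "ty": 20, "tz": 6, "wx": 0, "wy": 0, "wz": 0.123, "gripper": 1}, {"tx": -41, "ty": 40, "tz": 12, "wx": 0, "wy": 0, "wz": 0.246, "gripper": 1}, {"tx": -62, "ty": 60, "tz": 18, "wx": 0, "wy": 0, "wz": 0.369, "gripper": 1}, {"tx": -83, "ty": 80, "tz": 24, "wx": 0, "wy": 0, "wz": 0.492, "gripper": 1}, {"tx": -103, "ty": 100, "tz": 30, "wx": 0, "wy": 0, "wz": 0.615, "gripper": 1}]}}

```text
time: 5.27
position: [0.5314, -0.2454, 0.302]
tool_rot: [-3.064, -0.691, 0.0]
ft_force: [-0.0, -0.7, 0.2]
grip_width: 1.002
grip_force: 0.0
```

```bash
python3 - <<'E'
from h import *
s=ctrl.get_state(); print(s["time"],s["position"],s["joint_positions"]);print(R.from_rotvec(s["tool_rot"]).as_matrix())
w=vision.get_image("wrist"); cv2.imwrite("pics/w3.png",w["color"])
for t in ["tray_tag","tag_eye","pliers","scraper","foam_tray"]: print(t,spot("wrist",t))
E
```

```text
5.2667 [ 0.5314 -0.2454  0.302 ] [-0.2913  0.1876  0.7914  1.5164 -0.1336  1.4934 -0.6255]
[[ 0.9032  0.4292 -0.0001]
 [ 0.4292 -0.9032  0.0001]
 [-0.     -0.0001 -1.    ]]
tray_tag [([274.3, 98.2, 304.5, 201.0], 0.56)]
tag_eye [([274.2, 99.4, 308.4, 197.9], 0.92)]
pliers [([169.6, 159.7, 226.2, 245.9], 0.85), ([218.4, 77.6, 389.8, 245.6], 0.67)]
scraper [([233.2, 254.9, 288.1, 308.2], 0.76), ([85.4, 172.4, 141.8, 217.4], 0.59)]
foam_tray [([217.7, 75.3, 389.8, 246.3], 0.63)]
```

View pics/w3.png

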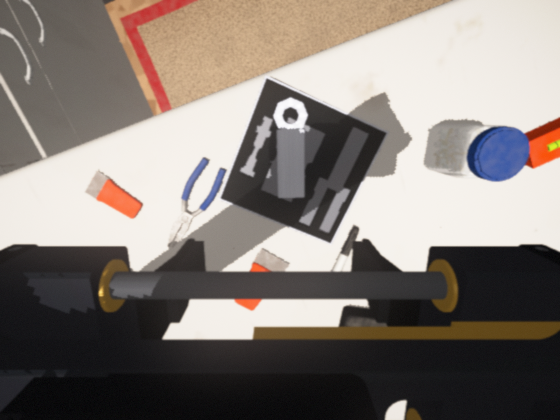

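```bash
cat >> h.py <<'E'
def fit(im,mask,z):
    v,u=np.nonzero(mask); h=cv2.convexHull(np.c_[u,v].astype(np.float32))[:,0]
    P=np.array([onz(im,a,b,z)[:2] for a,b in h],np.float32)*1000
    (c,sz,a)=cv2.minAreaRect(P); return np.array(c),sz,a
def big(m,k=0):
    n,l,st,c=cv2.connectedComponentsWithStats(m.astype(np.uint8)); i=1+np.argsort(-st[1:,4])[k]; return l==i
E
python3 - <<'E'
from h import *
w=vision.get_image("wrist"); c=w["color"].astype(int); g=c.sum(2)/3
B=np.zeros(g.shape,bool);B[70:247,212:395]=1
m=big(B&(g<45)); print("foam",fit(w,m,.024))
hsv=cv2.cvtColor(w["color"],cv2.COLOR_BGR2HSV)
# eye
sub=g[95:135,272:312]; ring=big((sub>170)); 
v,u=np.nonzero(ring); print("ring bbox",u.min()+272,u.max()+272,v.min()+95,v.max()+95)
hole=np.zeros_like(B);hole[104:125,281:302]=g[104:125,281:302]<100; hole=big(hole); v,u=np.nonzero(hole); print("hole",u.mean(),v.mean(),hole.sum(),onz(w,u.mean(),v.mean(),.0265))
for r in (145,155,165,175,185): print(r,(g[r,265:315]).astype(int).tolist())
print((g[185:205,288]).astype(int).tolist())
# orange scrapers & pliers
o=(hsv[...,0]<14)&(hsv[...,1]>160)&(hsv[...,2]>120); o[:160]=0
for k in range(3): m=big(o,k); print("orange",m.sum(),fit(w,m,.01))
b=(hsv[...,0]>105)&(hsv[...,0]<130)&(hsv[...,1]>100)&(hsv[...,2]<190);b[:,:165]=0;b[:,235:]=0;b[:150]=0;b[230:]=0
for k in range(2): m=big(b,k); print("blue",m.sum(),fit(w,m,.013))
E
```

```text
foam (array([ 562.2916, -295.3349]), (108.95133972167969, 211.79974365234375), 73.57081604003906)
ring bbox 276 309 98 133
hole 291.94262295081967 114.63934426229508 122 [ 0.6207 -0.2227  0.0265]
145 [88, 63, 58, 55, 53, 51, 48, 48, 49, 48, 47, 48, 58, 89, 115, 127, 130, 133, 133, 134, 132, 132, 133, 133, 131, 130, 130, 131, 132, 130, 131, 131, 130, 131, 130, 132, 131, 132, 129, 129, 120, 101, 86, 84, 82, 82, 82, 82, 83, 83]
155 [55, 54, 56, 54, 50, 48, 45, 47, 43, 45, 44, 46, 54, 83, 110, 125, 128, 130, 131, 131, 130, 131, 132, 131, 128, 128, 128, 128, 128, 127, 129, 130, 129, 129, 129, 126, 127, 129, 128, 126, 118, 98, 83, 81, 78, 80, 78, 80, 78, 79]
165 [54, 53, 52, 51, 47, 44, 46, 58, 75, 81, 81, 83, 86, 93, 111, 124, 127, 128, 130, 129, 130, 129, 128, 128, 126, 127, 125, 127, 127, 127, 129, 130, 128, 128, 128, 128, 126, 125, 128, 123, 110, 94, 76, 57, 44, 36, 33, 35, 34, 33]
175 [53, 52, 73, 125, 164, 171, 143, 104, 84, 80, 82, 80, 81, 92, 108, 119, 123, 125, 128, 129, 128, 128, 127, 126, 128, 125, 125, 127, 127, 127, 126, 127, 127, 125, 126, 126, 125, 126, 126, 121, 103, 69, 43
[... 163 characters left out ...]
7, 126, 127, 126, 128, 127, 127, 129, 128, 127, 126, 120, 94, 59, 39, 33, 32, 33, 37, 35, 33, 33]
[126, 127, 126, 127, 126, 128, 127, 127, 125, 126, 128, 126, 118, 98, 82, 68, 52, 39, 41, 39]
orange 787 (array([391.4091, -38.9726]), (61.27095413208008, 38.03706359863281), 78.17205047607422)
orange 177 (array([ 722.4214, -596.4105]), (13.594423294067383, 42.031795501708984), 25.872642517089844)
orange 168 (array([ 307.9604, -295.1389]), (19.815690994262695, 41.538822174072266), 25.893945693969727)
blue 91 (array([ 452.3636, -164.1831]), (7.204960346221924, 34.36676788330078), 78.01306915283203)
blue 25 (array([ 482.2594, -166.8179]), (6.086050033569336, 10.637378692626953), 88.25821685791016)
```

```bash
python3 - <<'E'
from h import *
w=vision.get_image("wrist"); s=ctrl.get_state()
e=onz(w,291.94,114.6,.0265); f=onz(w,292,198,.029); f2=onz(w,292.1,165,.029)
d=(e-f)[:2]; print(e,f,f2,np.linalg.norm(d),np.degrees(np.arctan2(d[1],d[0])))
d/=np.linalg.norm(d); G=np.r_[e[:2]-d*.072,.026]; M=R.from_rotvec(s["tool_rot"]).as_matrix()
print(G,"tool delta mm",M.T@(G-s["position"])*1000, "yaw now",np.degrees(np.arctan2(M[1,0],M[0,0])))
E
```

```text
[ 0.6209 -0.2227  0.0265] [ 0.5142 -0.2761  0.029 ] [ 0.5584 -0.2542  0.029 ] 0.11930883722478028 26.59013196918213
[ 0.5566 -0.2549  0.026 ] tool delta mm [ 17.6745  21.4581 276.8746] yaw now 25.81773168699301
```

Request:
{"op": "jog_arm", "data": {"increments": [{"tx": 5, "ty": 6, "tz": 35, "wx": 0, "wy": 0, "wz": 0, "gripper": 1}, {"tx": 10, "ty": 12, "tz": 70, "wx": 0, "wy": 0, "wz": 0, "gripper": 1}, {"tx": 14, "ty": 18, "tz": 105, "wx": 0, "wy": 0, "wz": 0, "gripper": 1}, {"tx": 17.7, "ty": 21.5, "tz": 140, "wx": 0, "wy": 0, "wz": -0.01, "gripper": 1}, {"tx": 17.7, "ty": 21.5, "tz": 170, "wx": 0, "wy": 0, "wz": -0.01, "gripper": 1}]}}

```text
time: 6.08
position: [0.5565, -0.2555, 0.1307]
tool_rot: [-3.058, -0.716, -0.001]
ft_force: [0.9, 1.4, 0.2]
grip_width: 0.997
grip_force: 0.0
```

Request:
{"op": "jog_arm", "data": {"increments": [{"tx": 0, "ty": 0, "tz": 30, "wx": 0, "wy": 0, "wz": 0, "gripper": 1}, {"tx": 0, "ty": 0, "tz": 60, "wx": 0, "wy": 0, "wz": 0, "gripper": 1}, {"tx": 0, "ty": 0, "tz": 80, "wx": 0, "wy": 0, "wz": 0, "gripper": 1}, {"tx": 0, "ty": 0, "tz": 92, "wx": 0, "wy": 0, "wz": 0, "gripper": 1}, {"tx": 0, "ty": 0, "tz": 92, "wx": 0, "wy": 0, "wz": 0, "gripper": 1}]}}

```text
time: 6.5
position: [0.5545, -0.2551, 0.0382]
tool_rot: [-3.056, -0.714, 0.005]
ft_force: [-0.4, 0.5, 0.1]
grip_width: 0.997
grip_force: 0.0
```

```bash
python3 - <<'E'
from h import *
s=ctrl.get_state(); print(s["time"],s["position"],s["ft_force"])
E
```

```text
6.5 [ 0.5545 -0.2551  0.0382] [-0.436   0.4962  0.0655]
```

Lower to just above the foam, then close.

Request:
{"op": "jog_arm", "data": {"increments": [{"tx": 1, "ty": 0, "tz": 6, "wx": 0, "wy": 0, "wz": 0, "gripper": 1}, {"tx": 2, "ty": 0, "tz": 10, "wx": 0, "wy": 0, "wz": 0, "gripper": 1}, {"tx": 2, "ty": 0, "tz": 12.5, "wx": 0, "wy": 0, "wz": 0, "gripper": 1}, {"tx": 2, "ty": 0, "tz": 12.5, "wx": 0, "wy": 0, "wz": 0, "gripper": 1}, {"tx": 2, "ty": 0, "tz": 12.5, "wx": 0, "wy": 0, "wz": 0, "gripper": 0.7}]}}

```text
time: 6.92
position: [0.558, -0.2565, 0.0287]
tool_rot: [3.06, 0.711, 0.002]
ft_force: [-0.0, 0.3, -0.2]
grip_width: 0.975
grip_force: 0.0
```

Request:
{"op": "jog_arm", "data": {"increments": [{"tx": 0, "ty": 0, "tz": 0, "wx": 0, "wy": 0, "wz": 0, "gripper": 0}, {"tx": 0, "ty": 0, "tz": 0, "wx": 0, "wy": 0, "wz": 0, "gripper": 0}, {"tx": 0, "ty": 0, "tz": 0, "wx": 0, "wy": 0, "wz": 0, "gripper": 0}, {"tx": 0, "ty": 0, "tz": 0, "wx": 0, "wy": 0, "wz": 0, "gripper": 0}, {"tx": 0, "ty": 0, "tz": 0, "wx": 0, "wy": 0, "wz": 0, "gripper": 0}], "grip_force": 45}}

```text
time: 7.33
position: [0.5576, -0.2564, 0.0281]
tool_rot: [3.06, 0.711, 0.0]
ft_force: [0.2, -0.5, -0.1]
grip_width: 0.63
grip_force: 0.0
```

Request:
{"op": "jog_arm", "data": {"increments": [{"tx": 0, "ty": 0, "tz": 1.5, "wx": 0, "wy": 0, "wz": 0, "gripper": 0.6}, {"tx": 0, "ty": 0, "tz": 2.5, "wx": 0, "wy": 0, "wz": 0, "gripper": 0.6}, {"tx": 0, "ty": 0, "tz": 2.5, "wx": 0, "wy": 0, "wz": 0, "gripper": 0.6}, {"tx": 0, "ty": 0, "tz": 2.5, "wx": 0, "wy": 0, "wz": 0, "gripper": 0.6}, {"tx": 0, "ty": 0, "tz": 2.5, "wx": 0, "wy": 0, "wz": 0, "gripper": 0.6}]}}

```text
time: 7.75
position: [0.5575, -0.2563, 0.0255]
tool_rot: [-3.06, -0.711, 0.0]
ft_force: [-0.0, 0.2, -0.2]
grip_width: 0.6
grip_force: 0.0
```

Request:
{"op": "jog_arm", "data": {"increments": [{"tx": 0, "ty": 0, "tz": 0, "wx": 0, "wy": 0, "wz": 0, "gripper": 0}, {"tx": 0, "ty": 0, "tz": 0, "wx": 0, "wy": 0, "wz": 0, "gripper": 0}, {"tx": 0, "ty": 0, "tz": 0, "wx": 0, "wy": 0, "wz": 0, "gripper": 0}, {"tx": 0, "ty": 0, "tz": 0, "wx": 0, "wy": 0, "wz": 0, "gripper": 0}, {"tx": 0, "ty": 0, "tz": 0, "wx": 0, "wy": 0, "wz": 0, "gripper": 0}], "grip_force": 45}}

```text
time: 8.17
position: [0.5575, -0.2563, 0.0256]
tool_rot: [-3.06, -0.711, -0.0]
ft_force: [-0.5, -0.1, 0.4]
grip_width: 0.444
grip_force: 44.9
```

Request:
{"op": "jog_arm", "data": {"increments": [{"tx": 0, "ty": 0, "tz": 0, "wx": 0, "wy": 0, "wz": 0, "gripper": 0}, {"tx": 0, "ty": 0, "tz": -10, "wx": 0, "wy": 0, "wz": 0, "gripper": 0}, {"tx": 0, "ty": 0, "tz": -25, "wx": 0, "wy": 0, "wz": 0, "gripper": 0}, {"tx": 0, "ty": 0, "tz": -45, "wx": 0, "wy": 0, "wz": 0, "gripper": 0}, {"tx": 0, "ty": 0, "tz": -70, "wx": 0, "wy": 0, "wz": 0, "gripper": 0}]}}

```text
time: 8.58
position: [0.5565, -0.2561, 0.0956]
tool_rot: [-3.059, -0.711, 0.004]
ft_force: [0.5, 0.1, -0.3]
grip_width: 0.444
grip_force: 44.9
```

```bash
python3 - <<'E'
from h import *
s=ctrl.get_state(); print(s["time"],s["position"],s["ft_force"],s["grip_width"],s["grip_force"],s["joint_positions"])
w=vision.get_image("wrist"); cv2.imwrite("pics/w4.png",w["color"]); print(spot("wrist","tag_eye"),spot("wrist","tray_tag"))
E
```

```text
8.5833 [ 0.5565 -0.2561  0.0956] [ 0.4564  0.1244 -0.2769] 0.4441048129584419 44.93543565273285 [-0.2057  0.4057  0.7369  1.7187 -0.2961  1.1346 -0.4962]
[([228.6, 89.8, 321.0, 325.7], 0.57)] [([230.7, 85.2, 315.6, 328.6], 0.83)]
```

Request:
{"op": "jog_arm", "data": {"increments": [{"tx": 7, "ty": -25, "tz": -22, "wx": 0, "wy": 0, "wz": -0.056, "gripper": 0}, {"tx": 14, "ty": -50, "tz": -45, "wx": 0, "wy": 0, "wz": -0.111, "gripper": 0}, {"tx": 21, "ty": -74, "tz": -67, "wx": 0, "wy": 0, "wz": -0.167, "gripper": 0}, {"tx": 28, "ty": -99, "tz": -90, "wx": 0, "wy": 0, "wz": -0.223, "gripper": 0}, {"tx": 35, "ty": -124, "tz": -112, "wx": 0, "wy": 0, "wz": -0.279, "gripper": 0}]}}

```text
time: 9.15
position: [0.5332, -0.1286, 0.2078]
tool_rot: [-2.93, -1.133, 0.002]
ft_force: [0.3, 0.3, -0.8]
grip_width: 0.445
grip_force: 44.9
```

Request:
{"op": "jog_arm", "data": {"increments": [{"tx": 14, "ty": -22, "tz": -22, "wx": 0, "wy": 0, "wz": -0.056, "gripper": 0}, {"tx": 27, "ty": -44, "tz": -45, "wx": 0, "wy": 0, "wz": -0.111, "gripper": 0}, {"tx": 41, "ty": -66, "tz": -67, "wx": 0, "wy": 0, "wz": -0.167, "gripper": 0}, {"tx": 54, "ty": -87, "tz": -90, "wx": 0, "wy": 0, "wz": -0.223, "gripper": 0}, {"tx": 68, "ty": -109, "tz": -112, "wx": 0, "wy": 0, "wz": -0.279, "gripper": 0}]}}

```text
time: 9.57
position: [0.5106, -0.0024, 0.3202]
tool_rot: [-2.744, -1.53, 0.001]
ft_force: [1.0, 0.7, -1.4]
grip_width: 0.448
grip_force: 44.9
```

Request:
{"op": "jog_arm", "data": {"increments": [{"tx": 19, "ty": -17, "tz": 0, "wx": 0, "wy": 0, "wz": -0.056, "gripper": 0}, {"tx": 38, "ty": -35, "tz": 0, "wx": 0, "wy": 0, "wz": -0.111, "gripper": 0}, {"tx": 57, "ty": -52, "tz": 0, "wx": 0, "wy": 0, "wz": -0.167, "gripper": 0}, {"tx": 76, "ty": -69, "tz": 0, "wx": 0, "wy": 0, "wz": -0.223, "gripper": 0}, {"tx": 95, "ty": -86, "tz": 0, "wx": 0, "wy": 0, "wz": -0.279, "gripper": 0}]}}

```text
time: 9.98
position: [0.4878, 0.124, 0.3189]
tool_rot: [-2.504, -1.897, 0.002]
ft_force: [1.2, -0.7, 0.2]
grip_width: 0.442
grip_force: 44.9
```

Request:
{"op": "jog_arm", "data": {"increments": [{"tx": 23, "ty": -11, "tz": 0, "wx": 0, "wy": 0, "wz": -0.056, "gripper": 0}, {"tx": 46, "ty": -23, "tz": 0, "wx": 0, "wy": 0, "wz": -0.111, "gripper": 0}, {"tx": 69, "ty": -34, "tz": 0, "wx": 0, "wy": 0, "wz": -0.167, "gripper": 0}, {"tx": 92, "ty": -45, "tz": 0, "wx": 0, "wy": 0, "wz": -0.223, "gripper": 0}, {"tx": 115, "ty": -57, "tz": 0, "wx": 0, "wy": 0, "wz": -0.279, "gripper": 0}]}}

```text
time: 10.4
position: [0.4648, 0.2514, 0.3194]
tool_rot: [2.213, 2.229, -0.0]
ft_force: [0.3, -0.7, -1.3]
grip_width: 0.445
grip_force: 44.9
```

```bash
python3 - <<'E'
from h import *
s=ctrl.get_state(); print(s["time"],s["position"],s["ft_force"],s["grip_width"],s["joint_positions"]);print(R.from_rotvec(s["tool_rot"]).as_matrix())
E
```

```text
10.4 [0.4648 0.2514 0.3194] [ 0.3284 -0.7049 -1.322 ] 0.44525081358633334 [-0.8501  0.0245  0.3115  1.6043 -0.0074  1.514  -0.5309]
[[-0.0073  1.      0.0001]
 [ 1.      0.0073 -0.0001]
 [-0.0001  0.0001 -1.    ]]
```

Request:
{"op": "jog_arm", "data": {"increments": [{"tx": 0, "ty": 0, "tz": 0, "wx": 0, "wy": 0.105, "wz": 0, "gripper": 0}, {"tx": 0, "ty": 0, "tz": 0, "wx": 0, "wy": 0.21, "wz": 0, "gripper": 0}, {"tx": 0, "ty": 0, "tz": 0, "wx": 0, "wy": 0.315, "wz": 0, "gripper": 0}, {"tx": 0, "ty": 0, "tz": 0, "wx": 0, "wy": 0.42, "wz": 0.0, "gripper": 0}, {"tx": 0, "ty": 0, "tz": 0, "wx": 0, "wy": 0.524, "wz": 0, "gripper": 0}]}}

```text
time: 10.82
position: [0.4658, 0.2499, 0.3207]
tool_rot: [-1.92, -1.929, -0.523]
ft_force: [-0.5, -0.0, -0.8]
grip_width: 0.449
grip_force: 44.9
```

```bash
python3 - <<'E'
from h import *
s=ctrl.get_state(); print(s["time"],s["position"],s["ft_force"],s["grip_width"],s["joint_positions"]);M=R.from_rotvec(s["tool_rot"]).as_matrix();print(M)
w=vision.get_image("wrist"); cv2.imwrite("pics/w5.png",w["color"])
for t in ["hang_peg","peg_tip","peg_stand","tag_eye"]: print(t,spot("wrist",t))
T=np.array([.464,.397,.238]); p=np.array([0,-.766,.643])
print("tip",proj(w,T),"root",proj(w,T-.075*p),"eye",proj(w,s["position"]+M@[.0717,0,-.001]))
E
```

```text
10.8167 [0.4658 0.2499 0.3207] [-0.4959 -0.0005 -0.8372] 0.44868474225301314 [-0.7206 -0.1148  0.4896  1.8181 -0.4754  1.3227 -0.1308]
[[-0.0049  1.      0.0008]
 [ 0.8632  0.0038  0.5048]
 [ 0.5048  0.0032 -0.8633]]
hang_peg []
peg_tip [([270.9, 112.3, 277.8, 123.1], 0.51)]
peg_stand [([256.3, 48.5, 293.9, 157.1], 0.72)]
tag_eye [([230.5, 89.2, 323.2, 328.2], 0.96)]
tip (np.float64(275.27575424953227), np.float64(112.40896975624706)) root (np.float64(275.83071858859654), np.float64(92.5224869522256)) eye (np.float64(275.5318468255225), np.float64(128.0263242012888))
```

View pics/w5.png

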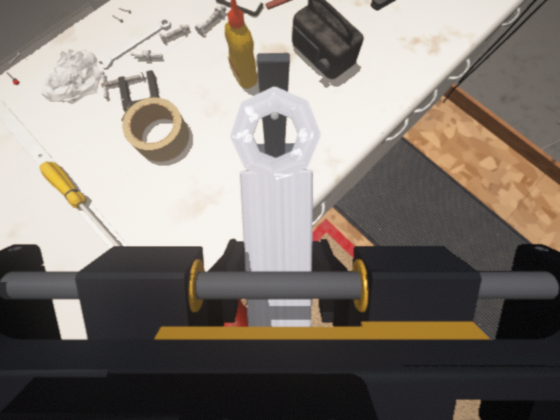

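Request:
{"op": "jog_arm", "data": {"increments": [{"tx": 0, "ty": 0, "tz": 35, "wx": 0, "wy": 0, "wz": 0, "gripper": 0}, {"tx": 1, "ty": -1, "tz": 70, "wx": 0, "wy": 0, "wz": 0, "gripper": 0}, {"tx": 2, "ty": -1.5, "tz": 100, "wx": 0, "wy": 0, "wz": 0, "gripper": 0}, {"tx": 3, "ty": -1.5, "tz": 118.5, "wx": 0, "wy": 0, "wz": 0, "gripper": 0}, {"tx": 3, "ty": -1.5, "tz": 118.5, "wx": 0, "wy": 0, "wz": 0, "gripper": 0}]}}

```text
time: 11.48
position: [0.4593, 0.315, 0.2143]
tool_rot: [-1.917, -1.936, -0.503]
ft_force: [-1.2, 0.4, -0.7]
grip_width: 0.445
grip_force: 44.9
```

```bash
python3 - <<'E'
from h import *
s=ctrl.get_state(); print(s["time"],s["position"],s["ft_force"],s["grip_width"],s["joint_positions"]);M=R.from_rotvec(s["tool_rot"]).as_matrix()
w=vision.get_image("wrist"); c=w["color"][95:175,240:312]; cv2.imwrite("pics/w6c.png",cv2.resize(c,None,fx=8,fy=7,interpolation=cv2.INTER_CUBIC))
T=np.array([.464,.395,.2367])
e=s["position"]+M@[.0695,0,-.001]; print("tip",proj(w,T),"eye",proj(w,e),spot("wrist","peg_tip"),e, M.T@(T-e)*1000)
E
```

```text
11.4833 [0.4593 0.315  0.2143] [-1.1733  0.3994 -0.7477] 0.44461491392791425 [-0.7721 -0.0119  0.4393  1.9454 -0.5519  1.1021 -0.0942]
tip (np.float64(285.3321279401233), np.float64(111.84883961364018)) eye (np.float64(275.56992501295366), np.float64(132.44808973651163)) [([270.2, 76.0, 294.1, 120.4], 0.54)] [0.4588 0.3748 0.2496] [11.0814  5.4979 21.1538]
```

View pics/w6c.png

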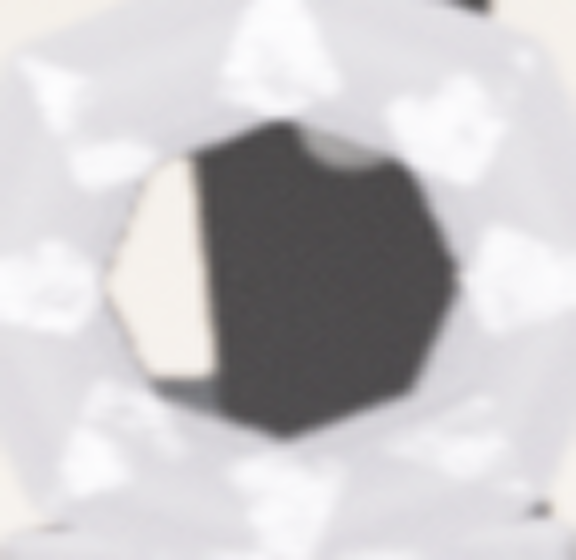

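Request:
{"op": "jog_arm", "data": {"increments": [{"tx": 3, "ty": 3, "tz": 0, "wx": 0, "wy": 0, "wz": 0, "gripper": 0}, {"tx": 4.6, "ty": 4.5, "tz": 0, "wx": 0, "wy": 0, "wz": 0, "gripper": 0}, {"tx": 4.6, "ty": 4.5, "tz": 0, "wx": 0, "wy": 0, "wz": 0, "gripper": 0}, {"tx": 4.6, "ty": 4.5, "tz": 0, "wx": 0, "wy": 0, "wz": 0, "gripper": 0}, {"tx": 4.6, "ty": 4.5, "tz": 0, "wx": 0, "wy": 0, "wz": 0, "gripper": 0}]}}

```text
time: 12.0
position: [0.4685, 0.3146, 0.2215]
tool_rot: [-1.925, -1.928, -0.518]
ft_force: [-0.2, 0.5, -0.7]
grip_width: 0.442
grip_force: 44.9
```

```bash
python3 - <<'E'
from h import *
s=ctrl.get_state(); print(s["time"],s["position"],s["ft_force"],s["tool_rot"]);M=R.from_rotvec(s["tool_rot"]).as_matrix()
w=vision.get_image("wrist"); g=w["color"].mean(2)
T=np.array([.464,.395,.2367]); p=np.array([0,-.766,.643])
e=s["position"]+M@[.0690,0,-.001]; print("tip",proj(w,T),"eye",proj(w,e),e, M.T@(T-e)*1000, M.T@p)
print(g[104:160:2,252:302:2].astype(int)//10)
E
```

```text
12.0 [0.4685 0.3146 0.2215] [-0.2425  0.4822 -0.6573] [-1.9248 -1.9282 -0.5177]
tip (np.float64(268.6552761703132), np.float64(118.24925676643039)) eye (np.float64(275.523766978307), np.float64(133.42175478477486)) [0.4684 0.3739 0.2569] [ 8.1808 -4.3699 28.0868] [-0.341  -0.0005 -0.9402]
[[22 22 22 22 22 22 22 22 23 23 22 22 22 22 22 22 22 22 22 22 22 22 22 23
  23]
 [23 23 22 22 22 22 22 22 22 22 22 22 22 22 22 22 22 22 22 22 22 22 23 25
  24]
 [24 23 23 23 22 22 22 22 22 22 21 21 21 22 22 22 22 22 22 22 22 22 23 24
  25]
 [24 24 24 24 23 22 22 22 21 21 21 21 21 21 21 22 22 22 22 22 22 22 22 23
  23]
 [24 24 24 24 23 22 21 21 21 21 18 12 14 19 21 21 21 21 21 22 22 22 22 22
  23]
 [24 24 24 24 23 21 21 20 19 18 14  8  7  8 12 16 20 21 21 22 22 22 22 22
  22]
 [24 24 24 24 22 20 19 18 18 18 15  9  7  7  7  7 10 16 21 21 21 21 21 21
  22]
 [24 23 23 22 16 17 18 18 17 17 15  9  7  7  7  7  7 11 22 22 21 21 21 21
  22]
 [23 23 21 14  9 16 17 17 17 16 15  8  7  7  7  7  7 12 23 23 21 21 21 22
  22]
 [22 21 20 10  8 13 16 16 16 15 12  8  7  7  7  7  7 13 23 24 22 21 21 22
  22]
 [21 21 17
[... 730 characters left out ...]
 7  7  7  7  7  7  7  7  7  7  8 21 24 24 24 22 21 21
  22]
 [21 21 16  8  8  7  7  7  7  7  7  7  7  7  8  7  8 21 24 24 24 22 21 21
  22]
 [22 21 19 10  7  7  8  8  7  7  8  7  7  7  7  7  9 22 24 24 23 21 21 21
  22]
 [22 21 21 14  8  8  7  7  7  8  7  7  7  7  7  8 10 22 24 24 22 21 22 22
  22]
 [22 23 22 19 10  8  8  8  7  8  7  7  7  7  7  7 10 20 22 22 21 22 24 23
  22]
 [23 23 24 24 19 14 10  8  8  8  7  7  8  7  8  7  9 13 17 20 22 23 24 23
  22]
 [24 24 24 24 23 21 19 16 11  9  8  7  7  7  8 11 17 20 21 23 24 24 24 22
  22]
 [24 24 24 24 24 22 21 21 20 18 14  9  9 13 17 20 21 21 21 24 24 25 24 24
  24]
 [25 24 24 24 25 23 22 21 21 21 21 20 20 21 21 21 21 21 23 24 24 24 24 24
  24]]
```

Request:
{"op": "jog_arm", "data": {"increments": [{"tx": -1.3, "ty": -3, "tz": 0, "wx": 0, "wy": 0, "wz": 0, "gripper": 0}, {"tx": -1.3, "ty": -5.5, "tz": 0, "wx": 0, "wy": 0, "wz": 0, "gripper": 0}, {"tx": 0.5, "ty": -5.5, "tz": 5, "wx": 0, "wy": 0, "wz": 0, "gripper": 0}, {"tx": 2.3, "ty": -5.5, "tz": 10, "wx": 0, "wy": 0, "wz": 0, "gripper": 0}, {"tx": 4.1, "ty": -5.5, "tz": 15, "wx": 0, "wy": 0, "wz": 0, "gripper": 0}]}}

```text
time: 12.47
position: [0.4623, 0.3265, 0.2095]
tool_rot: [-1.924, -1.928, -0.516]
ft_force: [-0.1, -0.0, -0.8]
grip_width: 0.443
grip_force: 44.9
```

Request:
{"op": "jog_arm", "data": {"increments": [{"tx": 0, "ty": 0, "tz": 0, "wx": 0, "wy": 0, "wz": 0, "gripper": 0}, {"tx": 0, "ty": 0, "tz": 0, "wx": 0, "wy": 0, "wz": 0, "gripper": 0}, {"tx": 0, "ty": 0, "tz": 0, "wx": 0, "wy": 0, "wz": 0, "gripper": 0}, {"tx": 1, "ty": 0, "tz": 3, "wx": 0, "wy": 0, "wz": 0, "gripper": 0}, {"tx": 1, "ty": 0, "tz": 3, "wx": 0, "wy": 0, "wz": 0, "gripper": 0}]}}

```text
time: 12.88
position: [0.4625, 0.3286, 0.2075]
tool_rot: [-1.924, -1.928, -0.516]
ft_force: [0.3, 0.4, -1.7]
grip_width: 0.444
grip_force: 44.9
```

```bash
python3 - <<'E'
from h import *
s=ctrl.get_state(); print(s["time"],s["position"],s["ft_force"],s["tool_rot"]);M=R.from_rotvec(s["tool_rot"]).as_matrix()
w=vision.get_image("wrist"); g=w["color"].mean(2)
T=np.array([.463,.395,.2367]); p=np.array([0,-.766,.643])
e=s["position"]+M@[.0690,0,-.001]; print("tip",proj(w,T),"eye",proj(w,e),e, M.T@(T-e)*1000, M.T@p)
print(g[104:160:2,252:302:2].astype(int)//10)
E
```

```text
12.8833 [0.4625 0.3286 0.2075] [ 0.2933  0.4104 -1.6869] [-1.9243 -1.9284 -0.5159]
tip (np.float64(276.9594827109891), np.float64(127.1653748891664)) eye (np.float64(275.5965239679604), np.float64(133.40931553519647)) [0.4623 0.3878 0.2429] [3.0861 0.678  8.9712] [-0.3415 -0.0017 -0.94  ]
[[22 22 22 22 22 22 22 22 22 22 22 22 22 22 22 22 22 22 22 22 22 22 22 23
  24]
 [23 23 22 22 22 22 22 22 21 21 22 22 23 22 22 22 22 22 22 22 22 23 24 25
  25]
 [23 23 23 22 22 22 22 22 23 22 21 21 21 22 22 22 22 22 22 23 24 24 25 25
  25]
 [24 24 24 24 23 22 22 22 21 21 21 21 21 21 21 22 22 22 22 24 24 24 25 25
  24]
 [24 24 24 23 23 22 21 21 21 21 19 20 19 20 21 21 21 21 22 23 24 25 25 24
  24]
 [22 22 22 23 23 21 21 20 17 16 19 20 19 15 16 18 20 21 21 22 24 25 25 25
  24]
 [22 22 23 23 22 19 15 10  8 14 17 14 13 11 11 12 11 15 19 22 24 24 24 24
  24]
 [22 23 23 22 14  9  7  7  7 12 12 12 12 11 11 11  8  7  8 14 21 23 23 24
  24]
 [22 23 22 15  7  7  7  7  7 10 11 12 12 12 11 11  8  7  7  8 17 21 22 22
  22]
 [22 21 20 10  7  7  7  7  7 10 11 12 12 12 12 11  8  7  7  7 11 20 21 22
  22]
 [22 21 18
[... 730 characters left out ...]
 7  7  7  7  7  7  7  7  7  7  7  7  7  7 14 22 21 21
  22]
 [21 21 20 23 16  8  7  7  7  7  7  7  7  7  7  7  7  7  7  7 16 21 21 21
  22]
 [22 21 20 22 18  8  7  7  7  7  7  7  7  7  7  7  7  7  7  7 16 20 21 21
  22]
 [22 21 21 20 18  8  7  8  7  7  7  7  7  7  7  7  7  7  7  7 17 21 22 22
  22]
 [24 23 22 20 17  9  7  7  7  7  7  7  7  7  7  7  7  7  8 10 19 23 24 24
  23]
 [24 24 22 21 18 14 10  8  7  7  7  7  7  7  7  7  8 10 15 20 23 23 24 24
  23]
 [24 24 24 22 21 21 19 16 11  8  8  7  7  7  8 11 17 20 21 23 24 23 23 23
  22]
 [24 24 24 23 22 21 21 21 20 18 14 10  9 13 17 20 21 21 21 24 24 24 24 24
  23]
 [24 24 24 24 24 23 21 21 21 21 21 20 20 21 21 21 21 21 22 24 25 24 25 25
  24]]
```

Request:
{"op": "jog_arm", "data": {"increments": [{"tx": 2.5, "ty": 1, "tz": 6, "wx": 0, "wy": 0, "wz": 0, "gripper": 0}, {"tx": 4.7, "ty": 1, "tz": 12, "wx": 0, "wy": 0, "wz": 0, "gripper": 0}, {"tx": 6.9, "ty": 1, "tz": 18, "wx": 0, "wy": 0, "wz": 0, "gripper": 0}, {"tx": 9, "ty": 1, "tz": 24, "wx": 0, "wy": 0, "wz": 0, "gripper": 0}, {"tx": 9, "ty": 1, "tz": 24, "wx": 0, "wy": 0, "wz": 0, "gripper": 0}]}}

```text
time: 13.35
position: [0.4623, 0.3493, 0.19]
tool_rot: [-1.923, -1.93, -0.513]
ft_force: [0.5, 0.2, -0.5]
grip_width: 0.446
grip_force: 44.9
```

Request:
{"op": "jog_arm", "data": {"increments": [{"tx": 2.2, "ty": 0, "tz": 6, "wx": 0, "wy": 0, "wz": 0, "gripper": 0}, {"tx": 4.4, "ty": 0, "tz": 12, "wx": 0, "wy": 0, "wz": 0, "gripper": 0}, {"tx": 6.6, "ty": 0, "tz": 18, "wx": 0, "wy": 0, "wz": 0, "gripper": 0}, {"tx": 8.5, "ty": 0, "tz": 23, "wx": 0, "wy": 0, "wz": 0, "gripper": 0}, {"tx": 8.5, "ty": 0, "tz": 23, "wx": 0, "wy": 0, "wz": 0, "gripper": 0}]}}

```text
time: 13.77
position: [0.4625, 0.368, 0.1747]
tool_rot: [-1.923, -1.929, -0.514]
ft_force: [0.2, 0.6, -1.0]
grip_width: 0.444
grip_force: 44.9
```

```bash
python3 - <<'E'
from h import *
s=ctrl.get_state(); print(s["time"],s["position"],s["ft_force"],s["tool_rot"]);M=R.from_rotvec(s["tool_rot"]).as_matrix()
w=vision.get_image("wrist"); g=w["color"].mean(2);cv2.imwrite("pics/w7.png",w["color"])
T=np.array([.463,.395,.2367])
e=s["position"]+M@[.0690,0,-.001]; print("tip",proj(w,T),"eye",proj(w,e),e, M.T@(T-e)*1000)
print(g[60:180:4,230:324:4].astype(int)//10)
E
```

```text
13.7667 [0.4625 0.368  0.1747] [ 0.1579  0.6185 -1.0066] [-1.923  -1.9294 -0.5136]
tip (np.float64(276.1373231032962), np.float64(172.8433719121167)) eye (np.float64(275.53842632915405), np.float64(133.4043458302251)) [0.4623 0.4272 0.21  ] [-14.6004   0.5418 -39.2107]
[[ 9  8  6  6  6  5  5  5  5  5  5  5  5  5  5  5  5  5  5  5 21 23 23 22]
 [ 9  8  7  6  5  6  5  5  5  5  5  5  5  5  5  5  5  5  5  5 23 23 23 23]
 [ 9  9  8  6  6  6  5  5  5  5  5  5  5  5  5  5  5  5  5  5 23 23 23 23]
 [ 9  8  8  6  6  6  5  6  5  5  5  5  5  5  5  5  5  5  5  6 23 23 23 23]
 [ 9  9  9  6  6  6  6  6  6  6  5  6  5  6  5  5  6  5  6  9 23 23 23 23]
 [ 9  9  9  6  6  6  6  6  6  6  5  6  6  6  6  6  6  6  6 12 23 23 23 23]
 [ 9  9  9  7  6  6  6  6  6  6  6  6  6  6  6  6  6  6  6 18 23 23 23 23]
 [ 9  9  9  8  6  6  6  6  6  7 19 23 19  8  6  6  6  6  6 21 23 23 23 23]
 [14 10 10 12  6  6  6  9 19 22 22 25 22 22 21 12  6  6  6 23 23 24 23 23]
 [23 14 13 13  7 10 21 22 22 22 23 25 23 22 22 22 22 16  7 23 23 23 24 23]
 [23 23 19 15 21 22 22 22 22 22 25 24 24 22 22 22 22 22 22 23 23 23 24 24]
 [23 
[... 720 characters left out ...]
 9 21 24 23 22 22 23 24]
 [24 22 22 22 22 22 21  8  7  8 19 21 19 15  7  7 17 21 22 22 22 22 24 24]
 [24 23 22 22 22 22 21 14  7  8 19 21 19 15  7  7 21 22 22 22 22 22 24 24]
 [24 24 22 22 22 23 23 24 14  9 19 21 19 16  9 19 23 24 22 22 22 23 24 24]
 [24 24 23 22 22 24 23 23 21 20 19 21 19 16 18 21 22 23 23 22 22 24 24 24]
 [24 24 24 22 22 24 25 23 22 21 19 21 19 16 18 22 24 25 24 22 23 24 24 24]
 [24 24 24 23 22 23 23 22 22 21 20 21 19 16 15 22 22 23 23 22 24 24 24 24]
 [24 24 24 24 22 22 22 22 22 21 20 20 19 18 13 15 22 22 22 23 23 24 24 24]
 [24 24 24 22 22 22 22 22 22 20 19 18 18 17 13 15 22 22 22 22 21 23 24 24]
 [24 24 23 21 22 22 22 22 22 22 17 17 17 16 13 14 22 22 22 22 21 23 24 24]]
```

Request:
{"op": "jog_arm", "data": {"increments": [{"tx": 0, "ty": 0, "tz": 0, "wx": 0, "wy": 0, "wz": 0, "gripper": 0.6}, {"tx": 0, "ty": 0, "tz": 0, "wx": 0, "wy": 0, "wz": 0, "gripper": 0.8}, {"tx": 0, "ty": 0, "tz": 0, "wx": 0, "wy": 0, "wz": 0, "gripper": 1}, {"tx": 0, "ty": 0, "tz": 0, "wx": 0, "wy": 0, "wz": 0, "gripper": 1}, {"tx": 0, "ty": 0, "tz": 0, "wx": 0, "wy": 0, "wz": 0, "gripper": 1}]}}

```text
time: 14.23
position: [0.4637, 0.3669, 0.1762]
tool_rot: [-1.925, -1.928, -0.517]
ft_force: [-0.5, 0.3, -0.3]
grip_width: 0.74
grip_force: 0.0
```

Request:
{"op": "jog_arm", "data": {"increments": [{"tx": 0, "ty": 0, "tz": 0, "wx": 0, "wy": 0, "wz": 0, "gripper": 1}, {"tx": 0, "ty": 0, "tz": -10, "wx": 0, "wy": 0, "wz": 0, "gripper": 1}, {"tx": 0, "ty": 0, "tz": -30, "wx": 0, "wy": 0, "wz": 0, "gripper": 1}, {"tx": 0, "ty": 0, "tz": -60, "wx": 0, "wy": 0, "wz": 0, "gripper": 1}, {"tx": 0, "ty": 0, "tz": -100, "wx": 0, "wy": 0, "wz": 0, "gripper": 1}]}}

```text
time: 14.65
position: [0.4617, 0.3165, 0.2614]
tool_rot: [-1.924, -1.929, -0.509]
ft_force: [-0.1, 0.4, 0.4]
grip_width: 0.986
grip_force: 0.0
```

Request:
{"op": "jog_arm", "data": {"increments": [{"tx": 0, "ty": 0, "tz": -40, "wx": 0, "wy": 0, "wz": 0, "gripper": 1}, {"tx": 0, "ty": 0, "tz": -80, "wx": 0, "wy": 0, "wz": 0, "gripper": 1}, {"tx": 0, "ty": 0, "tz": -120, "wx": 0, "wy": 0, "wz": 0, "gripper": 1}, {"tx": 0, "ty": 0, "tz": -140, "wx": 0, "wy": 0, "wz": 0, "gripper": 1}, {"tx": 0, "ty": 0, "tz": -140, "wx": 0, "wy": 0, "wz": 0, "gripper": 1}]}}

```text
time: 15.07
position: [0.4665, 0.2437, 0.3903]
tool_rot: [-1.929, -1.926, -0.531]
ft_force: [1.2, -0.4, -0.1]
grip_width: 1.0
grip_force: 0.0
```

```bash
python3 - <<'E'
from h import *
s=ctrl.get_state(); print(s["time"],s["position"],s["ft_force"],s["tool_rot"],s["joint_positions"])
w=vision.get_image("wrist"); cv2.imwrite("pics/w8.png",w["color"])
for t in ["tray_tag","coach_bolt"]: print(spot("wrist",t))
sc=vision.get_image("scene"); print(spot("scene","tray_tag"),spot("scene","coach_bolt"))
a=cv2.resize(w["color"][:250],None,fx=1.4,fy=1.4); b=cv2.resize(sc["color"][180:260,400:470],None,fx=3,fy=3); c=cv2.resize(vision.get_image("side")["color"][230:320,350:400],None,fx=2.6,fy=2.6)
H=np.zeros((600,784,3),np.uint8); H[:350]=a; H[352:592,:210]=b; H[352:352+c.shape[0],220:220+c.shape[1]]=c
cv2.imwrite("pics/m8.png",H)
E
```

```text
15.0667 [0.4665 0.2437 0.3903] [ 1.1681 -0.4085 -0.145 ] [-1.9285 -1.9263 -0.5313] [-0.7301 -0.1386  0.4923  1.6995 -0.4488  1.4345 -0.2058]
[([256.6, 113.9, 286.0, 161.7], 0.88)]
[]
[([426.0, 197.2, 449.2, 224.8], 0.82)] []
```

View pics/m8.png

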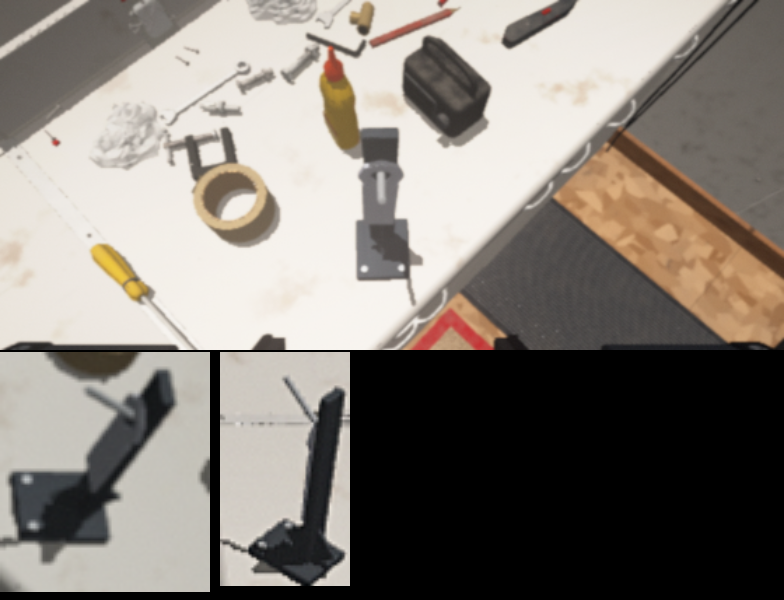

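Request:
{"op": "jog_arm", "data": {"increments": [{"tx": 0, "ty": 0, "tz": 0, "wx": 0, "wy": -0.105, "wz": 0, "gripper": 1}, {"tx": 0, "ty": 0, "tz": 0, "wx": 0, "wy": -0.21, "wz": 0, "gripper": 1}, {"tx": 0, "ty": 0, "tz": 0, "wx": 0, "wy": -0.315, "wz": 0, "gripper": 1}, {"tx": 0, "ty": 0, "tz": 0, "wx": 0, "wy": -0.42, "wz": 0.0, "gripper": 1}, {"tx": 0, "ty": 0, "tz": 0, "wx": 0, "wy": -0.524, "wz": 0, "gripper": 1}]}}

```text
time: 15.83
position: [0.4636, 0.2474, 0.3838]
tool_rot: [2.216, 2.221, -0.004]
ft_force: [0.9, 0.5, 0.0]
grip_width: 0.999
grip_force: 0.0
```

Request:
{"op": "jog_arm", "data": {"increments": [{"tx": 28, "ty": -12, "tz": 0, "wx": 0, "wy": 0, "wz": 0.043, "gripper": 1}, {"tx": 55, "ty": -25, "tz": 0, "wx": 0, "wy": 0, "wz": 0.087, "gripper": 1}, {"tx": 83, "ty": -37, "tz": 0, "wx": 0, "wy": 0, "wz": 0.13, "gripper": 1}, {"tx": 111, "ty": -50, "tz": 0, "wx": 0, "wy": 0, "wz": 0.173, "gripper": 1}, {"tx": 139, "ty": -62, "tz": 0, "wx": 0, "wy": 0, "wz": 0.217, "gripper": 1}]}}

```text
time: 16.25
position: [0.4, 0.3875, 0.3824]
tool_rot: [-2.448, -1.969, 0.003]
ft_force: [0.8, 0.1, -0.2]
grip_width: 0.999
grip_force: 0.0
```

Request:
{"op": "jog_arm", "data": {"increments": [{"tx": 24, "ty": -18, "tz": 0, "wx": 0, "wy": 0, "wz": 0.043, "gripper": 1}, {"tx": 49, "ty": -36, "tz": 0, "wx": 0, "wy": 0, "wz": 0.087, "gripper": 1}, {"tx": 73, "ty": -54, "tz": 0, "wx": 0, "wy": 0, "wz": 0.13, "gripper": 1}, {"tx": 98, "ty": -73, "tz": 0, "wx": 0, "wy": 0, "wz": 0.173, "gripper": 1}, {"tx": 122, "ty": -91, "tz": 0, "wx": 0, "wy": 0, "wz": 0.217, "gripper": 1}]}}

```text
time: 16.67
position: [0.3369, 0.5261, 0.3822]
tool_rot: [2.646, 1.692, -0.003]
ft_force: [0.5, -0.3, 0.3]
grip_width: 1.002
grip_force: 0.0
```

Request:
{"op": "jog_arm", "data": {"increments": [{"tx": 25, "ty": -29, "tz": 22, "wx": 0, "wy": 0, "wz": 0.054, "gripper": 1}, {"tx": 50, "ty": -58, "tz": 45, "wx": 0, "wy": 0, "wz": 0.108, "gripper": 1}, {"tx": 75, "ty": -86, "tz": 67, "wx": 0, "wy": 0, "wz": 0.163, "gripper": 1}, {"tx": 100, "ty": -115, "tz": 90, "wx": 0, "wy": 0, "wz": 0.217, "gripper": 1}, {"tx": 100, "ty": -115, "tz": 90, "wx": 0, "wy": 0, "wz": 0.217, "gripper": 1}]}}

```text
time: 17.08
position: [0.2685, 0.667, 0.2855]
tool_rot: [2.807, 1.405, -0.015]
ft_force: [-1.8, -0.3, -1.5]
grip_width: 1.003
grip_force: 0.0
```

```bash
python3 - <<'E'
from h import *
s=ctrl.get_state(); print(s["time"],s["position"],s["ft_force"],s["tool_rot"],s["joint_positions"])
w=vision.get_image("wrist"); cv2.imwrite("pics/w9.png",w["color"])
print(spot("wrist","coach_bolt"),spot("wrist","bolt_mid"),proj(w,[.306,.725,.008]),proj(w,[.356,.79,.008]))
E
```

```text
17.0833 [0.2685 0.667  0.2855] [-1.8086 -0.2798 -1.4754] [ 2.8067  1.4051 -0.0153] [-1.278   0.4627  0.0858  1.1376 -0.0428  1.5519 -1.8424]
[] [] (np.float64(274.02697746597255), np.float64(127.42280766485345)) (np.float64(274.64240282950794), np.float64(63.91232433114422))
```

View pics/w9.png

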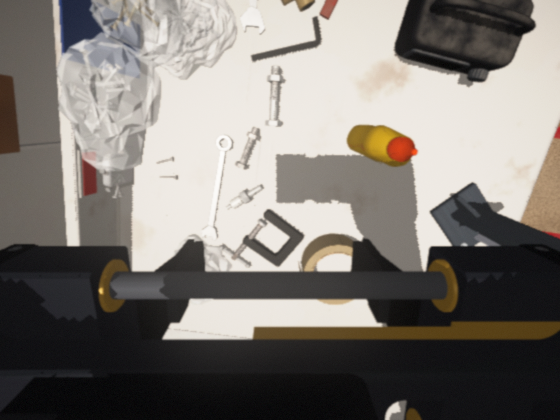

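```bash
cat > bolt.py <<'E'
from h import *
def bolt(box,thr=185,z=.0082,sh=None):
    s=ctrl.get_state(); w=vision.get_image("wrist"); g=w["color"].mean(2); v0,v1,u0,u1=box
    m=np.zeros(g.shape,bool); m[v0:v1,u0:u1]=g[v0:v1,u0:u1]<thr; m=big(m); v,u=np.nonzero(m)
    P=np.array([onz(w,a,b,z)[:2] for a,b in zip(u,v)]); mu=P.mean(0); d=np.linalg.svd(P-mu,full_matrices=False)[2][0]
    M=R.from_rotvec(s["tool_rot"]).as_matrix()
    if d@M[:2,0]<0:d=-d
    n=np.array([-d[1],d[0]]); q=(P-mu)@np.c_[d,n]
    print("n",m.sum(),"mu",mu,"axis az",np.degrees(np.arctan2(d[1],d[0])),"len",q[:,0].min(),q[:,0].max())
    e=np.linspace(q[:,0].min(),q[:,0].max(),15)
    for k in range(14):
        t=q[(q[:,0]>=e[k])&(q[:,0]<=e[k+1]),1]; print(round(e[k]*1e3),len(t) and (round(t.min()*1e3,1),round(t.max()*1e3,1)),end=" ")
    print(); return s,M,mu,d,n,q
E
python3 - <<'E'
from bolt import *
s,M,mu,d,n,q=bolt((58,132,260,292))
print(s["position"],np.degrees(np.arctan2(M[1,0],M[0,0])),M[:,2])
w=vision.get_image("wrist"); g=w["color"].mean(2).astype(int); print(g[60:130:3,262:290:2])
E
```

```text
n 262 mu [0.3366 0.7555] axis az 50.70355371356746 len -0.0410367144178442 0.03528566744119494
-41 (np.float64(-6.5), np.float64(0.6)) -36 (np.float64(-6.4), np.float64(3.7)) -30 (np.float64(-0.5), np.float64(3.9)) -25 (np.float64(-1.7), np.float64(2.7)) -19 (np.float64(-1.5), np.float64(2.9)) -14 (np.float64(-1.3), np.float64(4.3)) -8 (np.float64(-1.1), np.float64(3.2)) -3 (np.float64(-2.2), np.float64(3.4)) 3 (np.float64(-2.2), np.float64(4.9)) 8 (np.float64(-2.0), np.float64(3.7)) 13 (np.float64(-7.2), np.float64(3.9)) 19 (np.float64(-7.1), np.float64(-0.0)) 24 (np.float64(-2.7), np.float64(4.2)) 30 (np.float64(-2.5), np.float64(3.1)) 
[0.2747 0.6634 0.2911] 52.97104243425229 [-0.0012 -0.0041 -1.    ]
[[ 82  87 103 119 147 190 206 221 226 230 230 231 230 231]
 [221 222 230 230 231 231 231 230 231 231 230 231 231 231]
 [230 230 231 231 231 231 231 231 231 231 231 231 232 231]
 [231 224 228 229 227 231 231 231 231 231 231 231 231 231]
 [226 174 206 210 161 165 227 231 231 232 232 231 231 232]
 [225 166 187 199 140 125 179 230 232 231 231 231 231 231]
 [222 191 206 181 152 129 197 23
[... 330 characters left out ...]
3 227 193 130 152 225 233 233 233 232 233 232 233]
 [208 186 215 192 134 172 231 232 232 233 233 233 233 233]
 [208 196 202 183 131 187 231 232 233 232 233 233 232 233]
 [213 221 236 183 137 182 231 233 233 233 233 233 233 233]
 [216 224 216 177 149 219 233 233 233 233 233 233 233 232]
 [215 225 224 181 138 187 231 232 232 233 233 233 233 233]
 [215 228 224 175 143 213 233 233 233 233 233 233 233 233]
 [214 229 231 171 148 222 234 233 234 233 233 233 233 233]
 [206 228 218 147 143 218 233 233 234 233 233 233 233 234]
 [214 226 216 191 167 195 221 232 233 233 233 233 233 233]
 [237 242 242 238 164 145 152 222 233 233 233 233 234 233]
 [231 232 233 220 198 177 210 232 233 233 233 233 233 233]]
```

Request:
{"op": "jog_arm", "data": {"increments": [{"tx": 15, "ty": -3, "tz": 38, "wx": 0, "wy": 0, "wz": 0.01, "gripper": 1}, {"tx": 30, "ty": -6, "tz": 76, "wx": 0, "wy": 0, "wz": 0.02, "gripper": 1}, {"tx": 45, "ty": -9, "tz": 114, "wx": 0, "wy": 0, "wz": 0.02, "gripper": 1}, {"tx": 51, "ty": -9.5, "tz": 141, "wx": 0, "wy": 0, "wz": 0.02, "gripper": 1}, {"tx": 51, "ty": -9.5, "tz": 141, "wx": 0, "wy": 0, "wz": 0.02, "gripper": 1}]}}

```text
time: 17.75
position: [0.3006, 0.7056, 0.1457]
tool_rot: [2.822, 1.362, -0.01]
ft_force: [0.0, -1.2, -2.7]
grip_width: 1.002
grip_force: 0.0
```

```bash
sed -i 's/g\[v0:v1,u0:u1\]<thr/abs(g[v0:v1,u0:u1]-232)>thr/' bolt.py; python3 - <<'E'
from bolt import *
w=vision.get_image("wrist"); cv2.imwrite("pics/w10.png",w["color"]);s=ctrl.get_state()
print(s["position"],proj(w,[.335,.757,.008]),proj(w,[.309,.7235,.008]),proj(w,[.361,.791,.008]),spot("wrist","coach_bolt"),spot("wrist","bolt_mid"))
a,b=np.array(proj(w,[.309,.7235,.008])),np.array(proj(w,[.361,.791,.008]))
bx=(int(b[1])-12,int(a[1])+12,int(min(a[0],b[0]))-25,int(max(a[0],b[0]))+25); print(bx)
for thr in (10,20):
    s,M,mu,d,n,q=bolt(bx,thr)
print(np.degrees(np.arctan2(M[1,0],M[0,0])))
g=w["color"].mean(2).astype(int); print(np.array2string(g[bx[0]:bx[1]:4,bx[2]:bx[3]:3],max_line_width=150))
E
```

```text
[0.3006 0.7069 0.15  ] (np.float64(270.79070013674755), np.float64(137.80741905529783)) (np.float64(271.5442431393042), np.float64(180.81005114698164)) (np.float64(269.63591260412716), np.float64(90.66922947002307)) [] []
(78, 192, 244, 296)
n 2156 mu [0.3206 0.7446] axis az 47.72015917981532 len -0.033096580452233036 0.05602474857365585
-33 (np.float64(-27.4), np.float64(26.6)) -27 (np.float64(-27.2), np.float64(26.7)) -20 (np.float64(-26.6), np.float64(25.9)) -14 (np.float64(-26.1), np.float64(25.2)) -8 (np.float64(-25.6), np.float64(24.3)) -1 (np.float64(-8.2), np.float64(7.2)) 5 (np.float64(-8.0), np.float64(6.6)) 11 (np.float64(-7.4), np.float64(8.0)) 18 (np.float64(-7.2), np.float64(8.0)) 24 (np.float64(-7.5), np.float64(7.7)) 31 (np.float64(-11.9), np.float64(13.1)) 37 (np.float64(-11.8), np.float64(13.4)) 43 (np.float64(-9.4), np.float64(8.8)) 50 (np.float64(-6.9), np.float64(9.0)) 
n 1958 mu [0.3194 0.7436] axis az 46.38019446178946 len -0.03172883152711638 0.05672947347149412
-32 (np.float64(-27.7), np.float64(26.6)) -25 (np.float64(-27.5), np.float64(26.7)) -19 (np.float64
[... 1958 characters left out ...]
234 234 235 234 235 235]
 [235 236 235 235 235 232 204 236 210 145 173 234 234 235 235 235 235 235]
 [230 234 234 232 231 230 203 236 198 139 186 234 232 229 234 235 235 235]
 [137 136 136 136 134 134 124 139 134 121 132 135 134 137 228 234 234 234]
 [137 135 136 133 130 124 109 116 111 110 130 132 133 133 144 133 134 133]
 [137 136 135 135 117 112 117 117 120 115 111 120 133 131 131 132 132 132]
 [135 134 135 135 118 114 120 122 121 119 112 119 132 131 131 131 131 131]
 [111 132 134 134 133 133 131 132 131 131 130 132 130 130 130 131 131 130]
 [103 122 133 135 132 133 131 133 130 131 130 130 130 129 130 130 130 130]
 [103 132 133 134 133 132 132 132 132 131 131 130 130 130 128 129 129 128]]
```

```bash
python3 - <<'E'
from h import *
w=vision.get_image("wrist"); s=ctrl.get_state(); M=R.from_rotvec(s["tool_rot"]).as_matrix()
h=onz(w,265.8,180.5,.0082); t=onz(w,265.5,97,.0082); nu=onz(w,265.6,116,.012)
d=(h-t)[:2]; L=np.linalg.norm(d); d/=L; mid=(h+t)/2
print(h,t,L,"nut at y",(nu-mid)[:2]@d, "az tail",np.degrees(np.arctan2(-d[1],-d[0])),"tool az",np.degrees(np.arctan2(M[1,0],M[0,0])))
G=np.r_[mid[:2]+.008*d,.004]; print(mid,G,M.T@(G-s["position"])*1000,s["position"],M[:,2])
E
```

```text
[0.3034 0.7335 0.0082] [0.3552 0.798  0.0082] 0.08265158913129794 nut at y -0.023419620805793594 az tail 51.244510898764275 tool az 51.64652372822415
[0.3293 0.7658 0.0082] [0.3243 0.7595 0.004 ] [ 52.1792 -10.9601 153.5849] [0.3001 0.7109 0.1572] [ 0.0023  0.0058 -1.    ]
```

Request:
{"op": "jog_arm", "data": {"increments": [{"tx": 0, "ty": 0, "tz": 0, "wx": 0, "wy": 0, "wz": 0, "gripper": 1}, {"tx": 0, "ty": 0, "tz": 0, "wx": 0, "wy": 0, "wz": 0, "gripper": 1}, {"tx": 0, "ty": 0, "tz": 0, "wx": 0, "wy": 0, "wz": 0, "gripper": 1}, {"tx": 0, "ty": 0, "tz": 0, "wx": 0, "wy": 0, "wz": 0, "gripper": 1}, {"tx": 0, "ty": 0, "tz": 0, "wx": 0, "wy": 0, "wz": 0, "gripper": 1}]}}

```text
time: 18.47
position: [0.2991, 0.7098, 0.1527]
tool_rot: [-2.827, -1.369, -0.0]
ft_force: [-1.1, -0.8, -0.3]
grip_width: 0.999
grip_force: 0.0
```

```bash
python3 - <<'E'
from h import *
s=ctrl.get_state(); w=vision.get_image("wrist"); s2=ctrl.get_state()
print(s["position"],s2["position"],s["qd"]); g=w["color"].mean(2).astype(int)
np.save("g.npy",g)
print("rows at col 266:",g[84:200,266].tolist()); 
for r in (108,150,165,190): print(r,g[r,246:290].tolist())
for r in range(108,126,3): print(r,g[r,246:290:2].tolist())
for r in range(168,196,3): print(r,g[r,246:290:2].tolist())
E
```

```text
[0.2991 0.7098 0.1527] [0.2991 0.7097 0.1526] [ 0.0014  0.0048 -0.0002 -0.0004  0.0005 -0.0012  0.0014]
rows at col 266: [86, 84, 85, 87, 93, 132, 193, 228, 233, 234, 234, 234, 234, 234, 234, 234, 234, 233, 229, 222, 216, 208, 205, 205, 203, 205, 207, 208, 208, 210, 209, 213, 227, 230, 230, 230, 231, 229, 216, 168, 166, 190, 191, 197, 198, 201, 204, 202, 200, 193, 195, 194, 196, 195, 196, 193, 194, 190, 186, 186, 185, 192, 191, 199, 203, 206, 205, 205, 205, 206, 204, 204, 206, 206, 207, 206, 205, 201, 201, 201, 197, 184, 171, 152, 127, 117, 118, 117, 113, 103, 98, 101, 116, 119, 119, 120, 121, 120, 123, 130, 132, 132, 133, 131, 132, 131, 132, 131, 131, 132, 132, 133, 130, 131, 131, 132]
108 [233, 233, 234, 233, 235, 234, 234, 235, 235, 234, 234, 234, 234, 235, 234, 234, 234, 235, 234, 230, 203, 175, 179, 197, 210, 216, 216, 211, 198, 178, 155, 133, 127, 131, 143, 173, 216, 232, 234, 234, 235, 234, 234, 235]
150 [235, 235, 235, 235, 234, 234, 235, 235, 236, 234, 234, 235, 235, 235, 235, 235, 235, 235, 233, 222, 205, 205, 218, 231, 235, 230, 220, 206, 183, 160, 141, 134, 154, 199, 226,
[... 1634 characters left out ...]
 131, 131]
180 [150, 133, 136, 135, 135, 135, 133, 124, 114, 114, 121, 121, 121, 121, 124, 116, 113, 114, 124, 130, 131, 131]
183 [116, 119, 129, 134, 134, 134, 133, 134, 131, 128, 130, 128, 126, 128, 126, 124, 129, 130, 131, 130, 131, 130]
186 [111, 105, 100, 120, 133, 133, 133, 132, 134, 132, 133, 134, 130, 132, 131, 131, 132, 130, 131, 131, 130, 130]
189 [110, 108, 104, 128, 134, 132, 133, 133, 131, 131, 131, 131, 131, 133, 131, 131, 129, 131, 131, 130, 129, 130]
192 [105, 101, 115, 132, 132, 134, 134, 132, 131, 132, 131, 131, 130, 131, 130, 131, 131, 130, 129, 130, 130, 128]
195 [110, 101, 100, 109, 129, 129, 135, 132, 132, 131, 133, 133, 131, 130, 133, 130, 130, 128, 129, 128, 129, 131]
```

```bash
python3 - <<'E'
from h import *
w=vision.get_image("wrist"); s=ctrl.get_state(); M=R.from_rotvec(s["tool_rot"]).as_matrix()
h=onz(w,270.7,182.5,.010); t=onz(w,270.9,102.5,.0082); nu=onz(w,270.9,119,.015); hc=onz(w,270.6,177.5,.015)
d=(h-t)[:2]; L=np.linalg.norm(d); d/=L; mid=nu[:2]*.5+hc[:2]*.5-.008*d
print(L,"head-nut",np.linalg.norm(nu-hc),(h+t)/2,mid, "az tail",np.degrees(np.arctan2(-d[1],-d[0])),"tool az",np.degrees(np.arctan2(M[1,0],M[0,0])))
G=np.r_[mid[:2]+.008*d,.004]; print(G,M.T@(G-s["position"])*1000,s["position"],M[:,2])
E
```

```text
0.07799501220150128 head-nut 0.056551098525447825 [0.3298 0.7579 0.0091] [0.332  0.7604] az tail 51.21774720131854 tool az 51.68017768844289
[0.327  0.7542 0.004 ] [ 52.173   -5.7202 148.4629] [0.2991 0.7097 0.1525] [-0.0001 -0.0002 -1.    ]
```

Request:
{"op": "jog_arm", "data": {"increments": [{"tx": 13, "ty": -1.5, "tz": 30, "wx": 0, "wy": 0, "wz": 0.008, "gripper": 0.6}, {"tx": 26, "ty": -3, "tz": 60, "wx": 0, "wy": 0, "wz": 0.008, "gripper": 0.6}, {"tx": 39, "ty": -4.5, "tz": 90, "wx": 0, "wy": 0, "wz": 0.008, "gripper": 0.6}, {"tx": 52, "ty": -5.7, "tz": 115, "wx": 0, "wy": 0, "wz": 0.008, "gripper": 0.6}, {"tx": 52, "ty": -5.7, "tz": 120, "wx": 0, "wy": 0, "wz": 0.008, "gripper": 0.6}]}}

```text
time: 18.98
position: [0.3268, 0.7515, 0.0247]
tool_rot: [2.827, 1.354, -0.01]
ft_force: [-0.2, -2.2, -1.1]
grip_width: 0.706
grip_force: 0.0
```

Request:
{"op": "jog_arm", "data": {"increments": [{"tx": 0, "ty": 0, "tz": 5, "wx": 0, "wy": 0, "wz": 0, "gripper": 0.6}, {"tx": 0, "ty": 0, "tz": 10, "wx": 0, "wy": 0, "wz": 0, "gripper": 0.6}, {"tx": 0, "ty": 0, "tz": 15, "wx": 0, "wy": 0, "wz": 0, "gripper": 0.6}, {"tx": 0, "ty": 0, "tz": 20, "wx": 0, "wy": 0, "wz": 0, "gripper": 0.6}, {"tx": 0, "ty": 0, "tz": 20, "wx": 0, "wy": 0, "wz": 0, "gripper": 0.6}]}}

```text
time: 19.4
position: [0.3267, 0.7541, 0.0133]
tool_rot: [-2.832, -1.358, -0.001]
ft_force: [-0.2, -0.5, -0.3]
grip_width: 0.606
grip_force: 0.0
```

Request:
{"op": "jog_arm", "data": {"increments": [{"tx": 0, "ty": 0, "tz": 0, "wx": 0, "wy": 0, "wz": 0, "gripper": 0.6}, {"tx": 0, "ty": 0, "tz": 0, "wx": 0, "wy": 0, "wz": 0, "gripper": 0.6}, {"tx": 0, "ty": 0, "tz": 0, "wx": 0, "wy": 0, "wz": 0, "gripper": 0.6}, {"tx": 0, "ty": 0, "tz": 0, "wx": 0, "wy": 0, "wz": 0, "gripper": 0.6}, {"tx": 0, "ty": 0, "tz": 0, "wx": 0, "wy": 0, "wz": 0, "gripper": 0.6}]}}

```text
time: 19.82
position: [0.3271, 0.7542, 0.013]
tool_rot: [-2.833, -1.358, -0.001]
ft_force: [0.3, 0.1, 0.3]
grip_width: 0.596
grip_force: 0.0
```

Down 8 mm more and close softly to gauge the shank width.

Request:
{"op": "jog_arm", "data": {"increments": [{"tx": 0, "ty": 0, "tz": 4, "wx": 0, "wy": 0, "wz": 0, "gripper": 0.6}, {"tx": 0, "ty": 0, "tz": 8, "wx": 0, "wy": 0, "wz": 0, "gripper": 0.5}, {"tx": 0, "ty": 0, "tz": 8, "wx": 0, "wy": 0, "wz": 0, "gripper": 0.4}, {"tx": 0, "ty": 0, "tz": 8, "wx": 0, "wy": 0, "wz": 0, "gripper": 0}, {"tx": 0, "ty": 0, "tz": 8, "wx": 0, "wy": 0, "wz": 0, "gripper": 0}], "grip_force": 8}}

```text
time: 20.23
position: [0.327, 0.754, 0.0043]
tool_rot: [2.833, 1.358, -0.0]
ft_force: [0.5, -0.3, 0.8]
grip_width: 0.381
grip_force: 0.0
```

Request:
{"op": "jog_arm", "data": {"increments": [{"tx": 0, "ty": 0, "tz": 8, "wx": 0, "wy": 0, "wz": 0, "gripper": 0}, {"tx": 0, "ty": 0, "tz": 0, "wx": 0, "wy": 0, "wz": 0, "gripper": 0}, {"tx": 0, "ty": 0, "tz": 0, "wx": 0, "wy": 0, "wz": 0, "gripper": 0}, {"tx": 0, "ty": 0, "tz": 0, "wx": 0, "wy": 0, "wz": 0, "gripper": 0}, {"tx": 0, "ty": 0, "tz": 0, "wx": 0, "wy": 0, "wz": 0, "gripper": 0}]}}

```text
time: 20.65
position: [0.3269, 0.7555, 0.006]
tool_rot: [-2.83, -1.357, -0.003]
ft_force: [0.2, 1.2, 6.3]
grip_width: 0.128
grip_force: 8.0
```

Request:
{"op": "jog_arm", "data": {"increments": [{"tx": 0, "ty": 0, "tz": 0, "wx": 0, "wy": 0, "wz": 0, "gripper": 0}, {"tx": 0, "ty": 0, "tz": 0, "wx": 0, "wy": 0, "wz": 0, "gripper": 0}, {"tx": 0, "ty": 0, "tz": 0, "wx": 0, "wy": 0, "wz": 0, "gripper": 0}, {"tx": 0, "ty": 0, "tz": 0, "wx": 0, "wy": 0, "wz": 0, "gripper": 0}, {"tx": 0, "ty": 0, "tz": 0, "wx": 0, "wy": 0, "wz": 0, "gripper": 0}], "grip_force": 25}}

```text
time: 21.07
position: [0.327, 0.7556, 0.006]
tool_rot: [-2.831, -1.357, -0.003]
ft_force: [-1.5, -0.1, 5.7]
grip_width: 0.122
grip_force: 25.0
```

Request:
{"op": "jog_arm", "data": {"increments": [{"tx": 0, "ty": 0, "tz": 0, "wx": 0, "wy": 0, "wz": 0, "gripper": 0.5}, {"tx": 0, "ty": 0, "tz": 0, "wx": 0, "wy": 0, "wz": 0, "gripper": 0.5}, {"tx": 0, "ty": 0, "tz": -20, "wx": 0, "wy": 0, "wz": 0, "gripper": 0.5}, {"tx": 0, "ty": 0, "tz": -60, "wx": 0, "wy": 0, "wz": 0, "gripper": 0.5}, {"tx": 0, "ty": 0, "tz": -100, "wx": 0, "wy": 0, "wz": 0, "gripper": 0.5}]}}

```text
time: 21.48
position: [0.3262, 0.7516, 0.1011]
tool_rot: [2.828, 1.355, -0.009]
ft_force: [0.8, 1.3, 1.2]
grip_width: 0.408
grip_force: 0.0
```

Request:
{"op": "jog_arm", "data": {"increments": [{"tx": 0, "ty": 0, "tz": -40, "wx": 0, "wy": 0, "wz": 0, "gripper": 0.5}, {"tx": 0, "ty": 0, "tz": -80, "wx": 0, "wy": 0, "wz": 0, "gripper": 0.5}, {"tx": 0, "ty": 0, "tz": -120, "wx": 0, "wy": 0, "wz": 0, "gripper": 0.5}, {"tx": 0, "ty": 0, "tz": -160, "wx": 0, "wy": 0, "wz": 0, "gripper": 0.5}, {"tx": 0, "ty": 0, "tz": -200, "wx": 0, "wy": 0, "wz": 0, "gripper": 0.5}]}}

```text
time: 21.9
position: [0.3269, 0.7534, 0.3056]
tool_rot: [2.832, 1.357, -0.001]
ft_force: [-0.1, 1.0, -0.3]
grip_width: 0.498
grip_force: 0.0
```

Request:
{"op": "jog_arm", "data": {"increments": [{"tx": 0, "ty": 0, "tz": -40, "wx": 0, "wy": 0, "wz": 0, "gripper": 1}, {"tx": 0, "ty": 0, "tz": -80, "wx": 0, "wy": 0, "wz": 0, "gripper": 1}, {"tx": 0, "ty": 0, "tz": -100, "wx": 0, "wy": 0, "wz": 0, "gripper": 1}, {"tx": -18, "ty": 32, "tz": -100, "wx": 0, "wy": 0, "wz": 0, "gripper": 1}, {"tx": -36, "ty": 64, "tz": -100, "wx": 0, "wy": 0, "wz": 0, "gripper": 1}]}}

```text
time: 22.32
position: [0.352, 0.7025, 0.3963]
tool_rot: [2.828, 1.367, -0.0]
ft_force: [1.9, 0.8, 0.2]
grip_width: 0.791
grip_force: 0.0
```

```bash
python3 - <<'E'
from h import *
s=ctrl.get_state(); M=R.from_rotvec(s["tool_rot"]).as_matrix(); print(s["time"],s["position"],s["joint_positions"],np.degrees(np.arctan2(M[1,0],M[0,0])),M[:,2])
p=s["position"]; az=np.arctan2(M[1,0],M[0,0]); legs=[([.53,.25,.38],3),([.45,-.22,.35],3)]; dz=(0-az)/6
for g,n in legs:
    st=(np.array(g)-p)/n
    for k in range(n):
        x=np.array([np.cos(az),np.sin(az)]);y=np.array([np.sin(az),-np.cos(az)])
        print("tx %.0f ty %.0f tz %.0f wz %.3f"%(1e3*st[:2]@x,1e3*st[:2]@y,-1e3*st[2],-dz)); az+=dz
    p=np.array(g)
E
```

```text
22.3167 [0.352  0.7025 0.3963] [-1.1822  0.6842  0.1161  0.588  -0.0764  1.8721 -1.7852] 51.58826880293644 [ 0.0002 -0.0003 -1.    ]
tx -81 ty 140 tz 5 wz 0.150
tx -59 ty 151 tz 5 wz 0.150
tx -36 ty 158 tz 5 wz 0.150
tx -92 ty 129 tz 10 wz 0.150
tx -72 ty 142 tz 10 wz 0.150
tx -50 ty 151 tz 10 wz 0.150
```

Request:
{"op": "jog_arm", "data": {"increments": [{"tx": -16, "ty": 28, "tz": 1, "wx": 0, "wy": 0, "wz": 0.03, "gripper": 1}, {"tx": -32, "ty": 56, "tz": 2, "wx": 0, "wy": 0, "wz": 0.06, "gripper": 1}, {"tx": -49, "ty": 84, "tz": 3, "wx": 0, "wy": 0, "wz": 0.09, "gripper": 1}, {"tx": -65, "ty": 112, "tz": 4, "wx": 0, "wy": 0, "wz": 0.12, "gripper": 1}, {"tx": -81, "ty": 140, "tz": 5, "wx": 0, "wy": 0, "wz": 0.15, "gripper": 1}]}}

```text
time: 22.73
position: [0.4105, 0.5406, 0.3987]
tool_rot: [2.927, 1.139, -0.002]
ft_force: [1.2, 0.3, -0.7]
grip_width: 0.997
grip_force: 0.0
```

Request:
{"op": "jog_arm", "data": {"increments": [{"tx": -12, "ty": 30, "tz": 1, "wx": 0, "wy": 0, "wz": 0.03, "gripper": 1}, {"tx": -24, "ty": 60, "tz": 2, "wx": 0, "wy": 0, "wz": 0.06, "gripper": 1}, {"tx": -35, "ty": 91, "tz": 3, "wx": 0, "wy": 0, "wz": 0.09, "gripper": 1}, {"tx": -47, "ty": 121, "tz": 4, "wx": 0, "wy": 0, "wz": 0.12, "gripper": 1}, {"tx": -59, "ty": 151, "tz": 5, "wx": 0, "wy": 0, "wz": 0.15, "gripper": 1}]}}

```text
time: 23.15
position: [0.4692, 0.3896, 0.3938]
tool_rot: [3.004, 0.916, -0.002]
ft_force: [0.9, 0.6, 0.4]
grip_width: 0.998
grip_force: 0.0
```

Request:
{"op": "jog_arm", "data": {"increments": [{"tx": -7, "ty": 32, "tz": 1, "wx": 0, "wy": 0, "wz": 0.03, "gripper": 1}, {"tx": -14, "ty": 63, "tz": 2, "wx": 0, "wy": 0, "wz": 0.06, "gripper": 1}, {"tx": -22, "ty": 95, "tz": 3, "wx": 0, "wy": 0, "wz": 0.09, "gripper": 1}, {"tx": -29, "ty": 126, "tz": 4, "wx": 0, "wy": 0, "wz": 0.12, "gripper": 1}, {"tx": -36, "ty": 158, "tz": 5, "wx": 0, "wy": 0, "wz": 0.15, "gripper": 1}]}}

```text
time: 23.57
position: [0.5275, 0.2387, 0.3889]
tool_rot: [3.065, 0.689, -0.002]
ft_force: [0.3, -0.2, -0.2]
grip_width: 0.998
grip_force: 0.0
```

Request:
{"op": "jog_arm", "data": {"increments": [{"tx": -18, "ty": 26, "tz": 2, "wx": 0, "wy": 0, "wz": 0.03, "gripper": 1}, {"tx": -37, "ty": 52, "tz": 4, "wx": 0, "wy": 0, "wz": 0.06, "gripper": 1}, {"tx": -55, "ty": 77, "tz": 6, "wx": 0, "wy": 0, "wz": 0.09, "gripper": 1}, {"tx": -74, "ty": 103, "tz": 8, "wx": 0, "wy": 0, "wz": 0.12, "gripper": 1}, {"tx": -92, "ty": 129, "tz": 10, "wx": 0, "wy": 0, "wz": 0.15, "gripper": 1}]}}

```text
time: 23.98
position: [0.499, 0.0827, 0.3788]
tool_rot: [3.108, 0.457, -0.002]
ft_force: [-0.4, -0.4, 0.4]
grip_width: 1.002
grip_force: 0.0
```

Request:
{"op": "jog_arm", "data": {"increments": [{"tx": -14, "ty": 28, "tz": 2, "wx": 0, "wy": 0, "wz": 0.03, "gripper": 1}, {"tx": -29, "ty": 57, "tz": 4, "wx": 0, "wy": 0, "wz": 0.06, "gripper": 1}, {"tx": -43, "ty": 85, "tz": 6, "wx": 0, "wy": 0, "wz": 0.09, "gripper": 1}, {"tx": -58, "ty": 114, "tz": 8, "wx": 0, "wy": 0, "wz": 0.12, "gripper": 1}, {"tx": -72, "ty": 142, "tz": 10, "wx": 0, "wy": 0, "wz": 0.15, "gripper": 1}]}}

```text
time: 24.4
position: [0.471, -0.0742, 0.369]
tool_rot: [-3.134, -0.223, 0.002]
ft_force: [1.2, -0.0, 0.5]
grip_width: 0.998
grip_force: 0.0
```

Request:
{"op": "jog_arm", "data": {"increments": [{"tx": -10, "ty": 30, "tz": 2, "wx": 0, "wy": 0, "wz": 0.03, "gripper": 1}, {"tx": -20, "ty": 60, "tz": 4, "wx": 0, "wy": 0, "wz": 0.06, "gripper": 1}, {"tx": -30, "ty": 91, "tz": 6, "wx": 0, "wy": 0, "wz": 0.09, "gripper": 1}, {"tx": -40, "ty": 121, "tz": 8, "wx": 0, "wy": 0, "wz": 0.12, "gripper": 1}, {"tx": -50, "ty": 151, "tz": 10, "wx": 0, "wy": 0, "wz": 0.15, "gripper": 1}]}}

```text
time: 24.82
position: [0.4431, -0.2305, 0.3591]
tool_rot: [-3.141, 0.012, 0.001]
ft_force: [1.1, -0.0, -0.3]
grip_width: 0.998
grip_force: 0.0
```

Request:
{"op": "jog_arm", "data": {"increments": [{"tx": 0, "ty": 0, "tz": 0, "wx": 0, "wy": 0, "wz": 0, "gripper": 1}, {"tx": 0, "ty": 0, "tz": 0, "wx": 0, "wy": 0, "wz": 0, "gripper": 1}, {"tx": 0, "ty": 0, "tz": 0, "wx": 0, "wy": 0, "wz": 0, "gripper": 1}, {"tx": 0, "ty": 0, "tz": 0, "wx": 0, "wy": 0, "wz": 0, "gripper": 1}, {"tx": 0, "ty": 0, "tz": 0, "wx": 0, "wy": 0, "wz": 0, "gripper": 1}]}}

```text
time: 25.23
position: [0.4446, -0.2275, 0.3596]
tool_rot: [-3.141, 0.005, 0.001]
ft_force: [-0.2, -0.2, 0.7]
grip_width: 1.0
grip_force: 0.0
```

```bash
python3 - <<'E'
from h import *
s=ctrl.get_state(); M=R.from_rotvec(s["tool_rot"]).as_matrix(); print(s["time"],s["position"],s["joint_positions"],np.degrees(np.arctan2(M[1,0],M[0,0])),M[:,2])
w=vision.get_image("wrist"); cv2.imwrite("pics/w11.png",w["color"])
for t in ["foam_tray","pliers","scraper","coach_bolt","marker_black"]: print(t,spot("wrist",t))
c=w["color"]; g=c.mean(2); hsv=cv2.cvtColor(c,cv2.COLOR_BGR2HSV)
fb=[x["bbox"] for x in vision.spot_in("wrist","foam_tray")][0]
l,t,r,b=[int(v) for v in fb]; B=np.zeros(g.shape,bool);B[t-3:b+4,l-3:r+4]=1
m=B&(g<60); m=cv2.morphologyEx(m.astype(np.uint8),cv2.MORPH_OPEN,np.ones((3,3)))>0; print("foam",fit(w,big(m),.024))
o=(hsv[...,0]<14)&(hsv[...,1]>160)&(hsv[...,2]>110)
for k in range(4): m=big(o,k); v,u=np.nonzero(m); print("orange",m.sum(),u.mean().round(),v.mean().round(),fit(w,m,.01))
E
```

```text
25.2333 [ 0.4446 -0.2275  0.3596] [-0.4077 -0.0807  0.7834  1.6024  0.0569  1.5969 -1.1987] -0.19568370115860534 [-0.0005  0.0002 -1.    ]
foam_tray [([239.4, 25.7, 368.6, 162.3], 0.86)]
pliers [([217.0, 135.0, 242.6, 222.8], 0.76)]
scraper [([142.6, 186.4, 192.7, 216.0], 0.89), ([298.1, 194.6, 331.4, 248.5], 0.7)]
coach_bolt []
marker_black [([372.6, 130.4, 384.2, 211.2], 0.87)]
foam (array([ 561.0782, -277.0371]), (180.10679626464844, 167.45550537109375), 2.7283732891082764)
orange 1381 142.0 52.0 (array([622.6384, -40.0923]), (73.09764099121094, 175.6431884765625), 46.829376220703125)
orange 954 314.0 226.0 (array([ 341.6748, -296.2472]), (48.39809036254883, 80.40682220458984), 89.17305755615234)
orange 587 170.0 202.0 (array([392.3817, -39.4932]), (59.99399948120117, 36.8974494934082), 83.38298034667969)
orange 31 156.0 124.0 (array([522.9822, -27.0495]), (7.610833644866943, 11.787317276000977), 10.469725608825684)
```

```bash
cat >> h.py <<'E'
def rect(w,x0,x1,y0,y1,z,k):  # image: up = +x world? rows: x decreasing down -> col = y decreasing (looks like wrist view)
    src=[];dst=[]
    for x,y in [(x1,y1),(x1,y0),(x0,y0),(x0,y1)]:
        src.append(proj(w,[x,y,z])); dst.append(((y1-y)*k,(x1-x)*k))
    H=cv2.getPerspectiveTransform(np.float32(src),np.float32(dst))
    return cv2.warpPerspective(w["color"],H,(int((y1-y0)*k),int((x1-x0)*k)),flags=cv2.INTER_CUBIC)
E
python3 - <<'E'
from h import *
w=vision.get_image("wrist")
im=rect(w,.33,.68,-.41,-.09,.024,1700); np.save("rect.npy",im)
for x in np.arange(.34,.68,.02): cv2.line(im,(0,int((.68-x)*1700)),(8,int((.68-x)*1700)),(0,0,255),1)
for y in np.arange(-.40,-.09,.02): cv2.line(im,(int((-.09-y)*1700),0),(int((-.09-y)*1700),8),(0,0,255),1)
cv2.imwrite("pics/rect.png",im); print(im.shape)
E
```

```text
(595, 543, 3)
```

View pics/rect.png

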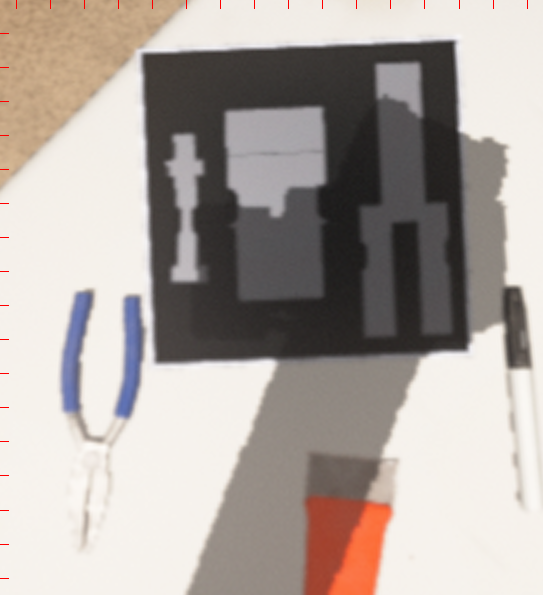

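```bash
cat > an.py <<'E'
from h import *
k=1700
def line(pts):
    pts=np.float32(pts); vx,vy,x,y=cv2.fitLine(pts,cv2.DIST_HUBER,0,.01,.01).ravel()
    r=abs((pts-[x,y])@np.array([-vy,vx])); pts=pts[r<1.5]; vx,vy,x,y=cv2.fitLine(pts,cv2.DIST_L2,0,.01,.01).ravel(); return np.array([vx,vy]),np.array([x,y]),len(pts)
def inter(a,b):
    t=np.linalg.solve(np.c_[a[0],-b[0]],b[1]-a[1]); return a[1]+t[0]*a[0]
def W(p): return np.array([.68-p[1]/k,-.09-p[0]/k])
def scr(w,x0=.28,y1=-.2,y0=-.40,x1=.45):
    im=rect(w,x0,x1,y0,y1,.01,k); hsv=cv2.cvtColor(im,cv2.COLOR_BGR2HSV)
    m=big((hsv[...,0]<16)&(hsv[...,1]>140)&(hsv[...,2]>60)); v,u=np.nonzero(m)
    L=[];Rr=[]
    for r in range(v.min()+8,v.max()-8,3):
        c=u[v==r]; L.append((c.min()-.5,r)); Rr.append((c.max()+.5,r))
    l=line(L);rr=line(Rr); f=lambda p:np.array([x1-p[1]/k,y1-p[0]/k])
    dl=l[0]*np.sign(l[0][1]);dr=rr[0]*np.sign(rr[0][1]); d=dl+dr; d/=np.linalg.norm(d) # px, down=-x world = handle end (+y)
    dw=np.array([-d[1],-d[0]]); az=np.degrees(np.arctan2(dw[1],dw[0]))
    mid=(l[1]+l[0]*((300-0)*0)+rr[1])/2
    # midline point: intersect bisector: point equidistant
    def at(row): return np.array([( l[1][0]+l[0][0]/l[0][1]*(row-l[1][1]) + rr[1][0]+rr[0][0]/rr[0][1]*(row-rr[1][1]))/2,row])
    c0=at((v.min()+v.max())/2); s=(np.c_[u,v]-c0)@d
    print("scraper taper",np.degrees(np.arccos(dl@dr)),"az(+y)",az,"mid",f(c0),"extent",s.min()/k,s.max()/k,"n",l[2],rr[2])
    end=f(c0+d*np.percentile(s,99.8)); sh=f(c0+d*np.percentile(s,.2)); print(" handle end",end,"shoulder",sh,"len",np.linalg.norm(end-sh)); 
    wd=[(round((q[0]-p[0])/k*1e3,1)) for p,q in zip(L,Rr)]; print(" widths",wd[::4])
    return az,end,sh,dw
E
python3 - <<'E'
from an import *
w=vision.get_image("wrist"); im=rect(w,.33,.68,-.41,-.09,.024,k).mean(2)
C=[(142,53),(455,41),(468,350),(155,362)]; Ls=[]
for i in range(4):
    a=np.array(C[i],float);b=np.array(C[(i+1)%4],float); t=(b-a)/np.linalg.norm(b-a); n=np.array([t[1],-t[0]]) # outward
    P=[]
    for q in np.arange(.06,.94,.02):
        o=a+(b-a)*q; pr=np.array([im[int(round(o[1]+n[1]*e)),int(round(o[0]+n[0]*e))] for e in range(-8,9)]); j=np.argmax(np.diff(pr)); P.append(o+n*(j-7.5))
    Ls.append(line(P)); print(i,Ls[-1][2],np.degrees(np.arctan2(Ls[-1][0][1],Ls[-1][0][0])))
K=[inter(Ls[i-1],Ls[i]) for i in range(4)]; Wk=[W(p) for p in K]; print(Wk,"sides",[np.linalg.norm(Wk[i]-Wk[i-1]) for i in range(4)])
c=np.mean(Wk,0); tx=(Wk[0]+Wk[3]-Wk[1]-Wk[2]); ty=(Wk[2]+Wk[3]-Wk[0]-Wk[1]); print("tray c",c,"az x",np.degrees(np.arctan2(tx[1],tx[0])),"az y",np.degrees(np.arctan2(ty[1],ty[0])))
# pliers handles
im=rect(w,.33,.68,-.41,-.09,.012,k); hsv=cv2.cvtColor(im,cv2.COLOR_BGR2HSV); m=(hsv[...,0]>100)&(hsv[...,0]<130)&(hsv[...,1]>90); m[:,180:]=0
cs=[]
for j in range(2):
    b=big(m,j); v,u=np.nonzero(b); cs.append((u.mean(),v.mean())); print("blue",b.sum(),u.min(),u.max(),v.min(),v.max(),W(cs[-1]),fit(w,np.zeros((2,2)),0) if 0 else "")
g=im.mean(2); t=g[400:590,60:130]; 
mm=big(((g<225)|m)[:, :165][270:]); v,u=np.nonzero(mm); v+=270; print("pliers mask",mm.sum(),u.min(),u.max(),v.min(),v.max())
P=np.c_[.68-v/k,-.09-u/k]; mu=P.mean(0); d=np.linalg.svd(P-mu,full_matrices=False)[2][0]; d*=np.sign(d[0]); s=(P-mu)@d; print("mu",mu,"az",np.degrees(np.arctan2(d[1],d[0])),s.min(),s.max())
# tip rows
for r in range(545,575,5): print(r,g[r,65:110:3].astype(int))
az,end,sh,dw=scr(w)
E
```

```text
0 44 -2.3831408
1 39 87.347374
2 40 -2.3478928
3 44 87.51519
[array([ 0.6488, -0.1732], dtype=float32), array([ 0.6565, -0.3573], dtype=float32), array([ 0.4737, -0.3657], dtype=float32), array([ 0.4661, -0.1811], dtype=float32)] sides [np.float32(0.182835), np.float32(0.18426423), np.float32(0.18295038), np.float32(0.18480033)]
tray c [ 0.5613 -0.2693] az x 92.36549 az y -177.43126
blue 1204 115 136 301 418 [ 0.468  -0.1652] 
blue 413 67 83 296 341 [ 0.4932 -0.1341] 
pliers mask 7128 54 146 288 453
mu [ 0.4651 -0.148 ] az -6.131915883131882 -0.0507273305265124 0.044708000960803386
545 [241 241 239 235 217 200 216 238 237 231 237 241 241 242 242]
550 [241 239 236 232 214 207 221 228 229 236 241 241 241 242 241]
555 [241 236 232 226 222 228 233 231 232 238 242 242 241 241 241]
560 [242 241 240 238 238 238 234 235 240 242 241 241 241 241 241]
565 [241 241 241 241 241 241 241 241 241 241 242 241 241 241 241]
570 [242 242 241 242 242 241 241 242 242 242 241 241 242 242 241]
scraper taper 6.908334 az(+y) 174.06497 mid [ 0.3421 -0.293 ] extent -0.040572292300416736 0.041475380988096895 n 39 37
 handle end [ 0.3012 -0.2888] shoulder [ 0.382  -0.2972] len 0.08117534733892547
 widths [np.float64(48.2), np.float64(48.8), np.float64(45.3), np.float64(44.7), np.float64(43.5), np.float64(42.4), np.float64(41.8), np.float64(41.2), np.float64(40.6), np.float64(40.0), np.float64(38.2)]
```

Request:
{"op": "jog_arm", "data": {"increments": [{"tx": -20, "ty": 13, "tz": 32, "wx": 0, "wy": 0, "wz": 0.05, "gripper": 1}, {"tx": -40, "ty": 26, "tz": 64, "wx": 0, "wy": 0, "wz": 0.1, "gripper": 1}, {"tx": -60, "ty": 39, "tz": 96, "wx": 0, "wy": 0, "wz": 0.1, "gripper": 1}, {"tx": -80, "ty": 52, "tz": 128, "wx": 0, "wy": 0, "wz": 0.1, "gripper": 1}, {"tx": -95, "ty": 63, "tz": 160, "wx": 0, "wy": 0, "wz": 0.1, "gripper": 1}]}}

```text
time: 26.1
position: [0.3471, -0.2922, 0.1986]
tool_rot: [-3.136, 0.168, -0.002]
ft_force: [0.9, -1.5, -0.7]
grip_width: 0.998
grip_force: 0.0
```

Request:
{"op": "jog_arm", "data": {"increments": [{"tx": 0, "ty": 0, "tz": 0, "wx": 0, "wy": 0, "wz": 0, "gripper": 1}, {"tx": 0, "ty": 0, "tz": 0, "wx": 0, "wy": 0, "wz": 0, "gripper": 1}, {"tx": 0, "ty": 0, "tz": 0, "wx": 0, "wy": 0, "wz": 0, "gripper": 1}, {"tx": 0, "ty": 0, "tz": 0, "wx": 0, "wy": 0, "wz": 0, "gripper": 1}, {"tx": 0, "ty": 0, "tz": 0, "wx": 0, "wy": 0, "wz": 0, "gripper": 1}]}}

```text
time: 26.52
position: [0.3504, -0.2914, 0.2013]
tool_rot: [3.136, -0.164, 0.004]
ft_force: [0.8, -0.7, 0.7]
grip_width: 0.997
grip_force: 0.0
```

```bash
python3 - <<'E'
from an import *
s=ctrl.get_state(); M=R.from_rotvec(s["tool_rot"]).as_matrix(); print(s["time"],s["position"],s["joint_positions"],np.degrees(np.arctan2(M[1,0],M[0,0])),M[:,2])
w=vision.get_image("wrist"); cv2.imwrite("pics/w12.png",w["color"]); print(spot("wrist","scraper"))
im=rect(w,.28,.45,-.40,-.2,.01,k); hsv=cv2.cvtColor(im,cv2.COLOR_BGR2HSV)
for x in (.32,.35,.375): r=int((.45-x)*k); print(x,[tuple(hsv[r,c].tolist()) for c in range(90,240,10)])
scr(w)
E
```

```text
26.5167 [ 0.3504 -0.2914  0.2013] [-0.3173 -0.1851  0.8723  1.9653  0.1469  1.2963 -1.1686] -5.995612898934126 [ 0.0022 -0.0013 -1.    ]
[([22.5, 161.8, 95.9, 196.3], 0.97), ([258.9, 153.7, 305.7, 236.3], 0.8)]
0.32 [(18, 10, 246), (17, 9, 245), (16, 29, 150), (9, 46, 149), (5, 175, 159), (6, 180, 159), (5, 181, 158), (5, 178, 156), (5, 176, 154), (5, 178, 155), (5, 181, 156), (14, 30, 145), (15, 28, 144), (15, 28, 145), (15, 28, 147)]
0.35 [(18, 10, 246), (18, 10, 246), (15, 10, 246), (15, 10, 246), (7, 199, 241), (5, 182, 160), (5, 182, 160), (5, 174, 158), (5, 177, 156), (5, 184, 155), (5, 188, 156), (5, 185, 154), (15, 28, 144), (15, 28, 144), (12, 27, 143)]
0.375 [(13, 29, 157), (13, 30, 152), (13, 30, 151), (12, 29, 149), (7, 71, 119), (8, 66, 116), (9, 58, 101), (10, 53, 102), (10, 45, 102), (10, 47, 98), (11, 48, 101), (12, 46, 99), (11, 44, 99), (16, 27, 142), (13, 29, 142)]
scraper taper 7.138997 az(+y) 173.68323 mid [ 0.3315 -0.2946] extent -0.04077853988653225 0.04127293823380175 n 39 38
 handle end [ 0.2908 -0.2901] shoulder [ 0.3718 -0.2991] len 0.08151933258036267
 widths [np.float64(49.4), np.float64(48.8), np.float64(45.3), np.float64(44.7), np.float64(42.9), np.float64(42.9), np.float64(42.4), np.float64(41.2), np.float64(40.6), np.float64(39.4), np.float64(38.8)]
```

```bash
python3 - <<'E'
from an import *
s=ctrl.get_state(); w=vision.get_image("wrist"); print(s["position"])
hsv=cv2.cvtColor(w["color"],cv2.COLOR_BGR2HSV); o=(hsv[...,0]<14)&(hsv[...,1]>160)&(hsv[...,2]>110); o[:140]=0; o[:,150:]=0
print("small",fit(w,big(o),.01)); scr(w)
sc=vision.get_image("scene"); print(spot("scene","scraper"),[proj(sc,[*p,.005]) for p in [(.3012,-.2888),(.4115,-.3)]])
E
```

```text
[ 0.3499 -0.2913  0.2009]
small (array([389.4843, -40.9363]), (63.4953498840332, 38.82555389404297), 79.67810821533203)
scraper taper 6.9292846 az(+y) 172.97112 mid [ 0.3185 -0.2964] extent -0.03697381274193583 0.0405219524970645 n 35 33
 handle end [ 0.2792 -0.2915] shoulder [ 0.3549 -0.3008] len 0.07621014830248717
 widths [np.float64(49.4), np.float64(48.8), np.float64(45.3), np.float64(44.7), np.float64(44.1), np.float64(42.9), np.float64(42.9), np.float64(41.2), np.float64(40.6), np.float64(40.0)]
[([172.9, 171.9, 196.3, 201.3], 0.65), ([255.8, 198.5, 284.0, 212.6], 0.57)] [(np.float64(187.28137430170767), np.float64(178.10392947023763)), (np.float64(178.4418145434941), np.float64(208.09555831766477))]
```

Request:
{"op": "jog_arm", "data": {"increments": [{"tx": 0, "ty": 0, "tz": -20, "wx": 0, "wy": 0, "wz": 0, "gripper": 1}, {"tx": 0, "ty": 0, "tz": -40, "wx": 0, "wy": 0, "wz": 0, "gripper": 1}, {"tx": 0, "ty": 0, "tz": -60, "wx": 0, "wy": 0, "wz": 0, "gripper": 1}, {"tx": 0, "ty": 0, "tz": -80, "wx": 0, "wy": 0, "wz": 0, "gripper": 1}, {"tx": 0, "ty": 0, "tz": -100, "wx": 0, "wy": 0, "wz": 0, "gripper": 1}]}}

```text
time: 27.18
position: [0.3487, -0.2913, 0.301]
tool_rot: [-3.137, 0.167, -0.001]
ft_force: [-0.0, -0.4, 0.4]
grip_width: 1.004
grip_force: 0.0
```

Request:
{"op": "jog_arm", "data": {"increments": [{"tx": 0, "ty": 0, "tz": 0, "wx": 0, "wy": 0, "wz": 0, "gripper": 1}, {"tx": 0, "ty": 0, "tz": 0, "wx": 0, "wy": 0, "wz": 0, "gripper": 1}, {"tx": 0, "ty": 0, "tz": 0, "wx": 0, "wy": 0, "wz": 0, "gripper": 1}, {"tx": 0, "ty": 0, "tz": 0, "wx": 0, "wy": 0, "wz": 0, "gripper": 1}, {"tx": 0, "ty": 0, "tz": 0, "wx": 0, "wy": 0, "wz": 0, "gripper": 1}]}}

```text
time: 27.6
position: [0.3482, -0.291, 0.2989]
tool_rot: [-3.137, 0.167, 0.003]
ft_force: [0.8, -0.5, -0.2]
grip_width: 1.004
grip_force: 0.0
```

```bash
python3 - <<'E'
from an import *
s=ctrl.get_state(); w=vision.get_image("wrist"); print(s["position"],s["joint_positions"])
sc=vision.get_image("scene"); print(spot("scene","scraper"),spot("wrist","scraper"))
scr(w,x0=.2); cv2.imwrite("pics/w13.png",w["color"])
hs=cv2.cvtColor(sc["color"],cv2.COLOR_BGR2HSV); m=(hs[...,0]<14)&(hs[...,1]>160)&(hs[...,2]>110); m[:,215:]=0;m[:150]=0;m[220:]=0;m[:,150:]=m[:,150:]
b=big(m); v,u=np.nonzero(b); print("scene orange",b.sum(),u.min(),u.max(),v.min(),v.max(),fit(sc,b,.01))
E
```

```text
[ 0.3482 -0.291   0.2989] [-0.2995 -0.2394  0.8006  1.8076  0.1716  1.5051 -1.202 ]
[([174.0, 169.1, 196.1, 200.5], 0.86), ([253.2, 198.9, 283.1, 212.8], 0.62)] [([265.1, 155.5, 302.0, 221.1], 0.88), ([76.6, 151.1, 132.9, 180.9], 0.78)]
scraper taper 7.1576314 az(+y) 172.99149 mid [ 0.3141 -0.2961] extent -0.04072731838112144 0.04103384148943298 n 39 38
 handle end [ 0.2738 -0.2911] shoulder [ 0.3542 -0.301 ] len 0.0810691405518108
 widths [np.float64(49.4), np.float64(48.8), np.float64(45.3), np.float64(43.5), np.float64(42.4), np.float64(42.4), np.float64(41.8), np.float64(40.6), np.float64(39.4), np.float64(38.8), np.float64(37.6)]
scene orange 33 185 191 184 192 (array([ 341.539 , -277.3366]), (13.571722984313965, 32.9600715637207), 74.48687744140625)
```

Request:
{"op": "jog_arm", "data": {"increments": [{"tx": -4, "ty": 2, "tz": 36, "wx": 0, "wy": 0, "wz": 0.01, "gripper": 1}, {"tx": -8, "ty": 4, "tz": 72, "wx": 0, "wy": 0, "wz": 0.019, "gripper": 1}, {"tx": -12, "ty": 6, "tz": 108, "wx": 0, "wy": 0, "wz": 0.019, "gripper": 1}, {"tx": -16, "ty": 8, "tz": 144, "wx": 0, "wy": 0, "wz": 0.019, "gripper": 1}, {"tx": -19, "ty": 9, "tz": 180, "wx": 0, "wy": 0, "wz": 0.019, "gripper": 1}]}}

```text
time: 28.22
position: [0.3284, -0.2983, 0.1184]
tool_rot: [-3.135, 0.197, -0.002]
ft_force: [-0.0, 0.6, -0.5]
grip_width: 0.997
grip_force: 0.0
```

Request:
{"op": "jog_arm", "data": {"increments": [{"tx": 0, "ty": 0, "tz": 30, "wx": 0, "wy": 0, "wz": 0, "gripper": 1}, {"tx": 0, "ty": 0, "tz": 60, "wx": 0, "wy": 0, "wz": 0, "gripper": 1}, {"tx": 0, "ty": 0, "tz": 80, "wx": 0, "wy": 0, "wz": 0, "gripper": 1}, {"tx": 0, "ty": 0, "tz": 90, "wx": 0, "wy": 0, "wz": 0, "gripper": 1}, {"tx": 0, "ty": 0, "tz": 90, "wx": 0, "wy": 0, "wz": 0, "gripper": 1}]}}

```text
time: 28.63
position: [0.3267, -0.2972, 0.0276]
tool_rot: [-3.135, 0.197, 0.009]
ft_force: [-0.7, -0.3, 0.0]
grip_width: 0.998
grip_force: 0.0
```

Request:
{"op": "jog_arm", "data": {"increments": [{"tx": 0, "ty": 0, "tz": 0, "wx": 0, "wy": 0, "wz": 0, "gripper": 1}, {"tx": 0, "ty": 0, "tz": 0, "wx": 0, "wy": 0, "wz": 0, "gripper": 1}, {"tx": 0, "ty": 0, "tz": 0, "wx": 0, "wy": 0, "wz": 0, "gripper": 1}, {"tx": 0, "ty": 0, "tz": 0, "wx": 0, "wy": 0, "wz": 0, "gripper": 1}, {"tx": 0, "ty": 0, "tz": 0, "wx": 0, "wy": 0, "wz": 0, "gripper": 1}]}}

```text
time: 29.05
position: [0.3296, -0.2984, 0.0306]
tool_rot: [-3.135, 0.196, -0.003]
ft_force: [0.2, 1.0, 0.4]
grip_width: 0.999
grip_force: 0.0
```

```bash
python3 - <<'E'
from an import *
s=ctrl.get_state(); M=R.from_rotvec(s["tool_rot"]).as_matrix(); print(s["time"],s["position"],s["joint_positions"],np.degrees(np.arctan2(M[1,0],M[0,0])),M[:,2])
sc=vision.get_image("scene"); print(spot("scene","scraper"))
w=vision.get_image("wrist")
im=rect(w,.30,.45,-.40,-.2,.005,k); hsv=cv2.cvtColor(im,cv2.COLOR_BGR2HSV); m=(hsv[...,0]<16)&(hsv[...,1]>140)&(hsv[...,2]>60)
for x in (.36,.355,.35,.345,.34): r=int((.45-x)*k); c=np.nonzero(m[r])[0]; print(x,len(c) and (-.2-c.min()/k,-.2-c.max()/k))
E
```

```text
29.05 [ 0.3296 -0.2984  0.0306] [-0.2719  0.1101  0.9991  2.1783 -0.1194  0.9055 -0.8976] -7.165911331762208 [ 0.002  0.    -1.   ]
[([256.0, 198.5, 284.0, 214.0], 0.73), ([173.1, 174.8, 193.6, 197.0], 0.67), ([431.5, 194.5, 443.2, 228.9], 0.34)]
0.36 0
0.355 (np.float64(-0.2741176470588235), np.float64(-0.2947058823529412))
0.35 (np.float64(-0.2735294117647059), np.float64(-0.32529411764705884))
0.345 (np.float64(-0.2747058823529412), np.float64(-0.3264705882352941))
0.34 (np.float64(-0.2752941176470588), np.float64(-0.3235294117647059))
```

Request:
{"op": "jog_arm", "data": {"increments": [{"tx": 0, "ty": 0, "tz": 9, "wx": 0, "wy": 0, "wz": 0, "gripper": 1}, {"tx": 0, "ty": 0, "tz": 18, "wx": 0, "wy": 0, "wz": 0, "gripper": 1}, {"tx": 0, "ty": 0, "tz": 25, "wx": 0, "wy": 0, "wz": 0, "gripper": 1}, {"tx": 0, "ty": 0, "tz": 27, "wx": 0, "wy": 0, "wz": 0, "gripper": 1}, {"tx": 0, "ty": 0, "tz": 27, "wx": 0, "wy": 0, "wz": 0, "gripper": 0.8}]}}

```text
time: 29.62
position: [0.3283, -0.2982, 0.0024]
tool_rot: [-3.135, 0.197, 0.002]
ft_force: [-0.4, 0.1, -0.9]
grip_width: 0.972
grip_force: 0.0
```

Request:
{"op": "jog_arm", "data": {"increments": [{"tx": 0, "ty": 0, "tz": 0, "wx": 0, "wy": 0, "wz": 0, "gripper": 0}, {"tx": 0, "ty": 0, "tz": 0, "wx": 0, "wy": 0, "wz": 0, "gripper": 0}, {"tx": 0, "ty": 0, "tz": 0, "wx": 0, "wy": 0, "wz": 0, "gripper": 0}, {"tx": 0, "ty": 0, "tz": 0, "wx": 0, "wy": 0, "wz": 0, "gripper": 0}, {"tx": 0, "ty": 0, "tz": 0, "wx": 0, "wy": 0, "wz": 0, "gripper": 0}], "grip_force": 30}}

```text
time: 30.03
position: [0.3291, -0.2983, 0.0031]
tool_rot: [-3.135, 0.197, -0.001]
ft_force: [0.1, 0.7, -0.1]
grip_width: 0.636
grip_force: 0.5
```

Request:
{"op": "jog_arm", "data": {"increments": [{"tx": 0, "ty": 0, "tz": 0, "wx": 0, "wy": 0, "wz": 0, "gripper": 0}, {"tx": 0, "ty": 0, "tz": 0, "wx": 0, "wy": 0, "wz": 0, "gripper": 0}, {"tx": 0, "ty": 0, "tz": 0, "wx": 0, "wy": 0, "wz": 0, "gripper": 0}, {"tx": 0, "ty": 0, "tz": 0, "wx": 0, "wy": 0, "wz": 0, "gripper": 0}, {"tx": 0, "ty": 0, "tz": 0, "wx": 0, "wy": 0, "wz": 0, "gripper": 0}]}}

```text
time: 30.45
position: [0.3291, -0.2982, 0.003]
tool_rot: [-3.135, 0.197, -0.001]
ft_force: [-0.2, 0.6, 2.0]
grip_width: 0.581
grip_force: 29.8
```

Request:
{"op": "jog_arm", "data": {"increments": [{"tx": 0, "ty": 0, "tz": -20, "wx": 0, "wy": 0, "wz": 0, "gripper": 0}, {"tx": 0, "ty": 0, "tz": -50, "wx": 0, "wy": 0, "wz": 0, "gripper": 0}, {"tx": 0, "ty": 0, "tz": -85, "wx": 0, "wy": 0, "wz": 0, "gripper": 0}, {"tx": 0, "ty": 0, "tz": -120, "wx": 0, "wy": 0, "wz": 0, "gripper": 0}, {"tx": 0, "ty": 0, "tz": -120, "wx": 0, "wy": 0, "wz": 0, "gripper": 0}]}}

```text
time: 30.87
position: [0.3324, -0.301, 0.1285]
tool_rot: [3.133, -0.197, 0.018]
ft_force: [1.2, -1.3, -1.4]
grip_width: 0.579
grip_force: 29.8
```

Request:
{"op": "jog_arm", "data": {"increments": [{"tx": 36, "ty": -3, "tz": 0, "wx": 0, "wy": 0, "wz": -0.04, "gripper": 0}, {"tx": 72, "ty": -6, "tz": 0, "wx": 0, "wy": 0, "wz": -0.08, "gripper": 0}, {"tx": 108, "ty": -9, "tz": 0, "wx": 0, "wy": 0, "wz": -0.12, "gripper": 0}, {"tx": 144, "ty": -12, "tz": 0, "wx": 0, "wy": 0, "wz": -0.167, "gripper": 0}, {"tx": 180, "ty": -15, "tz": 0, "wx": 0, "wy": 0, "wz": -0.167, "gripper": 0}]}}

```text
time: 31.28
position: [0.5108, -0.3053, 0.1211]
tool_rot: [-3.14, -0.07, 0.003]
ft_force: [-0.7, 0.1, 1.5]
grip_width: 0.584
grip_force: 29.8
```

Request:
{"op": "jog_arm", "data": {"increments": [{"tx": 0, "ty": 0, "tz": 0, "wx": 0, "wy": 0, "wz": 0, "gripper": 0}, {"tx": 0, "ty": 0, "tz": 0, "wx": 0, "wy": 0, "wz": 0, "gripper": 0}, {"tx": 0, "ty": 0, "tz": 0, "wx": 0, "wy": 0, "wz": 0, "gripper": 0}, {"tx": 0, "ty": 0, "tz": 0, "wx": 0, "wy": 0, "wz": 0, "gripper": 0}, {"tx": 0, "ty": 0, "tz": 0, "wx": 0, "wy": 0, "wz": 0, "gripper": 0}]}}

```text
time: 31.7
position: [0.5081, -0.3063, 0.1231]
tool_rot: [-3.14, -0.063, -0.001]
ft_force: [0.2, 0.5, -1.6]
grip_width: 0.582
grip_force: 29.8
```

```bash
cat > hand.py <<'E'
from an import *
C=np.array([[.0005,1,.0008,.0002],[-.9628,.0007,-.2703,.0266],[-.2703,-.0006,.9628,.1744]])
def tim(w): # camera with extrinsics from TOOL frame; rectify plane tool z=const
    d=dict(w); s=ctrl.get_state(); T=np.eye(4); T[:3,:3]=R.from_rotvec(s["tool_rot"]).as_matrix(); T[:3,3]=s["position"]
    d["extrinsics"]=np.array(w["extrinsics"])@T; return d,s
def rectt(d,x0,x1,hy,z,k): # rows: tool x decreasing down; cols: tool y increasing right
    src=[];dst=[]
    for x,y in [(x1,-hy),(x1,hy),(x0,hy),(x0,-hy)]: src.append(proj(d,[x,y,z])); dst.append(((y+hy)*k,(x1-x)*k))
    return cv2.warpPerspective(d["color"],cv2.getPerspectiveTransform(np.float32(src),np.float32(dst)),(int(2*hy*k),int((x1-x0)*k)))
E
python3 - <<'E'
from hand import *
w=vision.get_image("wrist"); d,s=tim(w); M=R.from_rotvec(s["tool_rot"]).as_matrix(); print(s["time"],s["position"],s["joint_positions"],np.degrees(np.arctan2(M[1,0],M[0,0])),s["grip_width"])
cv2.imwrite("pics/w14.png",w["color"])
k=2000; im=rectt(d,0,.08,.045,-.007,k); hsv=cv2.cvtColor(im,cv2.COLOR_BGR2HSV); m=(hsv[...,0]<16)&(hsv[...,1]>140)&(hsv[...,2]>60)
for r in range(0,160,6):
    c=np.nonzero(m[r])[0]; print("x %.0f"%(80-r/2), len(c), len(c) and (c.min()/2-45,c.max()/2-45), im[r,10:180:14].mean(1).astype(int))
E
```

```text
31.75 [ 0.5083 -0.3061  0.1232] [-0.2807  0.3887  0.9587  1.7482 -0.3431  1.1835 -0.7554] 2.30412275122617 0.5774754894503891
x 80 0 0 [179 182 184 184 107  40  37 101  75  26  27 129 130]
x 77 0 0 [180 183 185 185 118  40  29  77  77  27  27 130 131]
x 74 0 0 [181 129  81 111 101  38  25  77  76  26  27 130 131]
x 71 0 0 [185  89  80  81  51  29  26  75  76  26  28 131 132]
x 68 0 0 [185  85  80  80  32  29  27  75  76  26  26 130 132]
x 65 0 0 [186  80  79  79  32  28  25  76  75  26  27 128 132]
x 62 0 0 [187  79  79  77  29  27  32  75  74  35  28 131 131]
x 59 0 0 [187  79  79  77  29  27  75  74  74  75  32 129 131]
x 56 0 0 [189  78  78  77  38  26  75  74  65  74  33 130 131]
x 53 0 0 [188 115  74  76  28  26  74  74  25  76  33 131 132]
x 50 0 0 [189  99  76  82  88  85  87  82  82  87  35 130 133]
x 47 0 0 [188  88  77  82  90  80  88  80  80  83  30 133 133]
x 44 0 0 [188  84  78  82  87  82  86  77  82  84  31 133 134]
x 41 0 0 [188  77  78  82  81  83  86  79  77  86  31 132 134]
x 38 0 0 [187  75  77  81  81  83  82  79  80  85  38 133 134]
x 35 0 0 [186  74  73  81  80
[... 359 characters left out ...]
]
x 20 105 (np.float64(-25.5), np.float64(26.5)) [ 26  26  33  72  72  76  77  78  77  80  64 240 240]
x 17 102 (np.float64(-24.5), np.float64(26.0)) [ 24  24  25  73  72  75  78  77  77  80  40 238 241]
x 14 98 (np.float64(-23.5), np.float64(25.0)) [ 23  24  25  73  72  76  78  78  78  78  36 238 240]
x 11 94 (np.float64(-22.5), np.float64(24.0)) [ 23  19  25  72  74  74  77  78  76  76  36 238 240]
x 8 91 (np.float64(-22.0), np.float64(23.0)) [114  19  26  71  72  75  76  76  77  96  35 162 240]
x 5 89 (np.float64(-21.5), np.float64(22.5)) [128  20  25  72  72  74  77  77  76 110  36  33 239]
x 2 89 (np.float64(-21.5), np.float64(22.5)) [ 56  26  27  73  71  74  75  75  77 137  34  32 238]
```

Request:
{"op": "jog_arm", "data": {"increments": [{"tx": 20, "ty": -18, "tz": 10, "wx": 0, "wy": 0, "wz": -0.003, "gripper": 0}, {"tx": 40, "ty": -36, "tz": 25, "wx": 0, "wy": 0, "wz": -0.003, "gripper": 0}, {"tx": 56.8, "ty": -51, "tz": 50, "wx": 0, "wy": 0, "wz": -0.003, "gripper": 0}, {"tx": 56.8, "ty": -51, "tz": 70, "wx": 0, "wy": 0, "wz": -0.003, "gripper": 0}, {"tx": 56.8, "ty": -51, "tz": 78, "wx": 0, "wy": 0, "wz": -0.003, "gripper": 0}]}}

```text
time: 32.17
position: [0.5633, -0.2496, 0.0424]
tool_rot: [-3.138, -0.075, 0.004]
ft_force: [-1.0, -0.4, -1.5]
grip_width: 0.581
grip_force: 29.8
```

Request:
{"op": "jog_arm", "data": {"increments": [{"tx": 0, "ty": 0, "tz": 0, "wx": 0, "wy": 0, "wz": 0, "gripper": 0}, {"tx": 0, "ty": 0, "tz": 0, "wx": 0, "wy": 0, "wz": 0, "gripper": 0}, {"tx": 0, "ty": 0, "tz": 0, "wx": 0, "wy": 0, "wz": 0, "gripper": 0}, {"tx": 0, "ty": 0, "tz": 0, "wx": 0, "wy": 0, "wz": 0, "gripper": 0}, {"tx": 0, "ty": 0, "tz": 0, "wx": 0, "wy": 0, "wz": 0, "gripper": 0}]}}

```text
time: 32.58
position: [0.5643, -0.2535, 0.0463]
tool_rot: [3.14, 0.069, 0.004]
ft_force: [-0.1, 0.9, -0.9]
grip_width: 0.58
grip_force: 29.8
```

```bash
python3 - <<'E'
from hand import *
w=vision.get_image("wrist"); d,s=tim(w); M=R.from_rotvec(s["tool_rot"]).as_matrix(); print(s["time"],s["position"],np.degrees(np.arctan2(M[1,0],M[0,0])),M[:,2],s["grip_width"],s["ft_force"])
k=2000; im=rectt(d,0,.09,.045,.0,k).mean(2)
print("cols -38..38 step2mm"); 
for x in (68,64,60,58,57,56,55,54,53,52,51,50,49,48,46,42,38,34,30,28): print(x,im[int((90-x)*2),14:168:4].astype(int))
E
```

```text
32.6333 [ 0.5643 -0.2532  0.046 ] 2.516570096935168 [ 0.0019 -0.0002 -1.    ] 0.5811368128427596 [ 1.1745  0.0652 -1.2667]
cols -38..38 step2mm
68 [39 40 37 39 39 37 39 38 38 38 36 33 27 28 27 28 28 27 27 26 26 26 26 27
 27 27 23 25 26 25 22 25 24 23 22 24 22 21 22]
64 [38 37 37 38 37 35 35 36 35 36 33 24 25 25 26 25 22 25 24 24 23 23 24 23
 23 24 21 23 22 22 21 22 22 22 21 20 22 21 21]
60 [36 37 35 28 31 30 29 31 28 29 28 24 22 24 23 23 24 23 24 23 22 23 23 22
 21 22 23 21 22 21 21 20 20 21 21 21 20 19 19]
58 [37 36 26 25 24 23 23 23 23 25 23 23 22 21 24 24 23 23 23 22 22 23 24 23
 23 22 22 21 22 21 22 20 18 21 20 21 22 18 19]
57 [38 33 24 23 22 23 22 31 34 35 34 34 33 33 35 33 33 35 33 29 30 31 29 29
 30 30 30 28 28 28 28 29 19 21 19 19 17 18 20]
56 [36 25 23 24 22 23 20 62 67 67 67 67 68 67 67 67 67 67 66 67 64 66 66 66
 66 66 66 67 66 66 66 63 22 21 18 20 20 19 19]
55 [28 24 23 23 24 22 23 68 73 73 73 72 73 74 73 73 75 73 73 72 74 72 74 73
 73 73 73 74 72 72 71 71 22 20 21 20 18 19 20]
54 [27 25 25 24 21 22 21 68 72 71 73 71 73 72 73 73 73 73 73 73 73 72 74 73
 73 73 73 73 72 73 
[... 803 characters left out ...]
82 87 87 82 84 80 78 81 84 88 86 84 83
 77 75 78 77 77 80 82 80 79 79 22 19 19 19 19]
42 [27 24 24 23 22 23 76 79 78 79 79 81 84 87 90 90 83 84 86 86 85 83 81 77
 76 76 76 78 79 77 81 83 82 86 24 21 20 18 19]
38 [26 24 24 24 23 24 76 79 82 79 78 79 79 77 82 83 83 83 87 84 83 80 79 78
 78 79 78 77 77 78 80 81 85 84 24 21 20 19 20]
34 [26 25 26 23 22 23 78 79 80 78 79 77 78 81 80 81 84 83 80 79 79 78 78 78
 77 76 76 77 79 79 81 82 83 87 21 22 19 21 19]
30 [56 24 24 24 23 24 82 79 79 78 79 78 79 78 75 75 75 78 83 81 78 79 79 77
 79 78 79 78 79 80 82 81 78 76 23 21 20 20 19]
28 [53 25 25 23 24 23 75 78 79 78 80 82 80 74 73 72 74 78 81 81 80 80 80 81
 81 79 79 78 78 77 78 76 76 75 23 21 20 20 20]
```

Request:
{"op": "jog_arm", "data": {"increments": [{"tx": 1.1, "ty": -0.8, "tz": 6, "wx": 0, "wy": 0, "wz": 0, "gripper": 0}, {"tx": 1.1, "ty": -0.8, "tz": 12, "wx": 0, "wy": 0, "wz": 0, "gripper": 0}, {"tx": 1.1, "ty": -0.8, "tz": 17, "wx": 0, "wy": 0, "wz": 0, "gripper": 0}, {"tx": 1.1, "ty": -0.8, "tz": 20, "wx": 0, "wy": 0, "wz": 0, "gripper": 0}, {"tx": 1.1, "ty": -0.8, "tz": 20, "wx": 0, "wy": 0, "wz": 0, "gripper": 0}]}}

```text
time: 33.05
position: [0.5648, -0.2518, 0.0246]
tool_rot: [-3.141, -0.07, 0.001]
ft_force: [-1.3, -0.7, 0.1]
grip_width: 0.575
grip_force: 29.8
```

Request:
{"op": "jog_arm", "data": {"increments": [{"tx": 0, "ty": 0, "tz": 0, "wx": 0, "wy": 0, "wz": 0, "gripper": 0}, {"tx": 0, "ty": 0, "tz": 0, "wx": 0, "wy": 0, "wz": 0, "gripper": 0}, {"tx": 0, "ty": 0, "tz": 0, "wx": 0, "wy": 0, "wz": 0, "gripper": 0}, {"tx": 0, "ty": 0, "tz": 0, "wx": 0, "wy": 0, "wz": 0, "gripper": 0}, {"tx": 0, "ty": 0, "tz": 0, "wx": 0, "wy": 0, "wz": 0, "gripper": 0}]}}

```text
time: 33.47
position: [0.5649, -0.2519, 0.0248]
tool_rot: [3.141, 0.07, 0.0]
ft_force: [0.3, -1.6, -0.2]
grip_width: 0.579
grip_force: 29.8
```

Request:
{"op": "jog_arm", "data": {"increments": [{"tx": 0, "ty": 0, "tz": 0, "wx": 0, "wy": 0, "wz": 0, "gripper": 0.75}, {"tx": 0, "ty": 0, "tz": 0, "wx": 0, "wy": 0, "wz": 0, "gripper": 0.75}, {"tx": 0, "ty": 0, "tz": 0, "wx": 0, "wy": 0, "wz": 0, "gripper": 0.75}, {"tx": 0, "ty": 0, "tz": -15, "wx": 0, "wy": 0, "wz": 0, "gripper": 0.75}, {"tx": -2, "ty": 0, "tz": -35, "wx": 0, "wy": 0, "wz": 0, "gripper": 0}]}}

```text
time: 33.88
position: [0.5621, -0.2509, 0.0594]
tool_rot: [-3.14, -0.071, 0.005]
ft_force: [0.6, 0.4, 0.1]
grip_width: 0.717
grip_force: 0.0
```

Request:
{"op": "jog_arm", "data": {"increments": [{"tx": 0, "ty": 0, "tz": 0, "wx": 0, "wy": 0, "wz": 0, "gripper": 0}, {"tx": 0, "ty": 0, "tz": 0, "wx": 0, "wy": 0, "wz": 0, "gripper": 0}, {"tx": 0, "ty": 0, "tz": 0, "wx": 0, "wy": 0, "wz": 0, "gripper": 0}, {"tx": 0, "ty": 0, "tz": 0, "wx": 0, "wy": 0, "wz": 0, "gripper": 0}, {"tx": 0, "ty": 0, "tz": 0, "wx": 0, "wy": 0, "wz": 0, "gripper": 0}]}}

```text
time: 34.3
position: [0.5626, -0.2514, 0.0593]
tool_rot: [-3.14, -0.071, 0.002]
ft_force: [0.2, -1.5, -0.5]
grip_width: 0.377
grip_force: 0.0
```

Request:
{"op": "jog_arm", "data": {"increments": [{"tx": 0, "ty": 0, "tz": 0, "wx": 0, "wy": 0, "wz": 0, "gripper": 0}, {"tx": 0, "ty": 0, "tz": 0, "wx": 0, "wy": 0, "wz": 0, "gripper": 0}, {"tx": 0, "ty": 0, "tz": 0, "wx": 0, "wy": 0, "wz": 0, "gripper": 0}, {"tx": 0, "ty": 0, "tz": 10, "wx": 0, "wy": 0, "wz": 0, "gripper": 0}, {"tx": 0, "ty": 0, "tz": 20, "wx": 0, "wy": 0, "wz": 0, "gripper": 0}]}}

```text
time: 34.72
position: [0.5634, -0.2519, 0.0395]
tool_rot: [3.141, 0.07, 0.002]
ft_force: [1.1, 0.2, -0.4]
grip_width: 0.037
grip_force: 0.0
```

```bash
python3 - <<'E'
from hand import *
w=vision.get_image("wrist"); d,s=tim(w); print(s["time"],s["position"],s["grip_width"],s["ft_force"]); cv2.imwrite("pics/w15.png",w["color"])
k=2000; im=rectt(d,0,.09,.045,s["position"][2]-.025,k); hsv=cv2.cvtColor(im,cv2.COLOR_BGR2HSV); m=(hsv[...,0]<16)&(hsv[...,1]>140)&(hsv[...,2]>60)
g=im.mean(2)
for x in range(66,0,-3): r=int((90-x)*2); c=np.nonzero(m[r])[0]; print(x,len(c) and (c.min()/2-45,c.max()/2-45),g[r,14:168:6].astype(int))
E
```

```text
34.7667 [ 0.5617 -0.251   0.0369] 0.02269926858138291 [-0.5725  1.0984 -2.1104]
66 0 [39 39 39 38 39 39 36 28 28 28 27 28 28 27 26 26 26 25 25 24 24 25 23 22
 22 21]
63 0 [39 38 37 38 38 37 31 26 27 27 26 27 27 25 26 25 25 24 23 24 22 22 22 21
 22 21]
60 0 [37 38 35 36 36 36 33 24 26 25 25 25 25 25 24 24 23 23 21 23 23 21 22 20
 22 20]
57 0 [36 37 34 35 35 48 45 42 42 37 37 36 37 36 36 36 36 36 35 36 30 31 30 21
 20 20]
54 0 [35 34 34 35 78 93 76 81 84 84 83 83 86 90 89 86 80 81 84 82 82 80 73 33
 17 20]
51 0 [24 24 25 25 98 95 79 84 88 81 81 80 81 86 85 82 74 76 77 80 81 77 71 33
 19 19]
48 0 [23 25 23 23 81 77 78 80 87 85 85 79 81 87 83 78 74 75 77 78 81 82 71 32
 19 20]
45 0 [25 23 23 24 83 80 80 80 83 90 87 82 86 85 82 78 76 76 76 77 80 84 71 29
 21 20]
42 0 [25 24 23 23 81 81 81 80 78 81 83 82 86 83 79 77 76 77 76 78 80 84 72 29
 21 18]
39 0 [24 23 23 25 80 79 79 79 78 83 82 82 79 79 78 78 76 76 78 80 81 83 72 32
 21 19]
36 0 [24 26 24 22 82 81 79 79 79 79 78 80 81 79 77 75 78 76 77 79 82 76 70 32
 19 18]
33 0 [25 24 24 23 77 80 78 77 79 74 72 75 82 80 79 78 80 78 80 77 76 75 73
[... 524 characters left out ...]
.float64(25.0)) [24 23 23 22 34 69 71 70 71 71 73 76 75 75 75 76 75 72 73 73 71 71 71 24
 19 20]
15 (np.float64(-23.5), np.float64(24.5)) [23 25 24 21 31 68 69 70 69 73 74 76 75 76 76 75 75 72 72 72 73 72 71 23
 21 19]
12 (np.float64(-23.0), np.float64(24.0)) [24 22 24 22 22 41 70 70 71 72 72 72 76 73 74 74 74 74 72 71 72 68 21 20
 20 21]
9 (np.float64(-22.5), np.float64(24.0)) [24 23 22 21 23 33 70 68 70 71 45 67 70 74 74 73 46 66 72 72 72 43 21 18
 20 19]
6 (np.float64(-22.5), np.float64(24.5)) [24 22 23 20 19 27 69 69 69 68 20 22 24 70 32 24 17 36 72 71 70 37 20 20
 20 20]
3 (np.float64(0.0), np.float64(3.5)) [27 27 24 25 25 25 27 26 26 28 17 22 22 69 32 22 19 21 27 26 25 22 25 24
 24 24]
```

Request:
{"op": "jog_arm", "data": {"increments": [{"tx": 0, "ty": 0, "tz": 3, "wx": 0, "wy": 0, "wz": 0, "gripper": 0}, {"tx": 0, "ty": 0, "tz": 6, "wx": 0, "wy": 0, "wz": 0, "gripper": 0}, {"tx": 0, "ty": 0, "tz": 9, "wx": 0, "wy": 0, "wz": 0, "gripper": 0}, {"tx": 0, "ty": 0, "tz": 9, "wx": 0, "wy": 0, "wz": 0, "gripper": 0}, {"tx": 0, "ty": 0, "tz": 9, "wx": 0, "wy": 0, "wz": 0, "gripper": 0}]}}

```text
time: 35.18
position: [0.563, -0.2519, 0.0309]
tool_rot: [3.141, 0.07, 0.0]
ft_force: [0.4, -0.0, 0.3]
grip_width: 0.009
grip_force: 0.0
```

Request:
{"op": "jog_arm", "data": {"increments": [{"tx": 0, "ty": 0, "tz": 1, "wx": 0, "wy": 0, "wz": 0, "gripper": 0}, {"tx": 0, "ty": 0, "tz": 2, "wx": 0, "wy": 0, "wz": 0, "gripper": 0}, {"tx": 0, "ty": 0, "tz": 3, "wx": 0, "wy": 0, "wz": 0, "gripper": 0}, {"tx": 0, "ty": 0, "tz": 4, "wx": 0, "wy": 0, "wz": 0, "gripper": 0}, {"tx": 0, "ty": 0, "tz": 4, "wx": 0, "wy": 0, "wz": 0, "gripper": 0}]}}

```text
time: 35.6
position: [0.5633, -0.2519, 0.027]
tool_rot: [3.141, 0.07, 0.001]
ft_force: [0.9, 0.0, 1.6]
grip_width: 0.007
grip_force: 0.6
```

Request:
{"op": "jog_arm", "data": {"increments": [{"tx": 0, "ty": 0, "tz": 1, "wx": 0, "wy": 0, "wz": 0, "gripper": 0}, {"tx": 0, "ty": 0, "tz": 2, "wx": 0, "wy": 0, "wz": 0, "gripper": 0}, {"tx": 0, "ty": 0, "tz": 3, "wx": 0, "wy": 0, "wz": 0, "gripper": 0}, {"tx": 0, "ty": 0, "tz": 3, "wx": 0, "wy": 0, "wz": 0, "gripper": 0}, {"tx": 0, "ty": 0, "tz": 3, "wx": 0, "wy": 0, "wz": 0, "gripper": 0}]}}

```text
time: 36.02
position: [0.5631, -0.2518, 0.0254]
tool_rot: [-3.14, -0.07, -0.0]
ft_force: [-3.3, 2.9, 12.7]
grip_width: 0.004
grip_force: 6.2
```

Request:
{"op": "jog_arm", "data": {"increments": [{"tx": 0, "ty": 0, "tz": 1, "wx": 0, "wy": 0, "wz": 0, "gripper": 0}, {"tx": 0, "ty": 0, "tz": 2, "wx": 0, "wy": 0, "wz": 0, "gripper": 0}, {"tx": 0, "ty": 0, "tz": 2, "wx": 0, "wy": 0, "wz": 0, "gripper": 0}, {"tx": 0, "ty": 0, "tz": 2, "wx": 0, "wy": 0, "wz": 0, "gripper": 0}, {"tx": 0, "ty": 0, "tz": 2, "wx": 0, "wy": 0, "wz": 0, "gripper": 0}]}}

```text
time: 36.43
position: [0.5631, -0.2518, 0.0254]
tool_rot: [-3.138, -0.07, -0.001]
ft_force: [-8.2, 3.9, 25.3]
grip_width: 0.007
grip_force: 12.6
```

Request:
{"op": "jog_arm", "data": {"increments": [{"tx": 0, "ty": 0, "tz": -20, "wx": 0, "wy": 0, "wz": 0, "gripper": 0}, {"tx": 0, "ty": 0, "tz": -55, "wx": 0, "wy": 0, "wz": 0, "gripper": 0}, {"tx": -12, "ty": -2, "tz": -93, "wx": 0, "wy": 0, "wz": 0, "gripper": 1}, {"tx": -24, "ty": -4, "tz": -130, "wx": 0, "wy": 0, "wz": 0, "gripper": 1}, {"tx": -36, "ty": -6, "tz": -165, "wx": 0, "wy": 0, "wz": 0.02, "gripper": 1}]}}

```text
time: 36.85
position: [0.5259, -0.2476, 0.1882]
tool_rot: [3.141, 0.038, -0.001]
ft_force: [1.0, 0.9, 0.3]
grip_width: 0.154
grip_force: 0.0
```

Request:
{"op": "jog_arm", "data": {"increments": [{"tx": -16, "ty": -3, "tz": -36, "wx": 0, "wy": 0, "wz": 0, "gripper": 1}, {"tx": -32, "ty": -6, "tz": -72, "wx": 0, "wy": 0, "wz": 0, "gripper": 1}, {"tx": -48, "ty": -9, "tz": -108, "wx": 0, "wy": 0, "wz": 0, "gripper": 1}, {"tx": -64, "ty": -12, "tz": -144, "wx": 0, "wy": 0, "wz": 0, "gripper": 1}, {"tx": -80, "ty": -15, "tz": -170, "wx": 0, "wy": 0, "wz": 0, "gripper": 1}]}}

```text
time: 37.27
position: [0.4457, -0.2352, 0.3594]
tool_rot: [-3.141, -0.037, -0.004]
ft_force: [0.4, 0.3, -0.7]
grip_width: 0.527
grip_force: 0.0
```

Request:
{"op": "jog_arm", "data": {"increments": [{"tx": 0, "ty": 0, "tz": 0, "wx": 0, "wy": 0, "wz": 0, "gripper": 1}, {"tx": 0, "ty": 0, "tz": 0, "wx": 0, "wy": 0, "wz": 0, "gripper": 1}, {"tx": 0, "ty": 0, "tz": 0, "wx": 0, "wy": 0, "wz": 0, "gripper": 1}, {"tx": 0, "ty": 0, "tz": 0, "wx": 0, "wy": 0, "wz": 0, "gripper": 1}, {"tx": 0, "ty": 0, "tz": 0, "wx": 0, "wy": 0, "wz": 0, "gripper": 1}]}}

```text
time: 37.68
position: [0.4462, -0.234, 0.3553]
tool_rot: [3.141, 0.039, -0.005]
ft_force: [-0.3, -0.1, 0.4]
grip_width: 0.904
grip_force: 0.0
```

```bash
python3 - <<'E'
from hand import *
s=ctrl.get_state(); print(s["time"],s["position"],s["joint_positions"]); w=vision.get_image("wrist"); cv2.imwrite("pics/w16.png",w["color"])
print(spot("wrist","pliers"),spot("wrist","scraper"),spot("wrist","coach_bolt"))
k=1700
im=rect(w,.33,.68,-.41,-.09,.012,k); np.save("r16.npy",im); hsv=cv2.cvtColor(im,cv2.COLOR_BGR2HSV); m=(hsv[...,0]>100)&(hsv[...,0]<130)&(hsv[...,1]>60)&(hsv[...,2]>40); m[:,180:]=0; m[:240]=0
for j in range(2):
    b=big(m,j); v,u=np.nonzero(b); print("blue",b.sum(),u.min(),u.max(),v.min(),v.max(),W((u.mean(),v.mean())))
for r in range(286,426,10):
    c=np.nonzero(m[r])[0]; 
    if len(c): 
        sp=np.nonzero(np.diff(c)>5)[0]; print(round(.68-r/k,4),[round(-.09-x/k,4) for x in ([c[0]]+[y for t in sp for y in (c[t],c[t+1])]+[c[-1]])])
o=(hsv[...,0]<16)&(hsv[...,1]>140)&(hsv[...,2]>60); o[:130]=0; b=big(o[:,150:400]); v,u=np.nonzero(b); u+=150; P=np.c_[.68-v/k,-.09-u/k]; print("scraper orange centroid",P.mean(0),P.min(0),P.max(0))
E
```

```text
37.6833 [ 0.4462 -0.234   0.3553] [-0.6401 -0.0991  1.0063  1.6046  0.0855  1.5929 -1.1804]
[([212.0, 131.0, 241.1, 223.0], 0.64)] [([138.7, 182.8, 184.5, 213.2], 0.61), ([273.0, 62.5, 311.7, 136.8], 0.58), ([213.4, 130.5, 238.5, 217.6], 0.44)] []
blue 1667 114 138 299 419 [ 0.4687 -0.1654]
blue 1598 59 86 294 413 [ 0.4725 -0.1312]
0.5059 [np.float64(-0.1335), np.float64(-0.14)]
0.5 [np.float64(-0.1318), np.float64(-0.1394), np.float64(-0.1624), np.float64(-0.17)]
0.4941 [np.float64(-0.1306), np.float64(-0.1382), np.float64(-0.1624), np.float64(-0.17)]
0.4882 [np.float64(-0.1294), np.float64(-0.1371), np.float64(-0.1629), np.float64(-0.17)]
0.4824 [np.float64(-0.1282), np.float64(-0.1359), np.float64(-0.1629), np.float64(-0.1706)]
0.4765 [np.float64(-0.1271), np.float64(-0.1341), np.float64(-0.1629), np.float64(-0.1706)]
0.4706 [np.float64(-0.1259), np.float64(-0.1329), np.float64(-0.1629), np.float64(-0.1706)]
0.4647 [np.float64(-0.1253), np.float64(-0.1324), np.float64(-0.1629), np.float64(-0.17)]
0.4588 [np.float64(-0.1247), np.float64(-0.1318), np.float64(-0.1624), np.float64(-0.17)]
0.4529 [np.float64(-0.1247), np.float64(-0.1324), np.float64(-0.1612), np.float64(-0.1694)]
0.4471 [np.float64(-0.1253), np.float64(-0.1324), np.float64(-0.16), np.float64(-0.1676)]
0.4412 [np.float64(-0.1253), np.float64(-0.1329), np.float64(-0.1582), np.float64(-0.1665)]
0.4353 [np.float64(-0.1571), np.float64(-0.1641)]
scraper orange centroid [ 0.5509 -0.2544] [ 0.5065 -0.28  ] [ 0.5918 -0.2253]
```

Request:
{"op": "jog_arm", "data": {"increments": [{"tx": 1, "ty": -17, "tz": 20, "wx": 0, "wy": 0, "wz": -0.12, "gripper": 1}, {"tx": 2, "ty": -34, "tz": 40, "wx": 0, "wy": 0, "wz": -0.24, "gripper": 1}, {"tx": 4, "ty": -52, "tz": 60, "wx": 0, "wy": 0, "wz": -0.36, "gripper": 1}, {"tx": 5, "ty": -70, "tz": 80, "wx": 0, "wy": 0, "wz": -0.48, "gripper": 1}, {"tx": 6, "ty": -87, "tz": 100, "wx": 0, "wy": 0, "wz": -0.6, "gripper": 1}]}}

```text
time: 38.3
position: [0.4502, -0.1464, 0.2558]
tool_rot: [-2.987, -0.974, 0.0]
ft_force: [0.8, 0.4, 0.1]
grip_width: 1.003
grip_force: 0.0
```

Request:
{"op": "jog_arm", "data": {"increments": [{"tx": 0, "ty": 0, "tz": 0, "wx": 0, "wy": 0, "wz": -0.12, "gripper": 1}, {"tx": 0, "ty": 0, "tz": 0, "wx": 0, "wy": 0, "wz": -0.24, "gripper": 1}, {"tx": 0, "ty": 0, "tz": 0, "wx": 0, "wy": 0, "wz": -0.36, "gripper": 1}, {"tx": 0, "ty": 0, "tz": 0, "wx": 0, "wy": 0, "wz": -0.48, "gripper": 1}, {"tx": 0, "ty": 0, "tz": 0, "wx": 0, "wy": 0, "wz": -0.6, "gripper": 1}]}}

```text
time: 38.72
position: [0.4502, -0.1474, 0.2566]
tool_rot: [2.566, 1.813, -0.001]
ft_force: [0.1, 0.3, -0.5]
grip_width: 0.998
grip_force: 0.0
```

Request:
{"op": "jog_arm", "data": {"increments": [{"tx": 0, "ty": 0, "tz": 0, "wx": 0, "wy": 0, "wz": -0.12, "gripper": 1}, {"tx": 0, "ty": 0, "tz": 0, "wx": 0, "wy": 0, "wz": -0.24, "gripper": 1}, {"tx": 0, "ty": 0, "tz": 0, "wx": 0, "wy": 0, "wz": -0.36, "gripper": 1}, {"tx": 0, "ty": 0, "tz": 0, "wx": 0, "wy": 0, "wz": -0.48, "gripper": 1}, {"tx": 0, "ty": 0, "tz": 0, "wx": 0, "wy": 0, "wz": -0.6, "gripper": 1}]}}

```text
time: 39.13
position: [0.4502, -0.1474, 0.2567]
tool_rot: [-1.915, -2.49, 0.001]
ft_force: [0.0, 0.9, -0.2]
grip_width: 0.999
grip_force: 0.0
```

Request:
{"op": "jog_arm", "data": {"increments": [{"tx": 0, "ty": 0, "tz": 0, "wx": 0, "wy": 0, "wz": -0.12, "gripper": 1}, {"tx": 0, "ty": 0, "tz": 0, "wx": 0, "wy": 0, "wz": -0.24, "gripper": 1}, {"tx": 0, "ty": 0, "tz": 0, "wx": 0, "wy": 0, "wz": -0.36, "gripper": 1}, {"tx": 0, "ty": 0, "tz": 0, "wx": 0, "wy": 0, "wz": -0.48, "gripper": 1}, {"tx": 0, "ty": 0, "tz": 0, "wx": 0, "wy": 0, "wz": -0.6, "gripper": 1}]}}

```text
time: 39.55
position: [0.4502, -0.1474, 0.2567]
tool_rot: [-1.094, -2.945, 0.0]
ft_force: [-0.5, 0.9, -0.0]
grip_width: 0.998
grip_force: 0.0
```

Request:
{"op": "jog_arm", "data": {"increments": [{"tx": 0, "ty": 0, "tz": 0, "wx": 0, "wy": 0, "wz": -0.12, "gripper": 1}, {"tx": 0, "ty": 0, "tz": 0, "wx": 0, "wy": 0, "wz": -0.24, "gripper": 1}, {"tx": 0, "ty": 0, "tz": 0, "wx": 0, "wy": 0, "wz": -0.36, "gripper": 1}, {"tx": 0, "ty": 0, "tz": 0, "wx": 0, "wy": 0, "wz": -0.48, "gripper": 1}, {"tx": 0, "ty": 0, "tz": 0, "wx": 0, "wy": 0, "wz": -0.6, "gripper": 1}]}}

```text
time: 39.97
position: [0.4502, -0.1474, 0.2568]
tool_rot: [-0.175, -3.136, 0.0]
ft_force: [-0.4, 1.3, -0.4]
grip_width: 1.001
grip_force: 0.0
```

Request:
{"op": "jog_arm", "data": {"increments": [{"tx": 0, "ty": 0, "tz": 20, "wx": 0, "wy": 0, "wz": 0, "gripper": 1}, {"tx": 0, "ty": 0, "tz": 40, "wx": 0, "wy": 0, "wz": 0, "gripper": 1}, {"tx": 0, "ty": 0, "tz": 50, "wx": 0, "wy": 0, "wz": 0, "gripper": 1}, {"tx": 0, "ty": 0, "tz": 50, "wx": 0, "wy": 0, "wz": 0, "gripper": 1}, {"tx": 0, "ty": 0, "tz": 50, "wx": 0, "wy": 0, "wz": 0, "gripper": 1}]}}

```text
time: 40.38
position: [0.4501, -0.1474, 0.2069]
tool_rot: [-0.184, -3.135, 0.001]
ft_force: [-0.5, -0.3, 0.6]
grip_width: 1.005
grip_force: 0.0
```

```bash
python3 - <<'E'
from hand import *
s=ctrl.get_state(); M=R.from_rotvec(s["tool_rot"]).as_matrix(); print(s["time"],s["position"],s["joint_positions"],np.degrees(np.arctan2(M[1,0],M[0,0])),M[:,2])
w=vision.get_image("wrist"); cv2.imwrite("pics/w17.png",w["color"])
im=rect(w,.33,.68,-.41,-.09,.012,k); hsv=cv2.cvtColor(im,cv2.COLOR_BGR2HSV); m=(hsv[...,0]>100)&(hsv[...,0]<130)&(hsv[...,1]>60)&(hsv[...,2]>40); m[:,180:]=0; m[:240]=0
for r in range(290,430,8):
    c=np.nonzero(m[r])[0]; 
    if len(c): 
        sp=np.nonzero(np.diff(c)>5)[0]; print(round(.68-r/k,4),[round(-.09-x/k,4) for x in ([c[0]]+[y for t in sp for y in (c[t],c[t+1])]+[c[-1]])])
E
```

```text
40.3833 [ 0.4501 -0.1474  0.2069] [-1.029  -0.2436  1.1614  1.923   0.231   1.3244  1.5174] 173.28271772458913 [-0.0008 -0.0007 -1.    ]
0.5047 [np.float64(-0.1318), np.float64(-0.1376)]
0.5 [np.float64(-0.1312), np.float64(-0.1388), np.float64(-0.1606), np.float64(-0.1694)]
0.4953 [np.float64(-0.13), np.float64(-0.1376), np.float64(-0.16), np.float64(-0.1688)]
0.4906 [np.float64(-0.1294), np.float64(-0.1371), np.float64(-0.1606), np.float64(-0.1688)]
0.4859 [np.float64(-0.1282), np.float64(-0.1359), np.float64(-0.1606), np.float64(-0.1688)]
0.4812 [np.float64(-0.1271), np.float64(-0.1347), np.float64(-0.1606), np.float64(-0.1688)]
0.4765 [np.float64(-0.1612), np.float64(-0.1694)]
0.4718 [np.float64(-0.1312), np.float64(-0.1324), np.float64(-0.1612), np.float64(-0.1688)]
0.4671 [np.float64(-0.1235), np.float64(-0.1324), np.float64(-0.1606), np.float64(-0.1694)]
0.4624 [np.float64(-0.1229), np.float64(-0.1318), np.float64(-0.1606), np.float64(-0.1694)]
0.4576 [np.float64(-0.1229), np.float64(-0.1312), np.float64(-0.16), np.float64(-0.1688)]
0.4529 [np.float64(-0.1229), np.float64(-0.1312), np.float64(-0.1594), np.float64(-0.1682)]
0.4482 [np.float64(-0.1229), np.float64(-0.1312), np.float64(-0.1588), np.float64(-0.1676)]
0.4435 [np.float64(-0.1229), np.float64(-0.1318), np.float64(-0.1571), np.float64(-0.1665)]
0.4388 [np.float64(-0.1235), np.float64(-0.1318), np.float64(-0.1559), np.float64(-0.1647)]
0.4341 [np.float64(-0.1547), np.float64(-0.1635)]
```

Request:
{"op": "jog_arm", "data": {"increments": [{"tx": 2, "ty": 0.5, "tz": 36, "wx": 0, "wy": 0, "wz": -0.017, "gripper": 0.68}, {"tx": 4, "ty": 1, "tz": 72, "wx": 0, "wy": 0, "wz": -0.017, "gripper": 0.68}, {"tx": 6.2, "ty": 1, "tz": 108, "wx": 0, "wy": 0, "wz": -0.017, "gripper": 0.68}, {"tx": 6.2, "ty": 1, "tz": 144, "wx": 0, "wy": 0, "wz": -0.017, "gripper": 0.68}, {"tx": 6.2, "ty": 1, "tz": 170, "wx": 0, "wy": 0, "wz": -0.017, "gripper": 0.68}]}}

```text
time: 40.85
position: [0.4441, -0.1455, 0.0348]
tool_rot: [-0.155, -3.136, 0.002]
ft_force: [-0.1, 1.3, 0.1]
grip_width: 0.722
grip_force: 0.0
```

Request:
{"op": "jog_arm", "data": {"increments": [{"tx": 0, "ty": 0, "tz": 0, "wx": 0, "wy": 0, "wz": 0, "gripper": 0.68}, {"tx": 0, "ty": 0, "tz": 0, "wx": 0, "wy": 0, "wz": 0, "gripper": 0.68}, {"tx": 0, "ty": 0, "tz": 0, "wx": 0, "wy": 0, "wz": 0, "gripper": 0.68}, {"tx": 0, "ty": 0, "tz": 0, "wx": 0, "wy": 0, "wz": 0, "gripper": 0.68}, {"tx": 0, "ty": 0, "tz": 0, "wx": 0, "wy": 0, "wz": 0, "gripper": 0.68}]}}

```text
time: 41.27
position: [0.4463, -0.1452, 0.039]
tool_rot: [0.155, 3.133, 0.003]
ft_force: [0.2, 0.4, -1.5]
grip_width: 0.678
grip_force: 0.0
```

```bash
python3 - <<'E'
from hand import *
s=ctrl.get_state(); M=R.from_rotvec(s["tool_rot"]).as_matrix(); print(s["time"],s["position"],s["joint_positions"],np.degrees(np.arctan2(M[1,0],M[0,0])),M[:,2],s["grip_width"])
E
```

```text
41.2667 [ 0.4463 -0.1452  0.039 ] [-0.812   0.2282  1.1736  2.1214 -0.2648  0.9438  1.9809] 174.32666910197162 [ 0.0047  0.0019 -1.    ] 0.6782790580964987
```

Request:
{"op": "jog_arm", "data": {"increments": [{"tx": 2, "ty": 0, "tz": 10, "wx": 0, "wy": 0, "wz": 0, "gripper": 0.68}, {"tx": 2, "ty": 0, "tz": 20, "wx": 0, "wy": 0, "wz": 0, "gripper": 0.68}, {"tx": 2, "ty": 0, "tz": 28, "wx": 0, "wy": 0, "wz": 0, "gripper": 0.68}, {"tx": 2, "ty": 0, "tz": 31, "wx": 0, "wy": 0, "wz": 0, "gripper": 0.68}, {"tx": 2, "ty": 0, "tz": 31, "wx": 0, "wy": 0, "wz": 0, "gripper": 0.68}]}}

```text
time: 41.68
position: [0.4416, -0.1452, 0.0052]
tool_rot: [-0.157, -3.136, -0.0]
ft_force: [0.1, -0.6, 0.2]
grip_width: 0.678
grip_force: 0.0
```

Request:
{"op": "jog_arm", "data": {"increments": [{"tx": 0, "ty": 0, "tz": 0, "wx": 0, "wy": 0, "wz": 0, "gripper": 0.68}, {"tx": 0, "ty": 0, "tz": 0, "wx": 0, "wy": 0, "wz": 0, "gripper": 0.68}, {"tx": 0, "ty": 0, "tz": 0, "wx": 0, "wy": 0, "wz": 0, "gripper": 0}, {"tx": 0, "ty": 0, "tz": 0, "wx": 0, "wy": 0, "wz": 0, "gripper": 0}, {"tx": 0, "ty": 0, "tz": 0, "wx": 0, "wy": 0, "wz": 0, "gripper": 0}], "grip_force": 40}}

```text
time: 42.1
position: [0.4426, -0.145, 0.0061]
tool_rot: [0.157, 3.137, 0.001]
ft_force: [0.3, 0.7, 0.9]
grip_width: 0.538
grip_force: 16.9
```

Request:
{"op": "jog_arm", "data": {"increments": [{"tx": 0, "ty": 0, "tz": 0, "wx": 0, "wy": 0, "wz": 0, "gripper": 0}, {"tx": 0, "ty": 0, "tz": 0, "wx": 0, "wy": 0, "wz": 0, "gripper": 0}, {"tx": 0, "ty": 0, "tz": 0, "wx": 0, "wy": 0, "wz": 0, "gripper": 0}, {"tx": 0, "ty": 0, "tz": 0, "wx": 0, "wy": 0, "wz": 0, "gripper": 0}, {"tx": 0, "ty": 0, "tz": 0, "wx": 0, "wy": 0, "wz": 0, "gripper": 0}]}}

```text
time: 42.52
position: [0.4426, -0.145, 0.006]
tool_rot: [0.156, 3.137, 0.001]
ft_force: [1.0, 2.0, 1.2]
grip_width: 0.511
grip_force: 38.8
```

Request:
{"op": "jog_arm", "data": {"increments": [{"tx": 0, "ty": 0, "tz": -15, "wx": 0, "wy": 0, "wz": 0, "gripper": 0}, {"tx": 0, "ty": 0, "tz": -40, "wx": 0, "wy": 0, "wz": 0, "gripper": 0}, {"tx": 0, "ty": 0, "tz": -70, "wx": 0, "wy": 0, "wz": 0, "gripper": 0}, {"tx": 0, "ty": 0, "tz": -105, "wx": 0, "wy": 0, "wz": 0, "gripper": 0}, {"tx": 0, "ty": 0, "tz": -140, "wx": 0, "wy": 0, "wz": 0, "gripper": 0}]}}

```text
time: 42.93
position: [0.4407, -0.1467, 0.1461]
tool_rot: [-0.16, -3.135, 0.003]
ft_force: [1.8, 2.1, -1.6]
grip_width: 0.511
grip_force: 38.4
```

Request:
{"op": "jog_arm", "data": {"increments": [{"tx": -22, "ty": -31, "tz": 0, "wx": 0, "wy": 0, "wz": 0.02, "gripper": 0}, {"tx": -45, "ty": -62, "tz": 0, "wx": 0, "wy": 0, "wz": 0.1, "gripper": 0}, {"tx": -67, "ty": -93, "tz": 0, "wx": 0, "wy": 0, "wz": 0.2, "gripper": 0}, {"tx": -90, "ty": -124, "tz": 0, "wx": 0, "wy": 0, "wz": 0.3, "gripper": 0}, {"tx": -112, "ty": -155, "tz": 0, "wx": 0, "wy": 0, "wz": 0.4, "gripper": 0}]}}

```text
time: 43.35
position: [0.5378, -0.3093, 0.1447]
tool_rot: [-0.781, -3.042, -0.003]
ft_force: [-0.1, -0.3, 0.3]
grip_width: 0.514
grip_force: 38.4
```

Request:
{"op": "jog_arm", "data": {"increments": [{"tx": 0, "ty": 0, "tz": 0, "wx": 0, "wy": 0, "wz": 0.12, "gripper": 0}, {"tx": 0, "ty": 0, "tz": 0, "wx": 0, "wy": 0, "wz": 0.24, "gripper": 0}, {"tx": 0, "ty": 0, "tz": 0, "wx": 0, "wy": 0, "wz": 0.36, "gripper": 0}, {"tx": 0, "ty": 0, "tz": 0, "wx": 0, "wy": 0, "wz": 0.48, "gripper": 0}, {"tx": 0, "ty": 0, "tz": 0, "wx": 0, "wy": 0, "wz": 0.6, "gripper": 0}]}}

```text
time: 43.77
position: [0.5358, -0.3093, 0.1447]
tool_rot: [-1.65, -2.671, 0.003]
ft_force: [-0.3, -0.5, -2.9]
grip_width: 0.517
grip_force: 38.4
```

Request:
{"op": "jog_arm", "data": {"increments": [{"tx": 0, "ty": 0, "tz": 0, "wx": 0, "wy": 0, "wz": 0.12, "gripper": 0}, {"tx": 0, "ty": 0, "tz": 0, "wx": 0, "wy": 0, "wz": 0.24, "gripper": 0}, {"tx": 0, "ty": 0, "tz": 0, "wx": 0, "wy": 0, "wz": 0.36, "gripper": 0}, {"tx": 0, "ty": 0, "tz": 0, "wx": 0, "wy": 0, "wz": 0.48, "gripper": 0}, {"tx": 0, "ty": 0, "tz": 0, "wx": 0, "wy": 0, "wz": 0.6, "gripper": 0}]}}

```text
time: 44.18
position: [0.5361, -0.3088, 0.1449]
tool_rot: [-2.366, -2.065, 0.003]
ft_force: [-0.1, -0.6, -1.9]
grip_width: 0.515
grip_force: 38.4
```

Request:
{"op": "jog_arm", "data": {"increments": [{"tx": 0, "ty": 0, "tz": 0, "wx": 0, "wy": 0, "wz": 0.12, "gripper": 0}, {"tx": 0, "ty": 0, "tz": 0, "wx": 0, "wy": 0, "wz": 0.24, "gripper": 0}, {"tx": 0, "ty": 0, "tz": 0, "wx": 0, "wy": 0, "wz": 0.36, "gripper": 0}, {"tx": 0, "ty": 0, "tz": 0, "wx": 0, "wy": 0, "wz": 0.48, "gripper": 0}, {"tx": 0, "ty": 0, "tz": 0, "wx": 0, "wy": 0, "wz": 0.6, "gripper": 0}]}}

```text
time: 44.6
position: [0.5361, -0.3088, 0.1449]
tool_rot: [-2.871, -1.274, 0.003]
ft_force: [-0.5, -0.2, -2.7]
grip_width: 0.513
grip_force: 38.4
```

Request:
{"op": "jog_arm", "data": {"increments": [{"tx": 0, "ty": 0, "tz": 0, "wx": 0, "wy": 0, "wz": 0.12, "gripper": 0}, {"tx": 0, "ty": 0, "tz": 0, "wx": 0, "wy": 0, "wz": 0.24, "gripper": 0}, {"tx": 0, "ty": 0, "tz": 0, "wx": 0, "wy": 0, "wz": 0.36, "gripper": 0}, {"tx": 0, "ty": 0, "tz": 0, "wx": 0, "wy": 0, "wz": 0.48, "gripper": 0}, {"tx": 0, "ty": 0, "tz": 0, "wx": 0, "wy": 0, "wz": 0.6, "gripper": 0}]}}

```text
time: 45.02
position: [0.536, -0.3088, 0.1449]
tool_rot: [-3.12, -0.369, 0.004]
ft_force: [0.3, -0.2, -1.9]
grip_width: 0.514
grip_force: 38.4
```

Request:
{"op": "jog_arm", "data": {"increments": [{"tx": 0, "ty": 0, "tz": 0, "wx": 0, "wy": 0, "wz": 0.1, "gripper": 0}, {"tx": 0, "ty": 0, "tz": 0, "wx": 0, "wy": 0, "wz": 0.2, "gripper": 0}, {"tx": 0, "ty": 0, "tz": 0, "wx": 0, "wy": 0, "wz": 0.2, "gripper": 0}, {"tx": 0, "ty": 0, "tz": 0, "wx": 0, "wy": 0, "wz": 0.2, "gripper": 0}, {"tx": 0, "ty": 0, "tz": 0, "wx": 0, "wy": 0, "wz": 0.2, "gripper": 0}]}}

```text
time: 45.43
position: [0.5366, -0.3087, 0.1454]
tool_rot: [-3.141, -0.069, 0.001]
ft_force: [0.5, -1.1, -2.6]
grip_width: 0.515
grip_force: 38.4
```

```bash
python3 - <<'E'
from hand import *
w=vision.get_image("wrist"); d,s=tim(w); M=R.from_rotvec(s["tool_rot"]).as_matrix(); print(s["time"],s["position"],s["joint_positions"],np.degrees(np.arctan2(M[1,0],M[0,0])),M[:,2],s["grip_width"],s["grip_force"])
cv2.imwrite("pics/w18.png",w["color"]); print(spot("wrist","pliers"))
kk=2000; im=rectt(d,0,.12,.04,-.003,kk); hsv=cv2.cvtColor(im,cv2.COLOR_BGR2HSV); m=(hsv[...,0]>100)&(hsv[...,0]<130)&(hsv[...,1]>60)
for x in range(118,0,-4):
    r=int((120-x)*2); c=np.nonzero(m[r])[0]; print(x,len(c) and (c.min()/2-40,c.max()/2-40),im[r,20:142:5].mean(1).astype(int))
E
```

```text
45.4833 [ 0.5367 -0.3087  0.1456] [-0.4193  0.5775  1.2287  1.6619 -0.5609  1.3098 -0.6165] 2.4937664895400893 [-0.0007  0.0001 -1.    ] 0.5172866370078572 38.385257839690894
[]
118 0 [237 237 237 237 237 237 235 236 234 231 229 230 229 226 226 227 227 230
 231 230 234 238 238 238 237]
114 0 [237 238 238 238 238 238 237 238 238 237 235 233 231 230 230 230 231 230
 231 233 234 236 238 238 238]
110 0 [237 238 238 239 238 239 238 239 239 238 238 236 235 234 234 234 234 235
 234 236 237 238 238 238 238]
106 0 [238 238 238 239 239 239 239 239 238 238 238 237 237 237 238 238 237 237
 238 239 239 239 238 238 239]
102 0 [238 238 238 238 238 238 239 239 238 239 237 238 238 238 236 235 235 235
 239 239 239 239 239 228 153]
98 0 [64 64 66 65 67 67 64 65 65 67 66 66 66 64 63 64 61 56 60 59 58 54 48 47
 53]
94 0 [ 60  60  61  63  60  62  61  62  63  62  60 226  74 206 115  59  53  52
  51  55  48  45  44  44  50]
90 0 [ 56  57  57  58  58  58  57  58  58  57 103 222  73 228 222 107  91 111
  88  88  43  40  41  39  46]
86 0 [ 52  54  53  54  52  55  53  56  56  55 218 239  82 206 211 100  88  86

[... 1714 characters left out ...]
5 122  98 100
  99 151  78  78 157  47  92]
18 0 [ 35  33  33  34  32  40  99  97  87  28  33 149 166  74  73 101  66  88
  87  86  77  94 152  47  95]
14 (np.float64(-20.0), np.float64(20.5)) [ 23  21  25  26  34  85  99 101  49  38  36 148 164  83  82 103  41  80
  83  86  58 121 151  43  80]
10 (np.float64(-21.0), np.float64(21.0)) [ 20  20  24  25  47  54  54  53  46  37  37 148 169 169 168 108  44  57
  62  63  59  72  37  36  36]
6 (np.float64(-21.5), np.float64(22.5)) [ 19  24  24  25  50  53  54  51  42  39  38 100 134 135 133 107  40  54
  61  61  59  44  34  36  34]
2 (np.float64(-21.5), np.float64(22.5)) [22 23 26 26 52 53 53 51 38 38 37 36 37 38 39 40 40 51 59 60 60 45 34 36
 36]
```

Request:
{"op": "jog_arm", "data": {"increments": [{"tx": 5, "ty": 10, "tz": 20, "wx": 0, "wy": 0, "wz": 0, "gripper": 0}, {"tx": 10.9, "ty": 20.7, "tz": 45, "wx": 0, "wy": 0, "wz": 0, "gripper": 0}, {"tx": 10.9, "ty": 20.7, "tz": 70, "wx": 0, "wy": 0, "wz": 0, "gripper": 0}, {"tx": 10.9, "ty": 20.7, "tz": 90, "wx": 0, "wy": 0, "wz": 0, "gripper": 0}, {"tx": 10.9, "ty": 20.7, "tz": 100, "wx": 0, "wy": 0, "wz": 0, "gripper": 0}]}}

```text
time: 45.95
position: [0.5474, -0.328, 0.0429]
tool_rot: [-3.139, -0.067, 0.006]
ft_force: [0.5, 0.0, -2.7]
grip_width: 0.516
grip_force: 38.4
```

Request:
{"op": "jog_arm", "data": {"increments": [{"tx": 0, "ty": 0, "tz": 5, "wx": 0, "wy": 0, "wz": 0, "gripper": 0}, {"tx": 0, "ty": 0, "tz": 5, "wx": 0, "wy": 0, "wz": 0, "gripper": 0}, {"tx": 0, "ty": 0, "tz": 5, "wx": 0, "wy": 0, "wz": 0, "gripper": 0}, {"tx": 0, "ty": 0, "tz": 5, "wx": 0, "wy": 0, "wz": 0, "gripper": 0}, {"tx": 0, "ty": 0, "tz": 5, "wx": 0, "wy": 0, "wz": 0, "gripper": 0}]}}

```text
time: 46.37
position: [0.5496, -0.3294, 0.0423]
tool_rot: [3.14, 0.066, 0.003]
ft_force: [-0.0, -0.0, -2.0]
grip_width: 0.515
grip_force: 38.4
```

```bash
python3 - <<'E'
from hand import *
w=vision.get_image("wrist"); d,s=tim(w); M=R.from_rotvec(s["tool_rot"]).as_matrix(); print(s["time"],s["position"],s["joint_positions"],np.degrees(np.arctan2(M[1,0],M[0,0])),M[:,2],s["grip_width"],s["ft_force"])
cv2.imwrite("pics/w19.png",w["color"])
# foam plane
kk=2000; zt=s["position"][2]
im=rectt(d,0,.12,.03,zt-.024,kk).mean(2); print("foam-plane, y -30..30 step 1.5")
for x in (104,102,101,100,99,98,97,96,95,94,93,92,90,86,80,70,60,50,40,34,30,26,22): print(x,im[int((120-x)*2),0:120:3].astype(int))
im=rectt(d,0,.12,.03,-.006,kk).mean(2); print("jawtop-plane")
for x in (100,98,97,96,95,94,93,92,91,90,86,70,50): print(x,im[int((120-x)*2),30:90:2].astype(int))
E
```

```text
46.4167 [ 0.5495 -0.3293  0.0421] [-0.2927  0.7072  1.097   1.6984 -0.6803  1.1678 -0.5382] 2.4055528592022024 [ 0.0018 -0.0006 -1.    ] 0.5134402211871063 [ 0.1116  0.0872 -1.6434]
foam-plane, y -30..30 step 1.5
104 [60 63 61 60 62 61 62 63 64 62 62 64 62 62 63 62 62 63 63 62 63 63 60 61
 61 63 62 60 61 60 60 58 58 58 57 58 55 56 56 55]
102 [58 58 59 58 58 60 59 61 60 60 60 61 61 61 62 60 60 60 61 61 61 60 59 60
 60 59 60 59 59 57 57 56 57 56 55 55 54 53 54 52]
101 [57 57 58 58 59 58 59 59 60 60 59 59 59 59 61 59 60 61 60 60 60 60 60 60
 58 57 59 59 57 58 57 55 54 54 55 54 52 49 47 47]
100 [58 56 58 57 57 57 58 58 58 60 59 59 60 58 60 59 59 59 58 59 58 58 65 57
 57 58 58 58 56 56 55 55 54 53 52 53 53 45 44 42]
99 [ 56  56  55  55  57  57  57  58  58  58  57  58  58  59  59  59  58  59
  66  81  54  68 144  89  51  54  56  57  56  55  55  54  52  54  54  53
  46  44  43  42]
98 [ 53  54  54  55  57  55  54  55  57  58  56  57  56  57  59  57  57  63
 141 180  61  92 204 172  61  53  57  56  55  54  54  53  52  54  51  49
  43  43  43  42]
97 [ 53  53  53  54  54  54  56  55  55  57  
[... 3655 characters left out ...]
 225 200 106  98 182
 216 219 185  99  87  88 140 166 118  54  51  50]
91 [ 51  52  52  55  87 148 179 179 179 178 177 188 216 224 194 107 101 189
 224 227 210 113  89  90 144 173 126  54  48  45]
90 [ 51  51  50  55  94 164 180 178 179 179 176 199 219 221 190 105 101 197
 232 230 222 140  89  89 141 173 128  51  46  41]
86 [ 48  48  47  52 108 175 181 181 181 178 211 233 237 241 224 118  93 173
 212 215 212 206 136  87  85  84  65  40  37  36]
70 [ 32  30  31  40  73  78  88 116 123 122 121 121 119 121 121  91  82  97
 104 102 104 106 109 114 113  96  63  33  29  31]
50 [ 25  27  24  37  68  76  85  93  99 104  99  99 103 103 100  84  82 104
 108 105 104 102 100 101 101 102  76  32  25  28]
```

Request:
{"op": "jog_arm", "data": {"increments": [{"tx": -0.7, "ty": -0.3, "tz": 4, "wx": 0, "wy": 0, "wz": 0, "gripper": 0}, {"tx": -0.7, "ty": -0.3, "tz": 8, "wx": 0, "wy": 0, "wz": 0, "gripper": 0}, {"tx": -0.7, "ty": -0.3, "tz": 10, "wx": 0, "wy": 0, "wz": 0, "gripper": 0}, {"tx": -0.7, "ty": -0.3, "tz": 12, "wx": 0, "wy": 0, "wz": 0, "gripper": 0}, {"tx": -0.7, "ty": -0.3, "tz": 12, "wx": 0, "wy": 0, "wz": 0, "gripper": 0}]}}

```text
time: 46.83
position: [0.5478, -0.3283, 0.0282]
tool_rot: [-3.14, -0.066, 0.001]
ft_force: [-0.4, -0.4, -2.2]
grip_width: 0.511
grip_force: 38.4
```

Request:
{"op": "jog_arm", "data": {"increments": [{"tx": 0, "ty": 0, "tz": 1, "wx": 0, "wy": 0, "wz": 0, "gripper": 0}, {"tx": 0, "ty": 0, "tz": 2, "wx": 0, "wy": 0, "wz": 0, "gripper": 0}, {"tx": 0, "ty": 0, "tz": 3, "wx": 0, "wy": 0, "wz": 0, "gripper": 0}, {"tx": 0, "ty": 0, "tz": 4.5, "wx": 0, "wy": 0, "wz": 0, "gripper": 0}, {"tx": 0, "ty": 0, "tz": 4.5, "wx": 0, "wy": 0, "wz": 0, "gripper": 0}]}}

```text
time: 47.25
position: [0.5484, -0.3284, 0.0246]
tool_rot: [-3.14, -0.066, -0.001]
ft_force: [-0.3, 2.2, 0.0]
grip_width: 0.512
grip_force: 39.9
```

Request:
{"op": "jog_arm", "data": {"increments": [{"tx": 0, "ty": 0, "tz": 0, "wx": 0, "wy": 0, "wz": 0, "gripper": 0.7}, {"tx": 0, "ty": 0, "tz": 0, "wx": 0, "wy": 0, "wz": 0, "gripper": 0.7}, {"tx": 0, "ty": 0, "tz": 0, "wx": 0, "wy": 0, "wz": 0, "gripper": 0.7}, {"tx": 0, "ty": 0, "tz": -10, "wx": 0, "wy": 0, "wz": 0, "gripper": 0.7}, {"tx": -10, "ty": 0, "tz": -30, "wx": 0, "wy": 0, "wz": 0, "gripper": 0.3}]}}

```text
time: 47.67
position: [0.5387, -0.3276, 0.0532]
tool_rot: [-3.14, -0.069, 0.003]
ft_force: [0.1, -0.3, 0.2]
grip_width: 0.66
grip_force: 0.0
```

Request:
{"op": "jog_arm", "data": {"increments": [{"tx": -8, "ty": 0, "tz": 0, "wx": 0, "wy": 0, "wz": 0, "gripper": 0.3}, {"tx": -8, "ty": 0, "tz": 0, "wx": 0, "wy": 0, "wz": 0, "gripper": 0.3}, {"tx": -8, "ty": 0, "tz": 0, "wx": 0, "wy": 0, "wz": 0, "gripper": 0.3}, {"tx": -8, "ty": 0, "tz": 0, "wx": 0, "wy": 0, "wz": 0, "gripper": 0.3}, {"tx": -8, "ty": 0, "tz": 0, "wx": 0, "wy": 0, "wz": 0, "gripper": 0.3}]}}

```text
time: 48.08
position: [0.5304, -0.3288, 0.0538]
tool_rot: [-3.14, -0.067, 0.001]
ft_force: [-0.8, -0.9, 0.1]
grip_width: 0.352
grip_force: 0.0
```

```bash
python3 - <<'E'
from hand import *
w=vision.get_image("wrist"); d,s=tim(w); M=R.from_rotvec(s["tool_rot"]).as_matrix(); print(s["time"],s["position"],s["joint_positions"],s["grip_width"],s["ft_force"])
cv2.imwrite("pics/w20.png",w["color"]); zt=s["position"][2]; kk=2000
im=rectt(d,0.01,.13,.03,zt-.029,kk); print("pliers top plane"); hsv=cv2.cvtColor(im,cv2.COLOR_BGR2HSV);m=(hsv[...,0]>100)&(hsv[...,0]<130)&(hsv[...,1]>60); g=im.mean(2)
for x in (118,116,115,114,113,112,111,110,106,90,70,50,40,34,30,26,22,18,14): r=int((130-x)*2);c=np.nonzero(m[r])[0]; print(x,len(c) and (c.min()/2-30,c.max()/2-30),g[r,30:90:3].astype(int))
E
```

```text
48.1333 [ 0.5303 -0.3289  0.0538] [-0.315   0.6691  1.1252  1.7318 -0.6529  1.1713 -0.5299] 0.3284336643067319 [-0.6102 -0.3704 -0.4545]
pliers top plane
118 0 [59 58 59 58 59 60 58 57 59 58 58 57 59 57 58 57 57 58 57 57]
116 0 [56 56 58 56 57 57 56 56 57 57 57 57 57 56 56 55 57 57 56 56]
115 0 [55 55 54 55 54 56 55 55 54 54 55 54 55 55 55 54 55 54 55 52]
114 0 [53 51 48 49 49 48 49 49 48 49 47 50 52 49 49 48 48 48 48 48]
113 0 [ 53  52  51  63  78  78  76  72  72  72  71  78 113  72  72  71  71  73
  71  60]
112 0 [ 52  52  70 119 161 161 160 159 158 158 136 155 188 155 156 159 157 157
 157 115]
111 0 [ 51  50  72 125 170 171 171 170 172 203 128 166 197 174 158 168 169 169
 168 125]
110 0 [ 50  50  72 129 171 170 170 170 190 214 132 168 200 187 160 168 168 169
 168 125]
106 0 [ 49  46  74 160 172 171 172 172 209 207 163 176 219 214 164 145 168 169
 168 129]
90 0 [ 44  43  76 173 176 222 233 225 221 217 178 182 227 223 222 220 206 139
 135  62]
70 0 [ 28  28  64  79 103 111 114 114 113 112  92  98 122 118 112 107 108 108
  83  57]
50 0 [ 24  25  54  75  85 117 111 107 106 112 114 118 116 114 109 104 100  83
  75  55]
40 0 [42 86 99 98 92 81 73 71 72 72 72 71 72 74 72 75 90 95 99 92]
34 0 [97 98 98 95 75 71 71 71 73 71 72 71 71 71 73 72 72 74 84 85]
30 (np.float64(-20.0), np.float64(21.5)) [65 68 67 52 60 72 71 71 71 72 73 72 71 72 72 73 72 58 52 63]
26 (np.float64(-20.5), np.float64(22.0)) [50 50 50 48 65 71 70 71 72 71 70 71 70 70 71 71 71 65 49 54]
22 (np.float64(-21.5), np.float64(23.0)) [51 49 47 52 69 70 45 21 20 22 23 22 22 20 24 53 72 70 53 52]
18 (np.float64(-22.0), np.float64(23.5)) [49 48 47 65 72 69 44 23 21 22 23 24 23 22 22 53 72 72 64 50]
14 (np.float64(-23.0), np.float64(24.0)) [51 46 50 70 69 69 41 21 20 20 21 21 22 21 21 51 72 71 70 52]
```

Request:
{"op": "jog_arm", "data": {"increments": [{"tx": 0, "ty": 0.5, "tz": 7, "wx": 0, "wy": 0, "wz": 0, "gripper": 0.3}, {"tx": 0, "ty": 0.5, "tz": 14, "wx": 0, "wy": 0, "wz": 0, "gripper": 0.3}, {"tx": 0, "ty": 0.5, "tz": 19, "wx": 0, "wy": 0, "wz": 0, "gripper": 0.3}, {"tx": 0, "ty": 0.5, "tz": 21, "wx": 0, "wy": 0, "wz": 0, "gripper": 0.3}, {"tx": 0, "ty": 0.5, "tz": 21, "wx": 0, "wy": 0, "wz": 0, "gripper": 0.3}]}}

```text
time: 48.55
position: [0.5296, -0.3296, 0.0323]
tool_rot: [-3.14, -0.065, 0.002]
ft_force: [0.2, 0.2, 0.2]
grip_width: 0.304
grip_force: 0.0
```

Request:
{"op": "jog_arm", "data": {"increments": [{"tx": 0, "ty": 0, "tz": 1, "wx": 0, "wy": 0, "wz": 0, "gripper": 0.3}, {"tx": 0, "ty": 0, "tz": 2, "wx": 0, "wy": 0, "wz": 0, "gripper": 0.3}, {"tx": 0, "ty": 0, "tz": 3, "wx": 0, "wy": 0, "wz": 0, "gripper": 0.3}, {"tx": 0, "ty": 0, "tz": 4, "wx": 0, "wy": 0, "wz": 0, "gripper": 0.3}, {"tx": 0, "ty": 0, "tz": 4, "wx": 0, "wy": 0, "wz": 0, "gripper": 0.3}]}}

```text
time: 48.97
position: [0.5303, -0.3301, 0.0296]
tool_rot: [3.141, 0.065, 0.001]
ft_force: [0.3, -0.2, 1.4]
grip_width: 0.298
grip_force: 0.5
```

Request:
{"op": "jog_arm", "data": {"increments": [{"tx": 0, "ty": 0, "tz": 1, "wx": 0, "wy": 0, "wz": 0, "gripper": 0.3}, {"tx": 0, "ty": 0, "tz": 2, "wx": 0, "wy": 0, "wz": 0, "gripper": 0.3}, {"tx": 0, "ty": 0, "tz": 3, "wx": 0, "wy": 0, "wz": 0, "gripper": 0.3}, {"tx": 0, "ty": 0, "tz": 4, "wx": 0, "wy": 0, "wz": 0, "gripper": 0.3}, {"tx": 0, "ty": 0, "tz": 4, "wx": 0, "wy": 0, "wz": 0, "gripper": 0.3}]}}

```text
time: 49.38
position: [0.5301, -0.3297, 0.0261]
tool_rot: [-3.14, -0.066, -0.0]
ft_force: [-1.7, 1.7, 6.7]
grip_width: 0.301
grip_force: 3.6
```

Request:
{"op": "jog_arm", "data": {"increments": [{"tx": 0, "ty": 0, "tz": 1, "wx": 0, "wy": 0, "wz": 0, "gripper": 0.3}, {"tx": 0, "ty": 0, "tz": 2, "wx": 0, "wy": 0, "wz": 0, "gripper": 0.3}, {"tx": 0, "ty": 0, "tz": 2.5, "wx": 0, "wy": 0, "wz": 0, "gripper": 0.3}, {"tx": 0, "ty": 0, "tz": 2.5, "wx": 0, "wy": 0, "wz": 0, "gripper": 0.3}, {"tx": 0, "ty": 0, "tz": 2.5, "wx": 0, "wy": 0, "wz": 0, "gripper": 0.3}]}}

```text
time: 49.8
position: [0.5302, -0.3297, 0.0259]
tool_rot: [-3.138, -0.066, -0.001]
ft_force: [-6.2, 5.9, 22.1]
grip_width: 0.299
grip_force: 11.1
```

Request:
{"op": "jog_arm", "data": {"increments": [{"tx": 0, "ty": 0, "tz": -10, "wx": 0, "wy": 0, "wz": 0, "gripper": 0.3}, {"tx": 0, "ty": 0, "tz": -40, "wx": 0, "wy": 0, "wz": 0, "gripper": 0.3}, {"tx": -20, "ty": 0, "tz": -80, "wx": 0, "wy": 0, "wz": 0, "gripper": 0.3}, {"tx": -40, "ty": -20, "tz": -120, "wx": 0, "wy": 0, "wz": 0, "gripper": 0.3}, {"tx": -60, "ty": -40, "tz": -155, "wx": 0, "wy": 0, "wz": 0, "gripper": 0.3}]}}

```text
time: 50.22
position: [0.4734, -0.2995, 0.1682]
tool_rot: [3.138, 0.062, -0.004]
ft_force: [0.9, 2.5, 2.1]
grip_width: 0.294
grip_force: 0.0
```

Request:
{"op": "jog_arm", "data": {"increments": [{"tx": -10, "ty": -20, "tz": -35, "wx": 0, "wy": 0, "wz": 0, "gripper": 0.3}, {"tx": -20, "ty": -40, "tz": -70, "wx": 0, "wy": 0, "wz": 0, "gripper": 0.3}, {"tx": -20, "ty": -40, "tz": -80, "wx": 0, "wy": 0, "wz": 0, "gripper": 0.3}, {"tx": -20, "ty": -40, "tz": -80, "wx": 0, "wy": 0, "wz": 0, "gripper": 0.3}, {"tx": -20, "ty": -40, "tz": -80, "wx": 0, "wy": 0, "wz": 0, "gripper": 0.3}]}}

```text
time: 50.63
position: [0.4536, -0.2584, 0.2474]
tool_rot: [-3.139, -0.068, -0.003]
ft_force: [-0.0, -0.4, -0.4]
grip_width: 0.296
grip_force: 0.0
```

```bash
python3 - <<'E'
from hand import *
s=ctrl.get_state(); M=R.from_rotvec(s["tool_rot"]).as_matrix(); print(s["time"],s["position"],s["ft_force"])
w=vision.get_image("wrist"); cv2.imwrite("pics/w21.png",w["color"])
for t in ["pliers","scraper","coach_bolt","marker_black"]: print(t,spot("wrist",t))
ax=np.array([-.0431,.9991]); ay=np.array([-.9991,-.0431])
c=np.array([.5613,-.2693]); k=1700
def ext(z,cond,box):
    im=rect(w,.42,.68,-.41,-.15,z,k); hsv=cv2.cvtColor(im,cv2.COLOR_BGR2HSV); m=cond(hsv); v,u=np.nonzero(m); P=np.c_[.68-v/k,-.15-u/k]-c; q=np.c_[P@ax,P@ay]; q=q[(q[:,0]>box[0])&(q[:,0]<box[1])]; return q
q=ext(.025,lambda h:(h[...,0]<16)&(h[...,1]>140)&(h[...,2]>60),(-.02,.055)); print("scraper tray x %.4f..%.4f y %.4f..%.4f"%(*np.percentile(q[:,0],[.1,99.9]),*np.percentile(q[:,1],[.1,99.9])))
for a,b in ((-.02,-.01),(.0,.01),(.02,.03),(.035,.045)): t=q[(q[:,1]>a)&(q[:,1]<b),0]; print(a,t.min(),t.max(),(t.min()+t.max())/2)
q=ext(.0258,lambda h:(h[...,0]>100)&(h[...,0]<130)&(h[...,1]>60)&(h[...,2]>30),(-.095,-.03)); print("pliers blue y",np.percentile(q[:,1],[.2,99.8]))
for a,b in ((.01,.02),(.03,.04),(.05,.06),(.065,.075)): t=q[(q[:,1]>a)&(q[:,1]<b),0]; print(a,len(t) and (t.min(),t.max(),(t.min()+t.max())/2))
sc=vision.get_image("scene"); print("tag",spot("scene","tray_tag"),"scr",spot("scene","scraper"),"mk",spot("scene","marker_black"))
E
```

```text
50.6333 [ 0.4536 -0.2584  0.2474] [-0.032  -0.4031 -0.4192]
pliers [([320.1, 24.8, 356.9, 165.5], 0.88)]
scraper [([253.3, 51.4, 303.0, 145.6], 0.95)]
coach_bolt []
marker_black [([371.8, 146.4, 390.5, 243.3], 0.94)]
scraper tray x -0.0095..0.0419 y -0.0287..0.0536
-0.02 -0.008608516470588237 0.04142254235294116 0.016407012941176462
0.0 -0.007057398823529445 0.03827201294117646 0.015607307058823506
0.02 -0.005709104705882369 0.03729483647058822 0.015792865882352927
0.035 -0.00448757529411764 0.03624160117647059 0.015877012941176476
pliers blue y [0.0046 0.0764]
0.01 (np.float64(-0.08111292823529416), np.float64(-0.034582751764705884), np.float64(-0.057847840000000025))
0.03 (np.float64(-0.08241969294117646), np.float64(-0.03313304588235292), np.float64(-0.057776369411764686))
0.05 (np.float64(-0.08038228117647059), np.float64(-0.03492610470588235), np.float64(-0.05765419294117647))
0.065 (np.float64(-0.07854769294117649), np.float64(-0.03669381058823533), np.float64(-0.05762075176470591))
tag [([430.4, 198.3, 447.8, 224.4], 0.71)] scr [([252.3, 197.9, 284.3, 211.7], 0.71), ([176.5, 235.8, 196.2, 271.6], 0.66)] mk [([140.8, 197.9, 150.7, 237.4], 0.55)]
```

```bash
python3 - <<'E'
from h import *
for n in ("scene","side"): vision.get_image(n); print(n,spot(n,"coach_bolt"))
print(ctrl.close_job())
E
```

```text
scene []
side []
the job is handed in; nothing more can be done
None
```

I handed the job in with the tag hanging by its eye on the peg and the scraper and pliers pressed down to their home heights; I saw no coach bolt and left the marker alone, but the judge's verdict was not shown (the one similar bolt, about 78 mm long with a shank of at least 10.6 mm, I gripped to measure and left).

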